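Put the bench tools away in the drawer

TASK

Put the tools away: pull the drawer right out, take every screwdriver and pair of tweezers out of the wooden rack and lay each one flat in the drawer, in the compartment that already holds a tool of its own kind, then shut the drawer fully. The two tools already in the drawer stay in their compartments; do not tip the rack over, and leave the other things on the bench where they are.

Things in the scene. Friction and masses are not known exactly. Their poses are not given: they have to be found in the camera images.
- drawer (a joint): the drawer's travel in m: 0 shut, 0.175 fully out towards the robot; it starts ajar; sliding friction about 3 N, stays where it is left
- drawer_floor (a point): middle of the drawer's inside floor, 13 mm above the bench, moving with the drawer; x points into the case, y left, z up. Inside: x from -100 (front) to +100 mm, y +-158 mm; a divider along x at y = 0 (4 mm thick) makes a left (+y) and a right (-y) compartment; walls and divider 32 mm high, front panel 58 mm. Fully out, all beyond x = +73 mm is under the case's top
- handle (a point): middle of the drawer's bar handle: a round steel bar 10 mm thick, 100 mm long along the drawer's y, 42 mm above the bench, its centre line 45 mm in front of the drawer's front panel
- case: low grey sheet-metal tool case, fixed, 240 mm deep (x), 350 mm wide (y), 75 mm high; origin at the centre of its underside; x points away from the drawer's front, so the drawer slides out along -x; front edge at x = -120 mm
- rack: loose wooden rack, 0.9 kg, 240 mm long (its x), 64 mm wide (y), 60 mm high, origin at the centre of its underside; seven square wells, 16 mm wide and 55 mm deep, in one row along its x at 34 mm steps from -102 to +102 mm
- bin: fixed black three-part parts bin, 200 x 110 mm, 50 mm high, to be left alone; origin at the centre of its underside
- spool: solder spool standing on its flange, 56 mm across, 34 mm high; origin at its underside; leave alone
- tape: roll of tape lying flat, 90 mm across, 19 mm high; origin at its underside; leave alone
- jar: white jar, 48 mm across, 70 mm high; origin at its underside; leave alone
- driver1: screwdriver, 50 g, 130 mm long: square black handle 22 x 22 x 80 mm, then a 6 mm round shaft of 50 mm; origin on its axis 45 mm from the tip, z along the tool to the handle end (tip at z = -45 mm, handle from +5 to +85 mm). If present it stands tip down in a rack well, handle on the rack's top
- driver2: screwdriver, 50 g, 130 mm long: square black handle 22 x 22 x 80 mm, then a 6 mm round shaft of 50 mm; origin on its axis 45 mm from the tip, z along the tool to the handle end (tip at z = -45 mm, handle from +5 to +85 mm). If present it stands tip down in a rack well, handle on the rack's top
- driver3: screwdriver, 50 g, 130 mm long: square black handle 22 x 22 x 80 mm, then a 6 mm round shaft of 50 mm; origin on its axis 45 mm from the tip, z along the tool to the handle end (tip at z = -45 mm, handle from +5 to +85 mm). If present it stands tip down in a rack well, handle on the rack's top
- tweezers1: steel tweezers, 30 g, 124 mm long, all of one solid section 9 mm (x) by 11 mm (y), rigid; origin on the axis 45 mm from the points, z along it to the joined end (points at z = -45 mm, joined end at +79 mm). If present they stand on the floor of a well of the rack, points down, joined end 70 mm proud of the rack
- tweezers2: steel tweezers, 30 g, 124 mm long, all of one solid section 9 mm (x) by 11 mm (y), rigid; origin on the axis 45 mm from the points, z along it to the joined end (points at z = -45 mm, joined end at +79 mm). If present they stand on the floor of a well of the rack, points down, joined end 70 mm proud of the rack
- tweezers3: steel tweezers, 30 g, 124 mm long, all of one solid section 9 mm (x) by 11 mm (y), rigid; origin on the axis 45 mm from the points, z along it to the joined end (points at z = -45 mm, joined end at +79 mm). If present they stand on the floor of a well of the rack, points down, joined end 70 mm proud of the rack
- tweezers4: steel tweezers, 30 g, 124 mm long, all of one solid section 9 mm (x) by 11 mm (y), rigid; origin on the axis 45 mm from the points, z along it to the joined end (points at z = -45 mm, joined end at +79 mm). If present they stand on the floor of a well of the rack, points down, joined end 70 mm proud of the rack
- old_driver: a screwdriver like the others (130 x 22 x 22 mm, same axes) that already lies along x in one compartment of the drawer; it shows which compartment is for screwdrivers
- old_tweezers: tweezers like the others (124 x 9 x 11 mm, same axes) that already lie along x in the other compartment of the drawer; they show which compartment is for tweezers

How it is judged:
By the outcome, as a careful person would: the job done as asked, in the order asked, and still so for the second after the job is handed in, with the robot touching nothing.
Of driver1, driver2, driver3, tweezers1, tweezers2, tweezers3, tweezers4 only 5 to 7 are there at a start; the rules pass over those that are not, and their reading is None.
At some moment in a run one of rack may be knocked a few centimetres aside while the robot is not near it.
Once in a run the grip may slacken for a moment while it holds something.
It also fails if it takes over 210 s, if anything falls off the work surface, if the arm or the gripper's body presses on something with over 40 N, if the wrist force passes 120 N, or if a joint passes its speed limit or range.

ROBOT

A 6-joint arm with a two-finger parallel gripper is mounted at the origin on the work surface. World frame = base frame: x ahead of the robot, y to its left, z up, the work surface at z = 0. Lengths are in m, angles in rad, forces in N, time in s.
With the tool pointing down it reaches from about 0.35 to 0.775 m from the base axis. Payload 7.3 kg.
Tool frame: the origin (TCP) lies at the very end of the fingers, on their centre line; the grasp point (between the pads) lies 19 mm behind it; z points along the fingers, y is the line along which they close (so a half turn about z gives the same grasp; the last joint's range is limited). The gripper opens to 92 mm and grips with 3 to 60 N. Pads are 19 mm wide; open, the fingers measure 130 mm over their backs; the gripper's body (75 mm by 190 mm) begins 47 mm behind the grasp point.
Start: joints at [-1.329, 0.342, 1.524, -0, 1.275, -0.146], TCP at [0.199, -0.486, 0.227] pointing down, gripper open.
Joint ranges: [-2.53, 2.53], [-0.77, 2.02], [0.04, 2.7], [-1, 4.14], [0.28, 2.66], [-3.11, 3.11]. Speed limits (rad/s): [2.57, 2.57, 3.14, 3.14, 3.14, 3.14].

INTERFACE

Orientations are given as a 3x3 rotation matrix whose columns are the frame's x, y, z axes.
In Python, from bench import arm gives the robot as it stands. The module is installed in compiled form; this text tells all that it offers.
- The arm moves only by the tool play_rows, never from a script. Its argument "plan" is text: rows parted by semicolons, each of 6 numbers parted by spaces: the shift along the tool's x, y, z in cm, then the turn, a rotation vector about the tool's x, y, z in rad. In form: tx ty tz ax ay az; .... A call has exactly 5 rows; each row is the pose to reach, as a shift and turn from the pose commanded when the call began, along the tool's axes at that moment; what a row does not reach only later rows make up. A row lasts 1/12 s, in which the tool goes at most 41.7 mm and 7.16 degrees, less where a joint would pass 70% of its speed; a pose out of reach is approached as far as the arm can. A call with a gripper value outside its range is refused whole. "jaw" is the closure, from 0 (fully open) to 1 (shut), set as the call begins (left out, the last holds). The fingers move at their own pace and stop on an object; "squeeze" is the grip in N (left out, the last holds). Time passes only in rows, so rows that repeat a pose let the fingers close, or fill a call up. It gives the time, the measured TCP pose, the force, the opening and the grip force at its end, in the units of the state.
- arm.sense(): the state, without advancing time (a new reading comes with each control period).
- arm.capture(name): name is "scene" or "top" or "wrist"; returns the picture (480x640x3 uint8, red, green, blue); there is no depth.
- arm.get_calibration(name): a dict with "K" (3x3 intrinsics, pixels), "camera_from_world" (4x4, takes a point from world to camera coordinates); the wrist camera has in their place "hand_eye" (4x4, takes a point from camera to tool coordinates, whose origin is the TCP and whose axes are the flange's). Camera axes: x right, y down, z forward; pixel columns grow to the right and rows downward; lengths in m; the calibration is good to about 2 mm. The wrist camera is an equidistant fisheye: a pixel r from the principal point sees the ray r / f radians off the axis. A picture is of the moment at which its call begins: read the wrist's pose just before it. get_calibration takes no time and is no camera call.
- arm.close_job(): hands the job in; it is judged then, once.
The state is a dict: "time": time; "joint_positions": joint angles; "dq": joint speeds; "joint_torque": joint torques, N m; "eef_pos": TCP position; "tool_rot": TCP orientation; "wrist_force": force on the tool from outside, world axes, zero at the start; "ft_torque": the same for the moment, N m; "gripper_width": opening from 0.0 (shut) to 1.0 (fully open); "grip_force": force on a finger pad.
Only numpy, scipy, OpenCV 4.12 (cv2) and the standard library are available. Lean on these libraries where they do the work, as an engineer would, in place of code of your own. Each camera call takes 0.05 s, during which the arm holds its last target. There are 200 camera calls.

## Working session

There is one attempt and no reset: what is moved stays moved. The work goes in short steps, Python scripts to look and compute and a tool call to move; the robot and the scene stay as the last step left them, time stands still between calls to the robot, and variables do not carry over. Pictures are saved under pics/ and viewed, at most 14 in all, crops included, and the job is handed in when it is done.

Besides the shell and the picture viewer there is one more tool, called by a JSON object that holds its "method" and its "body", one argument or row to a line. play_rows: Moves the arm, as the interface text tells. Its arguments: {"type":"object","properties":{"plan":{"type":"string"},"jaw":{"type":"number"},"squeeze":{"type":"number"}},"required":["plan"]}

```bash
mkdir -p pics
python3 - <<'E'
from bench import arm
import cv2,numpy as np
for n in("scene","top"):
    cv2.imwrite(f"pics/{n}0.png",arm.capture(n)[:,:,::-1]); c=arm.get_calibration(n); print(n,np.round(c["K"],1).tolist(),np.round(c["camera_from_world"],4).tolist())
c=arm.get_calibration("wrist");print({k:np.round(v,4).tolist() for k,v in c.items()})
s=arm.sense();print(s)
E
```

```text
scene [[551.9, 0.0, 315.5], [0.0, 551.9, 233.9], [0.0, 0.0, 1.0]] [[-0.8726, 0.4885, -0.0084, 0.501], [0.3111, 0.5423, -0.7805, -0.1144], [-0.3767, -0.6836, -0.6251, 1.2957], [0.0, 0.0, 0.0, 1.0]]
top [[478.6, 0.0, 325.5], [0.0, 478.6, 240.8], [0.0, 0.0, 1.0]] [[-0.0181, -0.9998, 0.0054, -0.0061], [-0.9846, 0.0169, -0.174, 0.566], [0.1739, -0.0085, -0.9847, 0.8376], [0.0, 0.0, 0.0, 1.0]]
{'K': [[371.6483, 0.0, 321.719], [0.0, 371.6483, 240.0219], [0.0, 0.0, 1.0]], 'hand_eye': [[-0.0007, -0.9612, -0.2758, 0.0749], [1.0, -0.0007, -0.0002, -0.0004], [0.0, -0.2758, 0.9612, -0.1589], [0.0, 0.0, 0.0, 1.0]]}
{'time': 0.1, 'joint_positions': array([-1.32898528e+00,  3.42635672e-01,  1.52490547e+00,  1.81147274e-06,
        1.27540534e+00, -1.46012821e-01]), 'dq': array([ 4.84248114e-04, -3.07649846e-03, -2.97092248e-03,  7.68254855e-05,
        1.38572641e-04, -1.25296075e-03]), 'joint_torque': array([ 8.47632346e-04, -4.32005775e+01, -2.44694334e+01,  7.18354108e-02,
        5.26257267e-02, -5.48382468e-05]), 'eef_pos': array([ 0.1984701 , -0.48565345,  0.22612907]), 'tool_rot': array([[ 9.25734442e-01,  3.78174085e-01, -3.22506087e-04],
       [ 3.78174170e-01, -9.25733530e-01,  1.31485121e-03],
       [ 1.98687955e-04, -1.33916652e-03, -9.99999084e-01]]), 'wrist_force': array([-0.01675452, -0.56384842, -0.64989856]), 'ft_torque': array([ 0.02651546, -0.0091397 ,  0.01031697]), 'grip_force': 0.0, 'gripper_width': 0.9994632925006237}
```

View pics/top0.png

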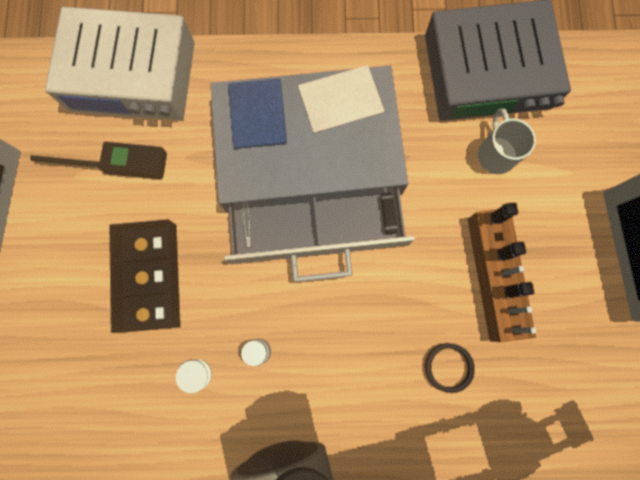

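View pics/scene0.png

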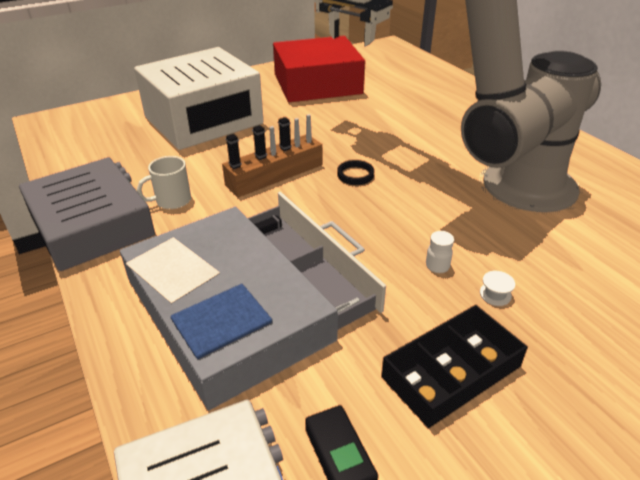

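```bash
cat > h.py <<'E'
from bench import arm
import cv2,numpy as np
np.set_printoptions(precision=4,suppress=True)
def ray(n,uv,z,im=None):
    c=arm.get_calibration(n);K=np.array(c["K"]);T=np.array(c["camera_from_world"]);R,t=T[:3,:3],T[:3,3]
    d=R.T@np.linalg.solve(K,[uv[0],uv[1],1]);o=-R.T@t
    return o+d*(z-o[2])/d[2]
def proj(n,p):
    c=arm.get_calibration(n);T=np.array(c["camera_from_world"]);q=np.array(c["K"])@(T[:3,:3]@np.asarray(p,float)+T[:3,3]);return q[:2]/q[2]
def wproj(p,s):
    c=arm.get_calibration("wrist");H=np.array(c["hand_eye"]);K=np.array(c["K"])
    q=np.array(s["tool_rot"]).T@(np.asarray(p,float)-s["eef_pos"]);q=H[:3,:3].T@(q-H[:3,3])
    th=np.arctan2(np.hypot(q[0],q[1]),q[2]);n=q[:2]/np.hypot(q[0],q[1]);return K[0,0]*th*n+K[:2,2]
def wray(uv,s,z):
    c=arm.get_calibration("wrist");H=np.array(c["hand_eye"]);K=np.array(c["K"])
    d=(np.asarray(uv,float)-K[:2,2])/K[0,0];th=np.hypot(*d)
    v=np.r_[d/th*np.sin(th),np.cos(th)];R=np.array(s["tool_rot"])
    o=s["eef_pos"]+R@H[:3,3];d=R@H[:3,:3]@v;return o+d*(z-o[2])/d[2]
E
python3 - <<'E'
from h import *
im=cv2.imread("pics/top0.png")
a=im[190:350,455:555];b=im[170:300,215:420]
cv2.imwrite("pics/c0.png",np.hstack([cv2.resize(a,None,fx=3.6,fy=3.6,interpolation=2)[:575],cv2.resize(b,None,fx=2.1,fy=4.42,interpolation=2)[:575]]))
hs=cv2.cvtColor(im,40)
m=cv2.inRange(hs,(3,110,40),(14,255,150));m[:,:440]=0;m[:,560:]=0;m[:190]=0;m[350:]=0
c=max(cv2.findContours(m,0,2)[0],key=cv2.contourArea);print(cv2.contourArea(c),cv2.minAreaRect(c),cv2.approxPolyDP(c,3,True)[:,0].tolist())
for uv in [(293,279),(350,275),(293,256),(350,250)]:print("handle",ray("top",uv,.042))
for uv in [(218,204),(405,186),(211,81),(392,67)]:print("case",ray("top",uv,.075))
E
```

```text
1239.5 ((499.7560119628906, 270.40802001953125), (122.17875671386719, 46.0629997253418), 79.69515228271484) [[498, 209], [468, 219], [476, 222], [483, 220], [484, 215], [489, 222], [485, 224], [501, 223], [503, 229], [493, 233], [494, 240], [507, 240], [506, 246], [485, 251], [479, 239], [482, 223], [470, 229], [478, 230], [478, 235], [474, 232], [480, 236], [478, 242], [482, 241], [473, 252], [480, 263], [477, 273], [486, 275], [483, 281], [478, 276], [483, 305], [490, 300], [485, 302], [482, 294], [488, 292], [487, 297], [493, 301], [492, 306], [485, 307], [487, 320], [487, 310], [494, 310], [495, 320], [489, 321], [494, 324], [490, 331], [497, 333], [492, 304], [495, 296], [491, 294], [495, 290], [498, 299], [507, 299], [503, 291], [510, 284], [489, 284], [488, 274], [484, 273], [488, 272], [486, 262], [490, 261], [486, 257], [505, 263], [516, 260], [515, 266], [501, 269], [498, 275], [511, 278], [503, 278], [502, 270], [519, 264], [518, 255], [497, 258], [497, 249], [518, 242], [507, 240], [507, 219], [488, 223], [489, 215]]
handle [0.4967 0.045  0.042 ]
handle [ 0.5022 -0.0603  0.042 ]
handle [0.5395 0.0447 0.042 ]
handle [ 0.549  -0.0616  0.042 ]
case [0.6328 0.1787 0.075 ]
case [ 0.6611 -0.164   0.075 ]
case [0.875  0.1971 0.075 ]
case [ 0.8988 -0.1501  0.075 ]
```

View pics/c0.png

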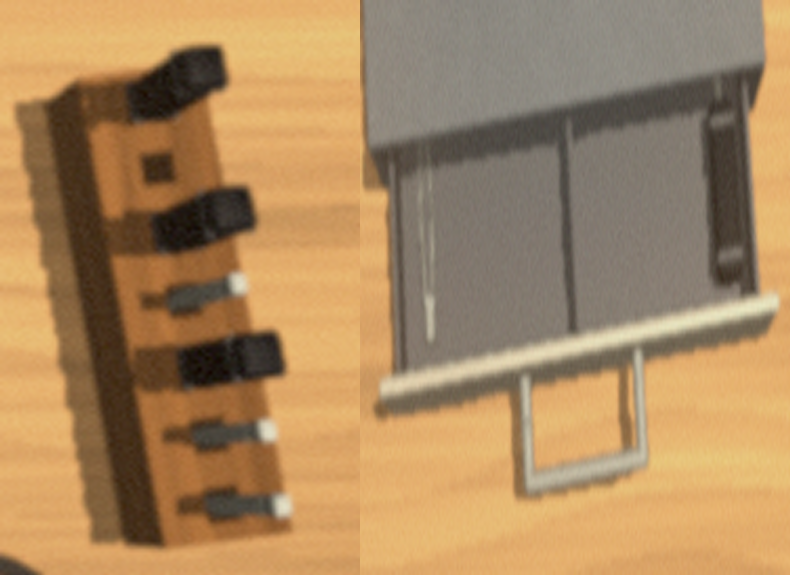

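```bash
cat >> h.py <<'E'
from scipy.spatial.transform import Rotation as Ro
def rz(yaw): # tool down, y axis at angle yaw
    c,s=np.cos(yaw),np.sin(yaw);return np.array([[-s,c,0],[c,s,0],[0,0,-1.]])
def plan(wps,start=None,log=True):
    """wps: list of (pos,R); prints calls, chained from rounded commanded poses; returns last"""
    s=arm.sense();p,R=(s["eef_pos"],np.array(s["tool_rot"])) if start is None else start
    for q,Q in wps:
        Q=R if Q is None else Q
        d=R.T@(np.asarray(q)-p);rv=Ro.from_matrix(R.T@Q).as_rotvec()
        n=int(max(1,np.ceil(np.linalg.norm(d)/.2),np.ceil(np.linalg.norm(rv)/.6)))
        p0,R0=p,R;rvw=R0@rv
        for i in range(n):
            f=(i+1)/n;tp=p0+(np.asarray(q)-p0)*f;tR=Ro.from_rotvec(rvw*f).as_matrix()@R0
            v=np.r_[np.round(100*(R.T@(tp-p)),1),np.round(Ro.from_matrix(R.T@tR).as_rotvec(),2)]
            print("  [",";".join(" ".join(f"{x:.3g}" for x in np.round(v*g,3)) for g in (.25,.5,.75,1,1)),"]  ->",np.round(tp*1000))
            p=p+R@v[:3]/100;R=R@Ro.from_rotvec(v[3:]).as_matrix()
    return p,R
E
python3 - <<'E'
from h import *
P=lambda x,y,s=3.6:(455+x/s,190+y/s)
A=[ray("top",P(*q),.06) for q in [(85,85),(163,545),(290,528)]];print("rack top corners",*A)
e=ray("top",P(158,167),.06);print("well2",e)
ax=(A[0]-A[1])[:2];print("len",np.hypot(*ax),"yaw",np.arctan2(ax[1],ax[0]),"w",np.hypot(*(A[2]-A[1])[:2]))
for q,z in [((205,65),.14),((235,207),.14),((265,353),.14),((237,284),.13),((266,430),.13),((282,505),.13)]:print(ray("top",P(*q),z))
c=arm.get_calibration("top");T=c["camera_from_world"];print("cam",-T[:3,:3].T@T[:3,3])
plan([((.4995,-.0077,.17),rz(.08))])
E
```

```text
rack top corners [ 0.6103 -0.3008  0.06  ] [ 0.3779 -0.3221  0.06  ] [ 0.385  -0.3854  0.06  ]
well2 [ 0.5667 -0.335   0.06  ]
len 0.23332719572055396 yaw 0.09126731858089973 w 0.06373511325602367
[ 0.6005 -0.3307  0.14  ]
[ 0.533  -0.3388  0.14  ]
[ 0.4656 -0.3465  0.14  ]
[ 0.4984 -0.3407  0.13  ]
[ 0.4312 -0.348   0.13  ]
[ 0.3974 -0.3522  0.13  ]
cam [ 0.4115 -0.0086  0.9234]
  [ 3.83 -2.75 0.475 -0 -0 -0.105;7.65 -5.5 0.95 -0 -0 -0.21;11.5 -8.25 1.43 -0 -0 -0.315;15.3 -11 1.9 -0 -0 -0.42;15.3 -11 1.9 -0 -0 -0.42 ]  -> [ 299. -326.  207.]
  [ 4.6 -0.925 0.475 -0 -0 -0.105;9.2 -1.85 0.95 -0 -0 -0.21;13.8 -2.77 1.43 -0 -0 -0.315;18.4 -3.7 1.9 -0 -0 -0.42;18.4 -3.7 1.9 -0 -0 -0.42 ]  -> [ 399. -167.  189.]
  [ 4.6 1.02 0.475 -0 -0 -0.105;9.2 2.05 0.95 -0 -0 -0.21;13.8 3.08 1.43 -0 -0 -0.315;18.4 4.1 1.9 -0 -0 -0.42;18.4 4.1 1.9 -0 -0 -0.42 ]  -> [499.  -8. 170.]
```

{"method": "play_rows", "body": {
  "plan": "3.8 -2.75 0.5 0 0 -0.105;7.6 -5.5 1 0 0 -0.21;11.5 -8.25 1.4 0 0 -0.315;15.3 -11 1.9 0 0 -0.42;15.3 -11 1.9 0 0 -0.42",
  "jaw": 0.6,
  "squeeze": 30
}}

```text
time: 0.52
eef_pos: [0.2995, -0.3225, 0.207]
tool_rot: [[0.686, 0.727, -0.0], [0.727, -0.686, 0.002], [0.001, -0.002, -1.0]]
wrist_force: [0.5, 0.7, -0.6]
gripper_width: 0.689
grip_force: 0.0
```

{"method": "play_rows", "body": {
  "plan": "4.6 -0.92 0.5 0 0 -0.105;9.2 -1.85 1 0 0 -0.21;13.8 -2.77 1.4 0 0 -0.315;18.4 -3.7 1.9 0 0 -0.42;18.4 -3.7 1.9 0 0 -0.42"
}}

```text
time: 0.93
eef_pos: [0.3999, -0.1642, 0.1882]
tool_rot: [[0.329, 0.944, -0.0], [0.944, -0.329, 0.001], [0.001, -0.001, -1.0]]
wrist_force: [-0.1, -0.4, -0.3]
gripper_width: 0.403
grip_force: 0.0
```

{"method": "play_rows", "body": {
  "plan": "4.6 1 0.5 0 0 -0.105;9.2 2 1 0 0 -0.21;13.8 3.1 1.4 0 0 -0.315;18.4 4.1 1.9 0 0 -0.42;18.4 4.1 1.9 0 0 -0.42"
}}

```text
time: 1.35
eef_pos: [0.5007, -0.0047, 0.169]
tool_rot: [[-0.085, 0.996, -0.0], [0.996, 0.085, 0.001], [0.001, -0.0, -1.0]]
wrist_force: [0.4, -0.3, -0.1]
gripper_width: 0.399
grip_force: 0.0
```

```bash
cat >> h.py <<'E'
def log():
    import json;s=arm.sense();open("log.txt","a").write(json.dumps({k:np.array(s[k]).tolist() for k in("joint_positions","eef_pos","tool_rot")})+"\n");return s
E
python3 - <<'E'
from h import *
s=log();print(s["joint_positions"],s["eef_pos"],s["tool_rot"])
cv2.imwrite("pics/w1.png",arm.capture("wrist")[:,:,::-1])
for p in [(.4967,.045,.042),(.5022,-.0603,.042)]:print(wproj(p,s))
E
```

```text
[-0.1632  0.3544  1.6776  0.001   1.11   -0.2483] [ 0.5007 -0.0047  0.169 ] [[-0.0846  0.9964 -0.0003]
 [ 0.9964  0.0846  0.0009]
 [ 0.0009 -0.0002 -1.    ]]
[321.6382 168.7703]
[317.6693 295.3574]
```

View pics/w1.png

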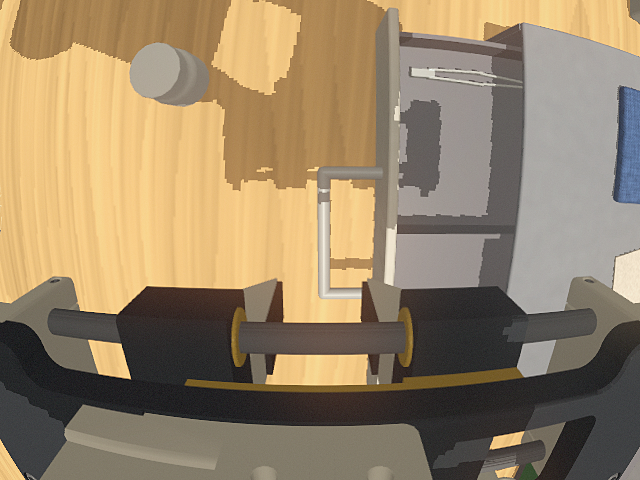

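Run:
```python
from h import *
s=arm.sense()
a,b=wray((323,180),s,.042),wray((324,288),s,.042);print(a,b,"yaw",np.arctan2(-(a-b)[0],(a-b)[1]))
m=wray((323.5,233),s,.042);print(m)
a,b=wray((392,20),s,.071),wray((393,235),s,.071);print("panel",a,b,np.arctan2(-(a-b)[0],(a-b)[1]))
a,b=wray((521,40),s,.075),wray((514,250),s,.075);print("case",a,b,np.arctan2(-(a-b)[0],(a-b)[1]))
Y=.083
h=m.copy();h[2]=.032;u=np.array([np.cos(Y),np.sin(Y),0])
e=plan([(h,rz(Y))])
plan([(h-u*.085,rz(Y))],e)
```

```text
[0.4998 0.0383 0.042 ] [ 0.5079 -0.0511  0.042 ] yaw 0.09106671650295464
[ 0.5036 -0.0038  0.042 ]
panel [0.5377 0.1605 0.071 ] [0.5531 0.0064 0.071 ] 0.09982061873121323
case [0.6369 0.1654 0.075 ] [0.653  0.0037 0.075 ] 0.09945810072317832
  [ -0.025 0.05 3.42 0 -0 -0;-0.05 0.1 6.85 0 -0 -0;-0.075 0.15 10.3 0 -0 -0;-0.1 0.2 13.7 0 -0 -0;-0.1 0.2 13.7 0 -0 -0 ]  -> [504.  -4.  32.]
  [ -0 -2.12 -0 0 -0 -0;-0 -4.25 -0 0 -0 -0;-0 -6.38 -0 0 -0 -0;-0 -8.5 -0 0 -0 -0;-0 -8.5 -0 0 -0 -0 ]  -> [419. -11.  32.]
```

{"method": "play_rows", "body": {
  "plan": "-0.1 0.1 3.4 0 0 0;-0.1 0.2 6.8 0 0 0;-0.1 0.2 10.3 0 0 0;-0.1 0.2 13.7 0 0 0;-0.1 0.2 13.7 0 0 0"
}}

```text
time: 1.82
eef_pos: [0.4971, -0.0085, 0.0271]
tool_rot: [[-0.077, 0.997, -0.012], [0.997, 0.077, 0.002], [0.003, -0.012, -1.0]]
wrist_force: [-1.4, -0.4, -0.2]
gripper_width: 0.403
grip_force: 0.0
```

{"method": "play_rows", "body": {
  "plan": "0 0 0 0 0 0;0 0 0 0 0 0;0 0 0 0 0 0;0 0 0 0 0 0;0 0 0 0 0 0",
  "jaw": 1
}}

```text
time: 2.23
eef_pos: [0.5026, -0.0094, 0.0344]
tool_rot: [[-0.077, 0.997, 0.003], [0.997, 0.077, -0.001], [-0.001, 0.003, -1.0]]
wrist_force: [0.3, 0.5, 8.3]
gripper_width: 0.099
grip_force: 30.0
```

{"method": "play_rows", "body": {
  "plan": "0 -1 0 0 0 0;0 -2.5 0 0 0 0;0 -4.5 0 0 0 0;0 -6 0 0 0 0;0 -7 0 0 0 0"
}}

```text
time: 2.65
eef_pos: [0.4331, -0.0155, 0.0345]
tool_rot: [[-0.077, 0.997, 0.006], [0.997, 0.077, -0.002], [-0.003, 0.006, -1.0]]
wrist_force: [3.3, -3.6, 2.4]
gripper_width: 0.094
grip_force: 30.0
```

{"method": "play_rows", "body": {
  "plan": "0 -0.1 0 0 0 0;0 -0.2 0 0 0 0;0 -0.3 0 0 0 0;0 -0.3 0 0 0 0;0 -0.3 0 0 0 0"
}}

```text
time: 3.07
eef_pos: [0.4309, -0.0157, 0.0344]
tool_rot: [[-0.077, 0.997, 0.005], [0.997, 0.077, -0.002], [-0.002, 0.005, -1.0]]
wrist_force: [0.7, -4.9, 9.9]
gripper_width: 0.097
grip_force: 30.0
```

{"method": "play_rows", "body": {
  "plan": "0 -0.1 0 0 0 0;0 -0.2 0 0 0 0;0 -0.3 0 0 0 0;0 -0.4 0 0 0 0;0 -0.4 0 0 0 0"
}}

```text
time: 3.48
eef_pos: [0.4274, -0.0161, 0.0344]
tool_rot: [[-0.077, 0.997, 0.006], [0.997, 0.077, -0.002], [-0.003, 0.006, -1.0]]
wrist_force: [1.6, -4.6, 7.4]
gripper_width: 0.092
grip_force: 30.0
```

{"method": "play_rows", "body": {
  "plan": "0 -0.1 0 0 0 0;0 -0.2 0 0 0 0;0 -0.2 0 0 0 0;0 -0.3 0 0 0 0;0 -0.3 0 0 0 0"
}}

```text
time: 3.9
eef_pos: [0.4245, -0.0163, 0.0344]
tool_rot: [[-0.077, 0.997, 0.006], [0.997, 0.077, -0.002], [-0.003, 0.006, -1.0]]
wrist_force: [2.0, -4.0, 7.8]
gripper_width: 0.094
grip_force: 30.0
```

{"method": "play_rows", "body": {
  "plan": "0 -0.1 0 0 0 0;0 -0.2 0 0 0 0;0 -0.2 0 0 0 0;0 -0.3 0 0 0 0;0 -0.3 0 0 0 0"
}}

```text
time: 4.32
eef_pos: [0.4238, -0.0164, 0.0345]
tool_rot: [[-0.076, 0.997, 0.011], [0.997, 0.076, -0.002], [-0.003, 0.011, -1.0]]
wrist_force: [9.1, 0.0, 0.9]
gripper_width: 0.097
grip_force: 30.0
```

{"method": "play_rows", "body": {
  "plan": "0 -0.1 0 0 0 0;0 -0.2 0 0 0 0;0 -0.2 0 0 0 0;0 -0.3 0 0 0 0;0 -0.3 0 0 0 0"
}}

```text
time: 4.73
eef_pos: [0.4237, -0.0165, 0.0346]
tool_rot: [[-0.076, 0.997, 0.017], [0.997, 0.076, -0.002], [-0.003, 0.017, -1.0]]
wrist_force: [19.7, 4.2, -10.6]
gripper_width: 0.1
grip_force: 30.0
```

{"method": "play_rows", "body": {
  "plan": "0 0.3 0 0 0 0;0 0.6 0 0 0 0;0 0.6 0 0 0 0;0 0.6 0 0 0 0;0 0.6 0 0 0 0",
  "jaw": 0.6
}}

```text
time: 5.15
eef_pos: [0.4212, -0.0152, 0.0326]
tool_rot: [[-0.077, 0.997, -0.001], [0.997, 0.077, 0.0], [0.0, -0.001, -1.0]]
wrist_force: [-0.1, 0.3, 0.3]
gripper_width: 0.384
grip_force: 0.0
```

{"method": "play_rows", "body": {
  "plan": "0 0 -3 0 0 0;0 0 -7 0 0 0;0 0 -11 0 0 0;0 0 -15 0 0 0;0 0 -18 0 0 0",
  "jaw": 0
}}

```text
time: 5.57
eef_pos: [0.4217, -0.0153, 0.2158]
tool_rot: [[-0.077, 0.997, 0.002], [0.997, 0.077, -0.001], [-0.001, 0.002, -1.0]]
wrist_force: [1.8, -1.0, 0.4]
gripper_width: 0.711
grip_force: 0.0
```

Run:
```python
from h import *
s=log();print(s["joint_positions"],s["eef_pos"])
cv2.imwrite("pics/w2.png",arm.capture("wrist")[:,:,::-1])
t=arm.capture("top")[:,:,::-1];cv2.imwrite("pics/t2.png",t)
cv2.imwrite("pics/c2.png",cv2.resize(t[170:330,215:425],None,fx=3.6,fy=3.6,interpolation=2))
```

```text
[-0.2182  0.1619  1.8028 -0.      1.1747 -0.2952] [ 0.4217 -0.0153  0.2158]
```

View pics/c2.png

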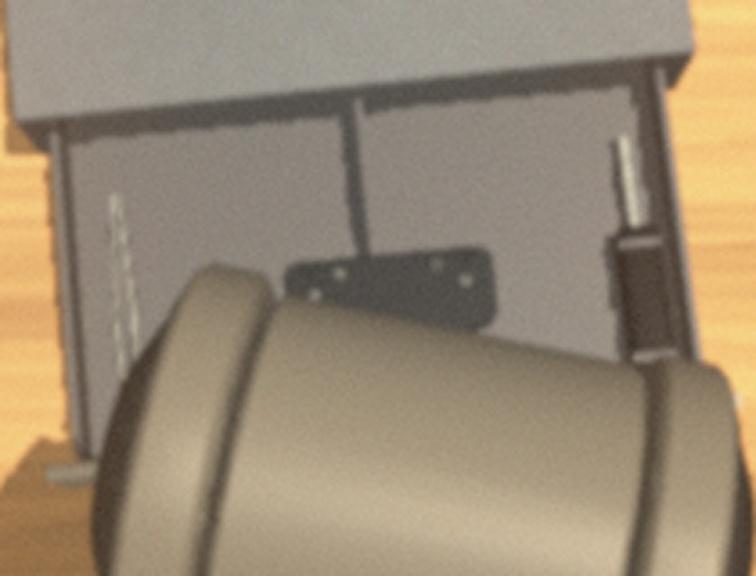

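```bash
cat >> h.py <<'E'
def rt(yaw,t):
    """tool z = horizontal dir yaw tilted: t=0 down, t=pi/2 horizontal along yaw; x_tool up-ish, y_tool to the right"""
    f=np.array([np.cos(yaw),np.sin(yaw),0]);k=np.array([0,0,1.]);z=f*np.sin(t)-k*np.cos(t);y=np.array([f[1],-f[0],0]);return np.stack([np.cross(y,z),y,z],1)
E
python3 - <<'E'
from h import *
P=lambda x,y,s=3.6:(215+x/s,170+y/s)
u=np.array([np.cos(.09),np.sin(.09)]);v=np.array([-u[1],u[0]])
for n,q,z in [("caseL",(36,122),.075),("caseR",(690,55),.075),("div",(352,105),.045),("div2",(362,245),.045),("wallL",(53,140),.045),("wallR",(662,75),.045),("drvtip",(623,138),.024),("drvshaftend",(632,226),.024),("drvhandle",(648,300),.035),("twzTop",(115,195),.018),("twz",(125,370),.018)]:
    p=ray("top",P(*q),z);print(n,p,p[:2]@u,p[:2]@v)
e=plan([((.38,-.2,.25),rt(.1,0))])
e=plan([((.35,-.36,.20),rt(.1055,.785))],e)
E
```

```text
caseL [0.6328 0.166  0.075 ] 0.6451476934958655 0.10845367669179849
caseR [ 0.6625 -0.1671  0.075 ] 0.6447668892786723 -0.22596722590310403
div [0.647  0.0064 0.045 ] 0.6450009575650254 -0.05175074160334744
div2 [0.5721 0.0023 0.045 ] 0.5700311029544755 -0.04917182461984278
wallL [0.6308 0.1631 0.045 ] 0.642869330696429 0.10575792411877374
wallR [ 0.6606 -0.1574  0.045 ] 0.6438254782053185 -0.2161338485782021
drvtip [ 0.632  -0.1384  0.024 ] 0.6169753062957941 -0.19466784715340948
drvshaftend [ 0.5838 -0.1413  0.024 ] 0.5687389679539278 -0.19314979201464144
drvhandle [ 0.5423 -0.1463  0.035 ] 0.5269099978300501 -0.19448024507817635
twzTop [0.6066 0.1347 0.018 ] 0.6162602834418068 0.07959815932627223
twz [0.5123 0.1284 0.018 ] 0.5217394314297545 0.08185859956265559
  [ -1.5 -0.475 -0.275 0 -0 0.13;-3 -0.95 -0.55 0 -0 0.26;-4.5 -1.43 -0.825 0 -0 0.39;-6 -1.9 -1.1 0 -0 0.52;-6 -1.9 -1.1 0 -0 0.52 ]  -> [409. -77. 228.]
  [ -1.55 0.325 -0.275 0.002 -0 0.128;-3.1 0.65 -0.55 0.005 -0 0.255;-4.65 0.975 -0.825 0.008 -0 0.382;-6.2 1.3 -1.1 0.01 -0 0.51;-6.2 1.3 -1.1 0.01 -0 0.51 ]  -> [ 395. -139.  239.]
  [ -1.18 1.05 -0.275 -0 -0 0.13;-2.35 2.1 -0.55 -0 -0 0.26;-3.52 3.15 -0.825 -0 -0 0.39;-4.7 4.2 -1.1 -0 -0 0.52;-4.7 4.2 -1.1 -0 -0 0.52 ]  -> [ 380. -200.  250.]
  [ -0.575 1.95 0.625 -0 0.098 -0;-1.15 3.9 1.25 -0 0.195 -0;-1.73 5.85 1.88 -0 0.292 -0;-2.3 7.8 2.5 -0 0.39 -0;-2.3 7.8 2.5 -0 0.39 -0 ]  -> [ 365. -280.  225.]
  [ -0.775 1.95 0.35 0 0.098 -0.002;-1.55 3.9 0.7 0 0.195 -0.005;-2.33 5.85 1.05 0 0.292 -0.008;-3.1 7.8 1.4 0 0.39 -0.01;-3.1 7.8 1.4 0 0.39 -0.01 ]  -> [ 350. -360.  200.]
```

{"method": "play_rows", "body": {
  "plan": "-1.5 -0.5 -0.3 0 0 0.13;-3 -1 -0.6 0 0 0.26;-4.5 -1.4 -0.8 0 0 0.39;-6 -1.9 -1.1 0 0 0.52;-6 -1.9 -1.1 0 0 0.52"
}}

```text
time: 6.08
eef_pos: [0.4067, -0.0782, 0.2232]
tool_rot: [[0.435, 0.9, -0.001], [0.9, -0.435, -0.0], [-0.001, -0.001, -1.0]]
wrist_force: [0.7, -0.4, 0.1]
gripper_width: 1.002
grip_force: 0.0
```

{"method": "play_rows", "body": {
  "plan": "-1.5 0.3 -0.3 0 0 0.13;-3.1 0.6 -0.6 0 0 0.26;-4.6 1 -0.8 0 0 0.38;-6.2 1.3 -1.1 0 0 0.51;-6.2 1.3 -1.1 0 0 0.51"
}}

```text
time: 6.5
eef_pos: [0.3922, -0.1395, 0.2342]
tool_rot: [[0.818, 0.575, -0.001], [0.575, -0.818, -0.0], [-0.001, -0.0, -1.0]]
wrist_force: [0.7, 0.3, 0.3]
gripper_width: 1.0
grip_force: 0.0
```

{"method": "play_rows", "body": {
  "plan": "-1.2 1 -0.3 0 0 0.13;-2.4 2.1 -0.6 0 0 0.26;-3.5 3.1 -0.8 0 0 0.39;-4.7 4.2 -1.1 0 0 0.52;-4.7 4.2 -1.1 0 0 0.52"
}}

```text
time: 6.92
eef_pos: [0.3786, -0.2006, 0.2453]
tool_rot: [[0.996, 0.095, -0.0], [0.095, -0.996, -0.0], [-0.0, 0.0, -1.0]]
wrist_force: [0.7, 0.5, 0.1]
gripper_width: 1.003
grip_force: 0.0
```

```bash
python3 -c "
from h import *
s=log();print(s['joint_positions'],s['eef_pos'])"
```

```text
[-0.6663  0.1475  1.7336 -0.0004  1.2606  0.8099] [ 0.3786 -0.2006  0.2453]
```

{"method": "play_rows", "body": {
  "plan": "-0.6 2 0.6 0 0.1 0;-1.2 3.9 1.2 0 0.2 0;-1.7 5.8 1.9 0 0.3 0;-2.3 7.8 2.5 0 0.39 0;-2.3 7.8 2.5 0 0.39 0"
}}

```text
time: 7.33
eef_pos: [0.3609, -0.2813, 0.2185]
tool_rot: [[0.92, 0.097, 0.381], [0.09, -0.995, 0.037], [0.382, -0.0, -0.924]]
wrist_force: [-0.4, -0.6, -0.5]
gripper_width: 1.002
grip_force: 0.0
```

```bash
python3 -c "
from h import *
s=log();print(s['joint_positions'],s['eef_pos'])"
```

```text
[-1.088   0.1067  1.9354  0.4372  0.9913  0.1633] [ 0.3609 -0.2813  0.2185]
```

{"method": "play_rows", "body": {
  "plan": "-0.8 2 0.4 0 0.1 0;-1.5 3.9 0.7 0 0.2 0;-2.3 5.8 1.1 0 0.3 0;-3.1 7.8 1.4 0 0.39 0;-3.1 7.8 1.4 0 0.39 0"
}}

```text
time: 7.75
eef_pos: [0.3461, -0.3617, 0.1927]
tool_rot: [[0.706, 0.096, 0.702], [0.066, -0.995, 0.069], [0.705, -0.002, -0.709]]
wrist_force: [-1.0, -0.3, 0.5]
gripper_width: 1.002
grip_force: 0.0
```

Run:
```python
from h import *
s=log();print(s['joint_positions'],s['eef_pos'],s['tool_rot'])
import json
from scipy.optimize import least_squares
L=[json.loads(l) for l in open("log.txt")]
L.append(dict(joint_positions=[-1.32898528,.342635672,1.52490547,0,1.27540534,-.146012821],eef_pos=[.1984701,-.48565345,.22612907],tool_rot=[[.925734,.378174,0],[.378174,-.925733,0],[0,0,-1]]))
E_=lambda a,t:Ro.from_euler(a,t).as_matrix()
def fk(q,p):
    a1,off,d1,L2,a3,L3,L6,c=p
    R=E_('z',q[0]);A=E_('y',q[1]);B=E_('y',q[1]+q[2])
    W=R@B@E_('z',q[3])@E_('y',q[4])@E_('z',q[5]+c)
    return R@(np.array([a1,off,d1])+A@[0,0,L2]+B@[a3,0,L3])+W[:,2]*L6,W
def res(p):
    r=[]
    for l in L:
        x,W=fk(l["joint_positions"],p);r+=list(x-l["eef_pos"])+list(.3*(W-np.array(l["tool_rot"])).ravel())
    return r
for c in (0,1.57,3.14,-1.57):
    o=least_squares(res,[0,0.08,.3,.4,0,.35,.3,c]);print(o.cost,o.x)
```

```text
[-1.452   0.2918  2.0158  0.9401  1.0619 -0.5558] [ 0.3461 -0.3617  0.1927] [[ 0.7057  0.0956  0.702 ]
 [ 0.0663 -0.9954  0.069 ]
 [ 0.7054 -0.0022 -0.7088]]
1.6495671311171076e-07 [0.     0.0764 0.2229 0.5062 0.0465 0.3796 0.3181 1.5708]
1.6495671311228417e-07 [0.     0.0764 0.2229 0.5062 0.0465 0.3796 0.3181 1.5708]
1.6495671311170899e-07 [0.     0.0764 0.2229 0.5062 0.0465 0.3796 0.3181 1.5708]
1.6495671311170899e-07 [0.     0.0764 0.2229 0.5062 0.0465 0.3796 0.3181 1.5708]
```

```bash
cat >> h.py <<'E'
from scipy.optimize import least_squares
E_=lambda a,t:Ro.from_euler(a,t).as_matrix()
LO=np.array([-2.53,-.77,.04,-1,.28,-3.11]);HI=np.array([2.53,2.02,2.7,4.14,2.66,3.11])
def fk(q):
    R=E_('z',q[0]);A=E_('y',q[1]);B=E_('y',q[1]+q[2]);W=R@B@E_('z',q[3])@E_('y',q[4])@E_('z',q[5]+np.pi/2)
    return R@([0,.0764,.2229]+A@[0,0,.5062]+B@[.0465,0,.3796])+W[:,2]*.3181,W
def ik(p,R,q0):
    f=lambda q:np.r_[fk(q)[0]-p,.3*Ro.from_matrix(R.T@fk(q)[1]).as_rotvec()]
    o=least_squares(f,np.clip(q0,LO+.01,HI-.01),bounds=(LO,HI));return o.x,np.linalg.norm(o.fun)
def path(p0,R0,p1,R1,q,n=10):
    rv=Ro.from_matrix(R1@R0.T).as_rotvec();bad=0;dm=0
    for i in range(1,n+1):
        qn,e=ik(p0+(np.asarray(p1)-p0)*i/n,Ro.from_rotvec(rv*i/n).as_matrix()@R0,q);bad=max(bad,e);dm=max(dm,abs(qn-q).max());q=qn
    return q,bad,dm
RY=.1055;W4=np.array([.4984,-.3407]);RX=np.array([np.cos(RY),np.sin(RY)])
def well(i):return W4+(4-i)*.034*RX
U=np.array([np.cos(.09),np.sin(.09),0]);V=np.array([-U[1],U[0],0]);O=.572*U-.051*V   # floor centre, z=0
E
python3 - <<'E'
from h import *
s=arm.sense();q=s["joint_positions"];p0,R0=fk(q)
for t in (45,60,70,80,90):
    out=[]
    for i in (7,4,1):
        R=rt(RY,np.radians(t));p=np.r_[well(i),.12]+R[:,2]*.012;pre=p-R[:,2]*.09
        qa,e,d=path(p0,R0,pre,R,q);qb,e2,d2=path(pre,R,p,R,qa)
        out.append((i,round(e,4),round(e2,4),np.round(qb,2).tolist()))
    print(t,*out)
for t in (0,10,20,30,40):
  for yaw in (.09,.09+np.pi):
    R=rt(yaw,np.radians(t));
    for vv in(-.098,.033,.1):
        p=O+V*vv-U*.01+[0,0,.03]
        best=min((ik(p,R,np.array([np.arctan2(p[1],p[0])-.15,.35,1.8,g,1,h])) for g in(0,.8,3.) for h in (1.2,-1.5)),key=lambda x:x[1]);print(t,round(yaw,2),vv,best[1].round(4),best[0].round(2))
E
```

```text
45 (7, np.float64(0.0), np.float64(0.0), [-1.3, 0.47, 2.06, 1.15, 0.87, -0.74]) (4, np.float64(0.0), np.float64(0.0), [-1.08, 0.52, 1.94, 1.23, 0.77, -0.58]) (1, np.float64(0.0), np.float64(0.0), [-0.89, 0.6, 1.77, 1.22, 0.68, -0.39])
60 (7, np.float64(0.0), np.float64(0.0), [-1.42, 0.6, 2.13, 1.38, 1.08, -1.1]) (4, np.float64(0.0), np.float64(0.0), [-1.18, 0.63, 2.04, 1.56, 0.98, -1.01]) (1, np.float64(0.0), np.float64(0.0), [-0.97, 0.68, 1.89, 1.66, 0.87, -0.9])
70 (7, np.float64(0.0), np.float64(0.0), [-1.48, 0.72, 2.15, 1.46, 1.24, -1.29]) (4, np.float64(0.0), np.float64(0.0), [-1.23, 0.73, 2.07, 1.67, 1.16, -1.21]) (1, np.float64(0.0), np.float64(0.0), [-1.01, 0.77, 1.93, 1.83, 1.07, -1.11])
80 (7, np.float64(0.0), np.float64(0.0), [-1.52, 0.85, 2.15, 1.5, 1.41, -1.43]) (4, np.float64(0.0), np.float64(0.0), [-1.26, 0.86, 2.08, 1.73, 1.36, -1.36]) (1, np.float64(0.0), np.float64(0.0), [-1.04, 0.87, 1.95, 1.92, 1.27, -1.27])
90 (7, np.float64(0.0), np.float64(0.0), [-1.53, 0.99, 2.12, 1.51, 1.57, -1.54]) (4, np.float64(0.0), np.float64(0.0), [-1.27, 0.99, 2.06, 1.76, 1.55, -1.47])
[... 1038 characters left out ...]
 1.31 -0.01  1.37 -1.61]
30 0.09 -0.098 0.002 [-0.45  0.55  2.04  1.25  0.28 -0.14]
30 0.09 0.033 0.0298 [-0.2   0.56  2.2   2.35  0.28 -1.04]
30 0.09 0.1 0.0344 [-0.    0.58  2.22  2.88  0.28 -1.4 ]
30 3.23 -0.098 0.0 [-0.22  0.95  1.08 -0.15  1.61 -1.85]
30 3.23 0.033 0.0 [-0.04  0.93  1.14 -0.07  1.6  -1.69]
30 3.23 0.1 0.0 [ 0.05  0.93  1.13 -0.02  1.6  -1.6 ]
40 0.09 -0.098 0.0 [-0.5   0.59  2.17  2.1   0.43 -1.05]
40 0.09 0.033 0.0 [-0.18  0.57  2.25  2.69  0.4  -1.35]
40 0.09 0.1 0.0 [ 0.01  0.57  2.24  3.01  0.37 -1.5 ]
40 3.23 -0.098 0.0 [-0.2   1.07  0.89 -0.19  1.84 -1.85]
40 3.23 0.033 0.0 [-0.03  1.05  0.96 -0.08  1.83 -1.69]
40 3.23 0.1 0.0 [ 0.05  1.05  0.95 -0.02  1.84 -1.6 ]
```

```bash
cat >> h.py <<'E'
T=np.radians(80);RP=rt(RY,T);RD=rt(.09,T-np.pi/2)
def pickplan(i,kind,start=None,**k):
    z=.105 if kind=="d" else .100
    p=np.r_[well(i)+np.array(k.get("dxy",(0,0))),z]+RP[:,2]*.010
    pre=p-RP[:,2]*.08
    s=arm.sense();q=s["joint_positions"]
    up=p+[0,0,.085 if kind=="t" else .075];hub=np.array([.42,-.26,.26])
    for a,A,b,B in [(s["eef_pos"],np.array(s["tool_rot"]),pre,RP),(pre,RP,p,RP),(p,RP,up,RP),(up,RP,hub,RD)]:
        q,e,d=path(a,A,b,B,q);print("ik",round(e,4),round(d,2),q.round(2))
    print("approach");e=plan([(pre,RP),(p,RP)]);print("lift");e=plan([(up,RP)],e);print("to hub");plan([(hub,RD)],e)
def placeplan(vv,uu,h=.005,kind="t"):
    """h: height of the tool's underside over floor at release"""
    half=.0055 if kind=="t" else .011
    ax=O+U*uu+V*vv+[0,0,.013+half+h];p=ax+RD[:,2]*.010;pre=p+[0,0,.10]
    s=arm.sense();q=s["joint_positions"]
    for a,A,b,B in [(s["eef_pos"],np.array(s["tool_rot"]),pre,RD),(pre,RD,p,RD)]:
        q,e,d=path(a,A,b,B,q);print("ik",round(e,4),round(d,2),q.round(2))
    e=plan([(pre,RD),(p,RD)]);return e
E
python3 -c "
from h import *
pickplan(7,'t')"
```

```text
ik 0.0 0.11 [-1.72  0.87  2.16  1.29  1.43 -1.46]
ik 0.0 0.02 [-1.52  0.9   2.14  1.5   1.4  -1.47]
ik 0.0 0.02 [-1.52  0.68  2.16  1.46  1.42 -1.27]
ik 0.0 0.3 [-0.63  0.35  1.44 -0.12  1.49  0.86]
approach
  [ -0.875 -0.05 0.55 0 0.078 -0;-1.75 -0.1 1.1 0 0.155 -0;-2.62 -0.15 1.65 0 0.232 -0;-3.5 -0.2 2.2 0 0.31 -0;-3.5 -0.2 2.2 0 0.31 -0 ]  -> [ 337. -360.  152.]
  [ -0.975 -0.075 0.275 0.002 0.075 -0.002;-1.95 -0.15 0.55 0.005 0.15 -0.005;-2.92 -0.225 0.825 0.008 0.225 -0.008;-3.9 -0.3 1.1 0.01 0.3 -0.01;-3.9 -0.3 1.1 0.01 0.3 -0.01 ]  -> [ 328. -359.  112.]
  [ -0 0.025 2 -0 0 0;-0 0.05 4 -0 0 0;-0 0.075 6 -0 0 0;-0 0.1 8 -0 0 0;-0 0.1 8 -0 0 0 ]  -> [ 407. -350.   98.]
lift
  [ 2.08 -0 -0.375 -0 0 0;4.15 -0 -0.75 -0 0 0;6.22 -0 -1.12 -0 0 0;8.3 -0 -1.5 -0 0 0;8.3 -0 -1.5 -0 0 0 ]  -> [ 407. -350.  183.]
to hub
  [ 0.675 -0.725 0.075 -0 -0.13 0.002;1.35 -1.45 0.15 -0 -0.26 0.005;2.02 -2.17 0.225 -0 -0.39 0.008;2.7 -2.9 0.3 -0 -0.52 0.01;2.7 -2.9 0.3 -0 -0.52 0.01 ]  -> [ 411. -320.  209.]
  [ 0.6 -0.75 -0.25 -0.002 -0.13 0;1.2 -1.5 -0.5 -0.005 -0.26 0;1.8 -2.25 -0.75 -0.008 -0.39 0;2.4 -3 -1 -0.01 -0.52 0;2.4 -3 -1 -0.01 -0.52 0 ]  -> [ 415. -290.  234.]
  [ 0.4 -0.725 -0.55 0 -0.132 0.002;0.8 -1.45 -1.1 0 -0.265 0.005;1.2 -2.17 -1.65 0 -0.398 0.008;1.6 -2.9 -2.2 0 -0.53 0.01;1.6 -2.9 -2.2 0 -0.53 0.01 ]  -> [ 420. -260.  260.]
```

{"method": "play_rows", "body": {
  "plan": "-0.9 -0.1 0.6 0 0.08 0;-1.7 -0.1 1.1 0 0.16 0;-2.6 -0.2 1.7 0 0.23 0;-3.5 -0.2 2.2 0 0.31 0;-3.5 -0.2 2.2 0 0.31 0",
  "jaw": 0.35
}}

```text
time: 8.17
eef_pos: [0.3383, -0.356, 0.1524]
tool_rot: [[0.459, 0.1, 0.883], [0.038, -0.995, 0.092], [0.887, -0.009, -0.461]]
wrist_force: [-0.8, -1.0, -0.6]
gripper_width: 0.692
grip_force: 0.0
```

{"method": "play_rows", "body": {
  "plan": "-1 -0.1 0.3 0 0.08 0;-2 -0.2 0.6 0 0.15 0;-2.9 -0.2 0.8 0.01 0.23 -0.01;-3.9 -0.3 1.1 0.01 0.3 -0.01;-3.9 -0.3 1.1 0.01 0.3 -0.01"
}}

```text
time: 8.58
eef_pos: [0.3303, -0.3546, 0.1128]
tool_rot: [[0.178, 0.114, 0.977], [0.018, -0.993, 0.113], [0.984, -0.002, -0.179]]
wrist_force: [0.1, 0.1, 0.3]
gripper_width: 0.653
grip_force: 0.0
```

Run:
```python
from h import *
s=arm.sense();p=np.r_[well(7),.1]+RP[:,2]*.01
print(s["eef_pos"],(p-RP[:,2]*.08),s["wrist_force"]);plan([(p,RP)])
im=arm.capture("wrist")[:,:,::-1];cv2.imwrite("pics/w3.png",im)
```

```text
[ 0.3303 -0.3546  0.1128] [ 0.3284 -0.3587  0.1122] [0.1252 0.1467 0.2669]
  [ -0.025 0.125 1.95 -0.002 0.002 -0;-0.05 0.25 3.9 -0.005 0.005 -0;-0.075 0.375 5.85 -0.008 0.008 -0;-0.1 0.5 7.8 -0.01 0.01 -0;-0.1 0.5 7.8 -0.01 0.01 -0 ]  -> [ 407. -350.   98.]
```

View pics/w3.png

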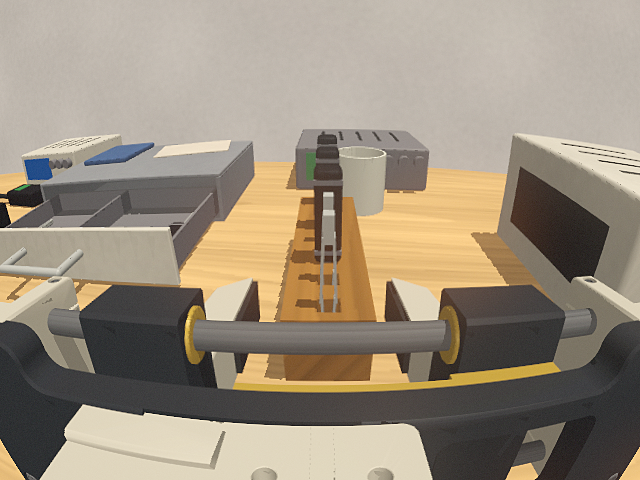

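{"method": "play_rows", "body": {
  "plan": "0 0.3 2 0 0 0;-0.1 0.5 3.9 -0.01 0.01 0;-0.1 0.5 5.9 -0.01 0.01 0;-0.1 0.5 7.8 -0.01 0.01 0;-0.1 0.5 7.8 -0.01 0.01 0"
}}

```text
time: 9.05
eef_pos: [0.4095, -0.3504, 0.1032]
tool_rot: [[0.17, 0.108, 0.98], [0.029, -0.994, 0.104], [0.985, 0.011, -0.172]]
wrist_force: [-0.6, 1.3, 0.1]
gripper_width: 0.652
grip_force: 0.0
```

{"method": "play_rows", "body": {
  "plan": "0 0 0 0 0 0;0 0 0 0 0 0;0 0 0 0 0 0;0 0 0 0 0 0;0 0 0 0 0 0",
  "jaw": 1
}}

```text
time: 9.47
eef_pos: [0.4058, -0.3533, 0.1014]
tool_rot: [[0.169, 0.099, 0.981], [0.025, -0.995, 0.097], [0.985, 0.009, -0.17]]
wrist_force: [-0.3, -0.4, -0.2]
gripper_width: 0.34
grip_force: 0.0
```

{"method": "play_rows", "body": {
  "plan": "2.1 0 -0.4 0 0 0;4.2 0 -0.7 0 0 0;6.2 0 -1.1 0 0 0;8.3 0 -1.5 0 0 0;8.3 0 -1.5 0 0 0"
}}

```text
time: 9.88
eef_pos: [0.4053, -0.3527, 0.1883]
tool_rot: [[0.167, 0.1, 0.981], [0.028, -0.995, 0.096], [0.986, 0.012, -0.169]]
wrist_force: [-0.3, 0.2, 0.5]
gripper_width: 0.012
grip_force: 0.0
```

{"method": "play_rows", "body": {
  "plan": "0.7 -0.7 0.1 0 -0.13 0;1.4 -1.4 0.2 0 -0.26 0;2 -2.2 0.2 0 -0.39 0.01;2.7 -2.9 0.3 0 -0.52 0.01;2.7 -2.9 0.3 0 -0.52 0.01"
}}

```text
time: 10.3
eef_pos: [0.4106, -0.3227, 0.214]
tool_rot: [[0.637, 0.096, 0.765], [0.065, -0.995, 0.07], [0.768, 0.005, -0.64]]
wrist_force: [0.1, -0.1, 0.2]
gripper_width: 0.007
grip_force: 0.0
```

{"method": "play_rows", "body": {
  "plan": "0.6 -0.8 -0.3 0 -0.13 0;1.2 -1.5 -0.5 0 -0.26 0;1.8 -2.2 -0.8 0 -0.39 0;2.4 -3 -1 -0.01 -0.52 0;2.4 -3 -1 -0.01 -0.52 0"
}}

```text
time: 10.72
eef_pos: [0.414, -0.2918, 0.2366]
tool_rot: [[0.931, 0.089, 0.355], [0.086, -0.996, 0.025], [0.356, 0.007, -0.935]]
wrist_force: [0.7, 1.3, -1.4]
gripper_width: 0.005
grip_force: 0.0
```

{"method": "play_rows", "body": {
  "plan": "0.4 -0.7 -0.6 0 -0.13 0;0.8 -1.4 -1.1 0 -0.26 0;1.2 -2.2 -1.6 0 -0.4 0.01;1.6 -2.9 -2.2 0 -0.53 0.01;1.6 -2.9 -2.2 0 -0.53 0.01"
}}

```text
time: 11.13
eef_pos: [0.421, -0.261, 0.2621]
tool_rot: [[0.983, 0.085, -0.166], [0.083, -0.996, -0.019], [-0.167, 0.005, -0.986]]
wrist_force: [-0.7, 0.5, -1.1]
gripper_width: 0.006
grip_force: 0.0
```

Run:
```python
from h import *
s=arm.sense();print(s["eef_pos"],s["tool_rot"],s["gripper_width"],s["grip_force"],s["joint_positions"])
im=arm.capture("wrist")[:,:,::-1];cv2.imwrite("pics/w4.png",im)
placeplan(.096,.006)
```

```text
[ 0.421  -0.261   0.2621] [[ 0.9826  0.0846 -0.1656]
 [ 0.0826 -0.9964 -0.0188]
 [-0.1666  0.0048 -0.986 ]] 0.006293134000346795 0.0 [-0.6364  0.3438  1.4346 -0.1142  1.4869  0.8667]
ik 0.0 0.07 [ 0.04  0.64  1.36 -0.01  1.31  1.52]
ik 0.0 0.02 [ 0.04  0.76  1.44 -0.01  1.11  1.53]
  [ 1.68 -2.88 0.95 0 -0 -0;3.35 -5.75 1.9 0 -0 -0;5.03 -8.62 2.85 0 -0 -0;6.7 -11.5 3.8 0 -0 -0;6.7 -11.5 3.8 0 -0 -0 ]  -> [ 470. -142.  212.]
  [ 1.68 -2.85 0.95 0 -0.002 -0;3.35 -5.7 1.9 0 -0.005 -0;5.03 -8.55 2.85 0 -0.008 -0;6.7 -11.4 3.8 0 -0.01 -0;6.7 -11.4 3.8 0 -0.01 -0 ]  -> [520. -23. 163.]
  [ 1.68 -2.88 0.95 0 0 -0.002;3.35 -5.75 1.9 0 0 -0.005;5.03 -8.62 2.85 0 0 -0.008;6.7 -11.5 3.8 0 0 -0.01;6.7 -11.5 3.8 0 0 -0.01 ]  -> [570.  97. 114.]
  [ 0.45 -0 2.45 0 0 0;0.9 -0 4.9 0 0 0;1.35 -0 7.35 0 0 0;1.8 -0 9.8 0 0 0;1.8 -0 9.8 0 0 0 ]  -> [570.  97.  14.]
```

View pics/w4.png

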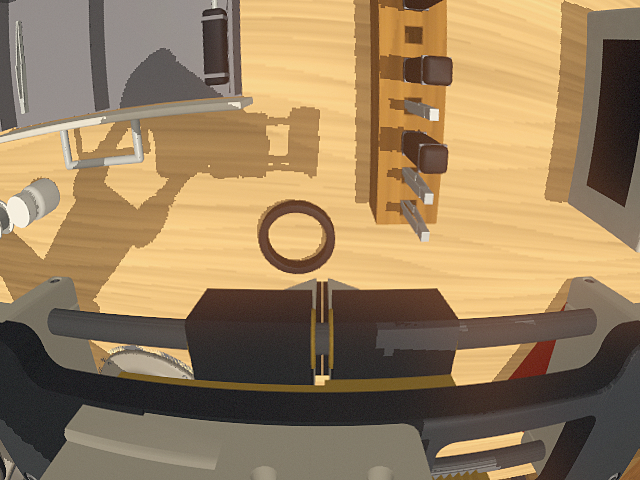

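Run:
```python
from h import *
s=arm.sense()
for uv,z,i in [((424,236),.129,7),((428,198),.129,6),((433,114),.129,4),((433,158),.14,5),((438,70),.14,3),((414,34),.06,2)]:print(i,wray(uv,s,z)[:2],well(i))
pickplan(7,'t')
```

```text
7 [ 0.3995 -0.3492] [ 0.397  -0.3514]
6 [ 0.4332 -0.346 ] [ 0.4308 -0.3479]
4 [ 0.5006 -0.3385] [ 0.4984 -0.3407]
5 [ 0.4685 -0.3404] [ 0.4646 -0.3443]
3 [ 0.5342 -0.3343] [ 0.5322 -0.3371]
2 [ 0.5686 -0.3325] [ 0.566  -0.3335]
ik 0.0 0.34 [-1.72  0.87  2.16  1.29  1.43 -1.46]
ik 0.0 0.02 [-1.52  0.9   2.14  1.5   1.4  -1.47]
ik 0.0 0.02 [-1.52  0.68  2.16  1.46  1.42 -1.27]
ik 0.0 0.3 [-0.63  0.35  1.44 -0.12  1.49  0.86]
approach
  [ -0.625 0.75 1.38 0.002 0.13 -0.002;-1.25 1.5 2.75 0.005 0.26 -0.005;-1.88 2.25 4.12 0.008 0.39 -0.008;-2.5 3 5.5 0.01 0.52 -0.01;-2.5 3 5.5 0.01 0.52 -0.01 ]  -> [ 390. -294.  211.]
  [ -1.2 0.725 0.85 -0 0.13 -0;-2.4 1.45 1.7 -0 0.26 -0;-3.6 2.17 2.55 -0 0.39 -0;-4.8 2.9 3.4 -0 0.52 -0;-4.8 2.9 3.4 -0 0.52 -0 ]  -> [ 359. -326.  162.]
  [ -1.5 0.75 0.15 0.002 0.13 -0.002;-3 1.5 0.3 0.005 0.26 -0.005;-4.5 2.25 0.45 0.008 0.39 -0.008;-6 3 0.6 0.01 0.52 -0.01;-6 3 0.6 0.01 0.52 -0.01 ]  -> [ 328. -359.  112.]
  [ 0 0 2 -0 0 -0;0 0 4 -0 0 -0;0 0 6 -0 0 -0;0 0 8 -0 0 -0;0 0 8 -0 0 -0 ]  -> [ 407. -350.   98.]
lift
  [ 2.1 0 -0.375 -0 0 -0;4.2 0 -0.75 -0 0 -0;6.3 0 -1.12 -0 0 -0;8.4 0 -1.5 -0 0 -0;8.4 0 -1.5 -0 0 -0 ]  -> [ 407. -350.  183.]
to hub
  [ 0.65 -0.725 0.075 -0 -0.13 0.002;1.3 -1.45 0.15 -0 -0.26 0.005;1.95 -2.17 0.225 -0 -0.39 0.008;2.6 -2.9 0.3 -0 -0.52 0.01;2.6 -2.9 0.3 -0 -0.52 0.01 ]  -> [ 411. -320.  209.]
  [ 0.625 -0.75 -0.275 -0.002 -0.132 0;1.25 -1.5 -0.55 -0.005 -0.265 0;1.88 -2.25 -0.825 -0.008 -0.398 0;2.5 -3 -1.1 -0.01 -0.53 0;2.5 -3 -1.1 -0.01 -0.53 0 ]  -> [ 416. -290.  234.]
  [ 0.375 -0.75 -0.525 -0 -0.13 0.002;0.75 -1.5 -1.05 -0 -0.26 0.005;1.12 -2.25 -1.57 -0 -0.39 0.008;1.5 -3 -2.1 -0 -0.52 0.01;1.5 -3 -2.1 -0 -0.52 0.01 ]  -> [ 420. -260.  260.]
```

{"method": "play_rows", "body": {
  "plan": "-0.6 0.7 1.4 0 0.13 0;-1.2 1.5 2.8 0 0.26 0;-1.9 2.2 4.1 0.01 0.39 -0.01;-2.5 3 5.5 0.01 0.52 -0.01;-2.5 3 5.5 0.01 0.52 -0.01",
  "jaw": 0.6
}}

```text
time: 11.6
eef_pos: [0.3841, -0.2951, 0.2088]
tool_rot: [[0.932, 0.087, 0.351], [0.079, -0.996, 0.038], [0.353, -0.008, -0.936]]
wrist_force: [-0.9, 0.4, 0.0]
gripper_width: 0.319
grip_force: 0.0
```

{"method": "play_rows", "body": {
  "plan": "-1.2 0.7 0.8 0 0.13 0;-2.4 1.4 1.7 0 0.26 0;-3.6 2.2 2.5 0 0.39 0;-4.8 2.9 3.4 0 0.52 0;-4.8 2.9 3.4 0 0.52 0"
}}

```text
time: 12.02
eef_pos: [0.3573, -0.326, 0.1629]
tool_rot: [[0.696, 0.096, 0.712], [0.06, -0.995, 0.076], [0.716, -0.01, -0.698]]
wrist_force: [-0.7, 0.7, -0.0]
gripper_width: 0.399
grip_force: 0.0
```

{"method": "play_rows", "body": {
  "plan": "-1.5 0.7 0.2 0 0.13 0;-3 1.4 0.3 0 0.26 0;-4.5 2.1 0.5 0.01 0.39 -0.01;-6 2.9 0.6 0.01 0.52 -0.01;-6 2.9 0.6 0.01 0.52 -0.01"
}}

```text
time: 12.43
eef_pos: [0.3213, -0.359, 0.1121]
tool_rot: [[0.248, 0.105, 0.963], [0.012, -0.994, 0.106], [0.969, -0.014, -0.248]]
wrist_force: [-0.6, 0.2, -0.6]
gripper_width: 0.403
grip_force: 0.0
```

```bash
sed -i 's/W4=np.array(\[.4984,-.3407\])/W4=np.array([.4995,-.3398])/' h.py
python3 - <<'E'
from h import *
s=arm.sense();p=np.r_[well(7),.1]+RP[:,2]*.01
print(s["eef_pos"],(p-RP[:,2]*.08),s["wrist_force"]);plan([(p,RP),(p+[0,0,.085],RP)])
E
```

```text
[ 0.3213 -0.359   0.1121] [ 0.3295 -0.3578  0.1122] [-0.6467  0.1896 -0.5505]
  [ 0.2 -0 2.2 -0 0.02 -0.002;0.4 -0 4.4 -0 0.04 -0.005;0.6 -0 6.6 -0 0.06 -0.008;0.8 -0 8.8 -0 0.08 -0.01;0.8 -0 8.8 -0 0.08 -0.01 ]  -> [ 408. -350.   98.]
  [ 2.1 -0.025 -0.375 -0 -0 -0;4.2 -0.05 -0.75 -0 -0 -0;6.3 -0.075 -1.12 -0 -0 -0;8.4 -0.1 -1.5 -0 -0 -0;8.4 -0.1 -1.5 -0 -0 -0 ]  -> [ 408. -350.  183.]
```

{"method": "play_rows", "body": {
  "plan": "0 0 0 0 0 0;0 0 0 0 0 0;0 0 0 0 0 0;0 0 0 0 0 0;0 0 0 0 0 0"
}}

```text
time: 12.85
eef_pos: [0.3247, -0.3563, 0.1174]
tool_rot: [[0.254, 0.115, 0.96], [0.024, -0.993, 0.113], [0.967, -0.006, -0.255]]
wrist_force: [0.9, -0.3, 0.8]
gripper_width: 0.4
grip_force: 0.0
```

Run:
```python
from h import *
s=arm.sense();p=np.r_[well(7),.1]+RP[:,2]*.01
print(s["eef_pos"],(p-RP[:,2]*.08),s["wrist_force"]);plan([(p,RP),(p+[0,0,.085],RP)])
```

```text
[ 0.3247 -0.3563  0.1174] [ 0.3295 -0.3578  0.1122] [ 0.9314 -0.2754  0.751 ]
  [ 0.075 0.075 2.15 -0.002 0.02 -0;0.15 0.15 4.3 -0.005 0.04 -0;0.225 0.225 6.45 -0.008 0.06 -0;0.3 0.3 8.6 -0.01 0.08 -0;0.3 0.3 8.6 -0.01 0.08 -0 ]  -> [ 408. -350.   98.]
  [ 2.08 -0 -0.4 -0 0 -0;4.15 -0 -0.8 -0 0 -0;6.22 -0 -1.2 -0 0 -0;8.3 -0 -1.6 -0 0 -0;8.3 -0 -1.6 -0 0 -0 ]  -> [ 408. -350.  183.]
```

{"method": "play_rows", "body": {
  "plan": "0.1 0.1 2.2 0 0.02 0;0.2 0.2 4.3 0 0.04 0;0.2 0.2 6.4 -0.01 0.06 0;0.3 0.3 8.6 -0.01 0.08 0;0.3 0.3 8.6 -0.01 0.08 0"
}}

```text
time: 13.27
eef_pos: [0.4105, -0.3479, 0.0975]
tool_rot: [[0.175, 0.109, 0.979], [0.013, -0.994, 0.108], [0.985, -0.006, -0.175]]
wrist_force: [-0.4, 1.1, -0.6]
gripper_width: 0.4
grip_force: 0.0
```

{"method": "play_rows", "body": {
  "plan": "0 0 0 0 0 0;0 0 0 0 0 0;0 0 0 0 0 0;0 0 0 0 0 0;0 0 0 0 0 0",
  "jaw": 1
}}

```text
time: 13.68
eef_pos: [0.4075, -0.3504, 0.0978]
tool_rot: [[0.175, 0.103, 0.979], [0.012, -0.995, 0.103], [0.985, -0.006, -0.175]]
wrist_force: [-0.2, -1.0, 1.2]
gripper_width: 0.118
grip_force: 30.0
```

{"method": "play_rows", "body": {
  "plan": "0 0 0 0 0 0;0 0 0 0 0 0;0 0 0 0 0 0;0 0 0 0 0 0;0 0 0 0 0 0"
}}

```text
time: 14.1
eef_pos: [0.4079, -0.3501, 0.0977]
tool_rot: [[0.174, 0.104, 0.979], [0.012, -0.995, 0.103], [0.985, -0.007, -0.174]]
wrist_force: [-0.6, -1.2, 4.5]
gripper_width: 0.114
grip_force: 30.0
```

{"method": "play_rows", "body": {
  "plan": "2.1 0 -0.4 0 0 0;4.2 0 -0.8 0 0 0;6.2 0 -1.2 0 0 0;8.3 0 -1.6 0 0 0;8.3 0 -1.6 0 0 0"
}}

```text
time: 14.52
eef_pos: [0.4069, -0.3506, 0.1841]
tool_rot: [[0.174, 0.105, 0.979], [0.015, -0.995, 0.104], [0.985, -0.004, -0.175]]
wrist_force: [1.2, -0.3, 0.3]
gripper_width: 0.115
grip_force: 30.0
```

```bash
cat >> h.py <<'E'
HUB=np.array([.42,-.26,.26])
E
python3 - <<'E'
from h import *
s=arm.sense();print(s["eef_pos"],s["gripper_width"],s["grip_force"]);plan([(HUB,RD)])
E
```

```text
[ 0.4069 -0.3506  0.1841] 0.11482365023002658 30.000666975975037
  [ 0.65 -0.75 0.075 -0 -0.13 0;1.3 -1.5 0.15 -0 -0.26 0;1.95 -2.25 0.225 -0 -0.39 0;2.6 -3 0.3 -0 -0.52 0;2.6 -3 0.3 -0 -0.52 0 ]  -> [ 411. -320.  209.]
  [ 0.6 -0.725 -0.25 -0.002 -0.132 0.002;1.2 -1.45 -0.5 -0.005 -0.265 0.005;1.8 -2.17 -0.75 -0.008 -0.398 0.008;2.4 -2.9 -1 -0.01 -0.53 0.01;2.4 -2.9 -1 -0.01 -0.53 0.01 ]  -> [ 416. -290.  235.]
  [ 0.375 -0.75 -0.55 -0 -0.13 0;0.75 -1.5 -1.1 -0 -0.26 0;1.12 -2.25 -1.65 -0 -0.39 0;1.5 -3 -2.2 -0 -0.52 0;1.5 -3 -2.2 -0 -0.52 0 ]  -> [ 420. -260.  260.]
```

{"method": "play_rows", "body": {
  "plan": "0.7 -0.7 0.1 0 -0.13 0;1.3 -1.5 0.1 0 -0.26 0;2 -2.2 0.2 0 -0.39 0;2.6 -3 0.3 0 -0.52 0;2.6 -3 0.3 0 -0.52 0"
}}

```text
time: 14.93
eef_pos: [0.412, -0.32, 0.2095]
tool_rot: [[0.641, 0.105, 0.76], [0.067, -0.994, 0.081], [0.764, -0.001, -0.645]]
wrist_force: [1.2, 0.6, 0.3]
gripper_width: 0.116
grip_force: 30.0
```

{"method": "play_rows", "body": {
  "plan": "0.6 -0.7 -0.3 0 -0.13 0;1.2 -1.5 -0.5 0 -0.26 0;1.8 -2.2 -0.8 0 -0.4 0;2.4 -2.9 -1 -0.01 -0.53 0.01;2.4 -2.9 -1 -0.01 -0.53 0.01"
}}

```text
time: 15.35
eef_pos: [0.4154, -0.2903, 0.2323]
tool_rot: [[0.932, 0.092, 0.351], [0.084, -0.996, 0.037], [0.353, -0.005, -0.936]]
wrist_force: [-0.3, -0.1, -0.9]
gripper_width: 0.115
grip_force: 30.0
```

{"method": "play_rows", "body": {
  "plan": "0.4 -0.7 -0.5 0 -0.13 0;0.8 -1.5 -1.1 0 -0.26 0;1.1 -2.2 -1.6 0 -0.39 0;1.5 -3 -2.2 0 -0.52 0;1.5 -3 -2.2 0 -0.52 0"
}}

```text
time: 15.77
eef_pos: [0.4217, -0.2587, 0.2575]
tool_rot: [[0.982, 0.098, -0.159], [0.098, -0.995, -0.009], [-0.159, -0.007, -0.987]]
wrist_force: [-0.7, -0.3, -0.4]
gripper_width: 0.117
grip_force: 30.0
```

{"method": "play_rows", "body": {
  "plan": "1.7 -2.9 0.9 0 0 0;3.4 -5.8 1.9 0 0 0;5 -8.6 2.8 0 0 0;6.7 -11.5 3.8 0 0 0;6.7 -11.5 3.8 0 0 0"
}}

```text
time: 16.18
eef_pos: [0.4682, -0.135, 0.2073]
tool_rot: [[0.983, 0.098, -0.157], [0.099, -0.995, -0.002], [-0.157, -0.013, -0.988]]
wrist_force: [-0.1, -0.6, 0.0]
gripper_width: 0.114
grip_force: 30.0
```

{"method": "play_rows", "body": {
  "plan": "1.7 -2.9 0.9 0 0 0;3.4 -5.8 1.9 0 0 0;5 -8.6 2.8 0 0 0;6.7 -11.5 3.8 0 0 0;6.7 -11.5 3.8 0 0 0"
}}

```text
time: 16.6
eef_pos: [0.5175, -0.0154, 0.1606]
tool_rot: [[0.983, 0.097, -0.157], [0.098, -0.995, -0.004], [-0.157, -0.011, -0.988]]
wrist_force: [-1.0, 0.4, -0.1]
gripper_width: 0.116
grip_force: 30.0
```

{"method": "play_rows", "body": {
  "plan": "1.7 -2.9 0.9 0 0 0;3.4 -5.8 1.9 0 0 0;5 -8.6 2.8 0 0 0;6.7 -11.5 3.8 0 0 0;6.7 -11.5 3.8 0 0 0"
}}

```text
time: 17.02
eef_pos: [0.567, 0.1045, 0.1135]
tool_rot: [[0.983, 0.097, -0.157], [0.097, -0.995, -0.005], [-0.157, -0.01, -0.988]]
wrist_force: [-1.0, -0.9, -0.2]
gripper_width: 0.117
grip_force: 30.0
```

Run:
```python
from h import *
s=arm.sense();print(s["eef_pos"],s["tool_rot"],s["gripper_width"],s["grip_force"])
im=arm.capture("wrist")[:,:,::-1];cv2.imwrite("pics/w5.png",im)
placeplan(.096,.006,.008)
for vv in(.131,.096,.0):print(vv,[wproj(O+U*uu+V*vv+[0,0,.018],s).round() for uu in (-.06,.04)])
```

```text
[0.567  0.1045 0.1135] [[ 0.9829  0.0967 -0.1568]
 [ 0.0972 -0.9953 -0.005 ]
 [-0.1565 -0.0103 -0.9876]] 0.11733548758132092 30.0004380941391
ik 0.0 0.0 [ 0.04  0.64  1.36 -0.01  1.32  1.52]
ik 0.0 0.02 [ 0.04  0.76  1.44 -0.01  1.12  1.53]
  [ 0.05 0.15 -0.075 -0.002 -0.005 0.002;0.1 0.3 -0.15 -0.005 -0.01 0.005;0.15 0.45 -0.225 -0.008 -0.015 0.008;0.2 0.6 -0.3 -0.01 -0.02 0.01;0.2 0.6 -0.3 -0.01 -0.02 0.01 ]  -> [570.  97. 117.]
  [ 0.45 -0 2.48 0 0 -0;0.9 -0 4.95 0 0 -0;1.35 -0 7.42 0 0 -0;1.8 -0 9.9 0 0 -0;1.8 -0 9.9 0 0 -0 ]  -> [570.  97.  17.]
0.131 [array([289., 296.]), array([284., 169.])]
0.096 [array([334., 296.]), array([337., 170.])]
0.0 [array([452., 295.]), array([473., 175.])]
```

View pics/w5.png

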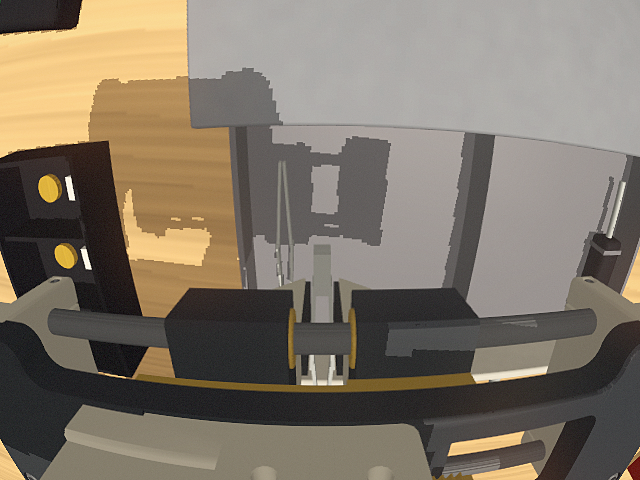

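{"method": "play_rows", "body": {
  "plan": "0.1 0.3 -0.1 0 0 0;0.2 0.6 -0.3 -0.01 -0.02 0.01;0.2 0.6 -0.3 -0.01 -0.02 0.01;0.2 0.6 -0.3 -0.01 -0.02 0.01;0.2 0.6 -0.3 -0.01 -0.02 0.01"
}}

```text
time: 17.48
eef_pos: [0.57, 0.0943, 0.1197]
tool_rot: [[0.981, 0.084, -0.172], [0.082, -0.996, -0.018], [-0.173, 0.004, -0.985]]
wrist_force: [-0.0, 0.3, 0.4]
gripper_width: 0.117
grip_force: 30.0
```

{"method": "play_rows", "body": {
  "plan": "0.4 0 2.5 0 0 0;0.9 0 5 0 0 0;1.4 0 7.4 0 0 0;1.7 0 9.2 0 0 0;1.8 0 9.9 0 0 0"
}}

```text
time: 17.9
eef_pos: [0.5688, 0.0945, 0.0163]
tool_rot: [[0.981, 0.085, -0.177], [0.083, -0.996, -0.019], [-0.178, 0.004, -0.984]]
wrist_force: [-0.0, -0.5, -0.6]
gripper_width: 0.115
grip_force: 30.0
```

{"method": "play_rows", "body": {
  "plan": "0 0 0 0 0 0;0 0 0 0 0 0;0 0 0 0 0 0;0 0 0 0 0 0;0 0 0 0 0 0"
}}

```text
time: 18.32
eef_pos: [0.5713, 0.0952, 0.02]
tool_rot: [[0.982, 0.085, -0.171], [0.083, -0.996, -0.019], [-0.172, 0.004, -0.985]]
wrist_force: [-0.2, -0.1, 0.2]
gripper_width: 0.117
grip_force: 30.0
```

{"method": "play_rows", "body": {
  "plan": "0 0 0 0 0 0;0 0 0 0 0 0;0 0 0 0 0 0;0 0 0 0 0 0;0 0 0 0 0 0",
  "jaw": 0.81
}}

```text
time: 18.73
eef_pos: [0.5706, 0.0951, 0.0188]
tool_rot: [[0.981, 0.085, -0.173], [0.083, -0.996, -0.019], [-0.174, 0.004, -0.985]]
wrist_force: [0.8, 0.1, 0.7]
gripper_width: 0.187
grip_force: 0.0
```

{"method": "play_rows", "body": {
  "plan": "-0.4 0 -2.5 0 0 0;-0.9 0 -5 0 0 0;-1.4 0 -7.4 0 0 0;-1.8 0 -9.9 0 0 0;-1.8 0 -9.9 0 0 0"
}}

```text
time: 19.15
eef_pos: [0.5727, 0.0957, 0.1245]
tool_rot: [[0.983, 0.085, -0.164], [0.083, -0.996, -0.019], [-0.165, 0.005, -0.986]]
wrist_force: [1.3, -0.5, 0.2]
gripper_width: 0.186
grip_force: 0.0
```

```bash
cat >> h.py <<'E'
def back(i,kind):
    """from the drawer to the hub, then to the next pick"""
    e=plan([(HUB,RD)]);z=.105 if kind=="d" else .1;p=np.r_[well(i),z]+RP[:,2]*.01
    print("hub->pre");plan([(p-RP[:,2]*.08,RP)],e)
E
python3 - <<'E'
from h import *
im=arm.capture("wrist")[:,:,::-1];cv2.imwrite("pics/w6.png",im[120:480,150:550])
back(6,"t")
E
```

```text
[ -1.68 2.85 -0.875 0 -0 -0;-3.35 5.7 -1.75 0 -0 -0;-5.03 8.55 -2.62 0 -0 -0;-6.7 11.4 -3.5 0 -0 -0;-6.7 11.4 -3.5 0 -0 -0 ]  -> [521. -23. 168.]
  [ -1.7 2.85 -0.85 0 -0 -0;-3.4 5.7 -1.7 0 -0 -0;-5.1 8.55 -2.55 0 -0 -0;-6.8 11.4 -3.4 0 -0 -0;-6.8 11.4 -3.4 0 -0 -0 ]  -> [ 471. -141.  214.]
  [ -1.68 2.85 -0.875 0 -0.002 -0.002;-3.35 5.7 -1.75 0 -0.005 -0.005;-5.03 8.55 -2.62 0 -0.008 -0.008;-6.7 11.4 -3.5 0 -0.01 -0.01;-6.7 11.4 -3.5 0 -0.01 -0.01 ]  -> [ 420. -260.  260.]
hub->pre
  [ -0.325 0.725 1.3 0 0.132 -0;-0.65 1.45 2.6 0 0.265 -0;-0.975 2.17 3.9 0 0.398 -0;-1.3 2.9 5.2 0 0.53 -0;-1.3 2.9 5.2 0 0.53 -0 ]  -> [ 401. -291.  211.]
  [ -0.925 0.75 1 0.002 0.13 -0;-1.85 1.5 2 0.005 0.26 -0;-2.77 2.25 3 0.008 0.39 -0;-3.7 3 4 0.01 0.52 -0;-3.7 3 4 0.01 0.52 -0 ]  -> [ 382. -323.  161.]
  [ -1.3 0.725 0.35 0 0.132 -0.002;-2.6 1.45 0.7 0 0.265 -0.005;-3.9 2.17 1.05 0 0.398 -0.008;-5.2 2.9 1.4 0 0.53 -0.01;-5.2 2.9 1.4 0 0.53 -0.01 ]  -> [ 363. -354.  112.]
```

View pics/w6.png

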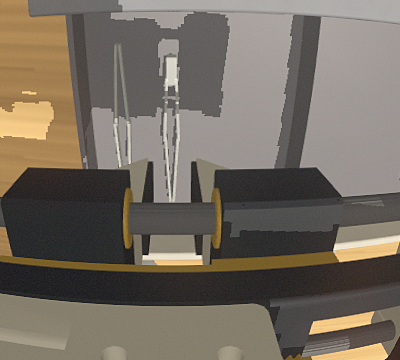

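{"method": "play_rows", "body": {
  "plan": "-1.7 2.8 -0.9 0 0 0;-3.4 5.7 -1.8 0 0 0;-5 8.5 -2.6 0 0 0;-6.7 11.4 -3.5 0 0 0;-6.7 11.4 -3.5 0 0 0",
  "jaw": 0.6
}}

```text
time: 19.62
eef_pos: [0.5188, -0.0274, 0.167]
tool_rot: [[0.982, 0.081, -0.173], [0.079, -0.997, -0.02], [-0.174, 0.006, -0.985]]
wrist_force: [1.0, -0.7, -0.0]
gripper_width: 0.397
grip_force: 0.0
```

{"method": "play_rows", "body": {
  "plan": "-1.7 2.8 -0.9 0 0 0;-3.4 5.7 -1.7 0 0 0;-5.1 8.5 -2.6 0 0 0;-6.8 11.4 -3.4 0 0 0;-6.8 11.4 -3.4 0 0 0"
}}

```text
time: 20.03
eef_pos: [0.4679, -0.1458, 0.2127]
tool_rot: [[0.982, 0.081, -0.172], [0.079, -0.997, -0.021], [-0.173, 0.007, -0.985]]
wrist_force: [0.7, -0.3, 0.7]
gripper_width: 0.399
grip_force: 0.0
```

{"method": "play_rows", "body": {
  "plan": "-1.7 2.8 -0.9 0 0 0;-3.4 5.7 -1.8 0 0 0;-5 8.5 -2.6 0 0 0;-6.7 11.4 -3.5 0 0 -0.01;-6.7 11.4 -3.5 0 0 -0.01"
}}

```text
time: 20.45
eef_pos: [0.4181, -0.2642, 0.2592]
tool_rot: [[0.981, 0.092, -0.172], [0.089, -0.996, -0.021], [-0.173, 0.006, -0.985]]
wrist_force: [-0.0, -0.4, 0.3]
gripper_width: 0.401
grip_force: 0.0
```

```bash
cat >> h.py <<'E'
S4=dict(eef_pos=np.array([.421,-.261,.2621]),tool_rot=np.array([[.9826,.0846,-.1656],[.0826,-.9964,-.0188],[-.1666,.0048,-.986]]))
F={7:((424,236),.129),6:((428,198),.129),5:((433,158),.14),4:((433,114),.129),3:((438,70),.14),2:((414,34),.06)}
def rackcheck(ids):
    ref=cv2.imread("pics/w4.png");s=arm.sense();im=arm.capture("wrist")[:,:,::-1].copy();cv2.imwrite("pics/hub.png",im);h=15
    for i in ids:
        (x,y),z=F[i];t=ref[y-h:y+h,x-h:x+h];w=wray((x,y),S4,z);e=wproj(w,s).round().astype(int)
        x0,y0=max(e[0]-80,0),max(e[1]-80,0);r=cv2.matchTemplate(im[y0:e[1]+80,x0:e[0]+80],t,cv2.TM_CCOEFF_NORMED);_,v,_,l=cv2.minMaxLoc(r)
        f=np.array([x0+l[0]+h,y0+l[1]+h]);n=wray(f,s,z);print("well",i,"score",round(v,2),"moved mm",((n-w)[:2]*1000).round(1))
E
python3 - <<'E'
from h import *
rackcheck([6,5,4,3,2]);s=arm.sense();print(s["eef_pos"])
e=plan([(np.r_[well(6),.1]-RP[:,2]*.07,RP)])
E
```

```text
well 6 score 0.96 moved mm [ 0.  -0.1]
well 5 score 0.87 moved mm [0.3 0.1]
well 4 score 0.96 moved mm [-0.1 -0.5]
well 3 score 0.94 moved mm [ 0.1 -0.2]
well 2 score 0.98 moved mm [ 0.3 -0.1]
[ 0.4187 -0.2617  0.2581]
  [ -0.3 0.725 1.3 0 0.13 -0;-0.6 1.45 2.6 0 0.26 -0;-0.9 2.17 3.9 0 0.39 -0;-1.2 2.9 5.2 0 0.52 -0;-1.2 2.9 5.2 0 0.52 -0 ]  -> [ 400. -293.  209.]
  [ -0.925 0.725 0.95 0.002 0.132 -0;-1.85 1.45 1.9 0.005 0.265 -0;-2.77 2.17 2.85 0.008 0.398 -0;-3.7 2.9 3.8 0.01 0.53 -0;-3.7 2.9 3.8 0.01 0.53 -0 ]  -> [ 382. -323.  161.]
  [ -1.27 0.725 0.375 0.002 0.13 -0.002;-2.55 1.45 0.75 0.005 0.26 -0.005;-3.83 2.17 1.12 0.008 0.39 -0.008;-5.1 2.9 1.5 0.01 0.52 -0.01;-5.1 2.9 1.5 0.01 0.52 -0.01 ]  -> [ 363. -354.  112.]
```

{"method": "play_rows", "body": {
  "plan": "-0.3 0.7 1.3 0 0.13 0;-0.6 1.4 2.6 0 0.26 0;-0.9 2.2 3.9 0 0.39 0;-1.2 2.9 5.2 0 0.52 0;-1.2 2.9 5.2 0 0.52 0"
}}

```text
time: 20.92
eef_pos: [0.3983, -0.2889, 0.2054]
tool_rot: [[0.937, 0.092, 0.338], [0.085, -0.996, 0.035], [0.34, -0.004, -0.94]]
wrist_force: [0.4, 1.1, -0.3]
gripper_width: 0.401
grip_force: 0.0
```

{"method": "play_rows", "body": {
  "plan": "-0.9 0.7 0.9 0 0.13 0;-1.8 1.4 1.9 0 0.26 0;-2.8 2.2 2.8 0.01 0.4 0;-3.7 2.9 3.8 0.01 0.53 0;-3.7 2.9 3.8 0.01 0.53 0"
}}

```text
time: 21.33
eef_pos: [0.3831, -0.3193, 0.1607]
tool_rot: [[0.705, 0.107, 0.701], [0.066, -0.994, 0.085], [0.706, -0.014, -0.708]]
wrist_force: [0.6, 0.3, -0.7]
gripper_width: 0.401
grip_force: 0.0
```

{"method": "play_rows", "body": {
  "plan": "-1.3 0.7 0.4 0 0.13 0;-2.5 1.4 0.7 0 0.26 0;-3.8 2.2 1.1 0.01 0.39 -0.01;-5.1 2.9 1.5 0.01 0.52 -0.01;-5.1 2.9 1.5 0.01 0.52 -0.01"
}}

```text
time: 21.75
eef_pos: [0.3595, -0.3513, 0.1109]
tool_rot: [[0.262, 0.117, 0.958], [0.014, -0.993, 0.118], [0.965, -0.017, -0.262]]
wrist_force: [-0.0, 0.3, -0.7]
gripper_width: 0.402
grip_force: 0.0
```

{"method": "play_rows", "body": {
  "plan": "0 0 0 0 0 0;0 0 0 0 0 0;0 0 0 0 0 0;0 0 0 0 0 0;0 0 0 0 0 0"
}}

```text
time: 22.17
eef_pos: [0.3609, -0.3503, 0.1161]
tool_rot: [[0.267, 0.123, 0.956], [0.027, -0.992, 0.12], [0.963, -0.007, -0.268]]
wrist_force: [-0.2, 0.2, 0.5]
gripper_width: 0.402
grip_force: 0.0
```

```bash
cat >> h.py <<'E'
def grasp(i,kind):
    z=.105 if kind=="d" else .1;p=np.r_[well(i),z]+RP[:,2]*.01;s=arm.sense();print(s["eef_pos"],"pre err mm",((s["eef_pos"]-p+RP[:,2]*.08)*1000).round(1))
    e=plan([(p,RP)]);e=plan([(p+[0,0,.085],RP)],e);plan([(HUB,RD)],e)
E
python3 -c "
from h import *
grasp(6,'t')"
```

```text
[ 0.3609 -0.3503  0.1161] pre err mm [-2.4  3.9  3.9]
  [ 0.125 0.15 2.05 -0.005 0.025 -0;0.25 0.3 4.1 -0.01 0.05 -0;0.375 0.45 6.15 -0.015 0.075 -0;0.5 0.6 8.2 -0.02 0.1 -0;0.5 0.6 8.2 -0.02 0.1 -0 ]  -> [ 442. -346.   98.]
  [ 2.08 -0 -0.35 0 -0 -0;4.15 -0 -0.7 0 -0 -0;6.22 -0 -1.05 0 -0 -0;8.3 -0 -1.4 0 -0 -0;8.3 -0 -1.4 0 -0 -0 ]  -> [ 442. -346.  183.]
  [ 0.6 -0.725 -0.225 -0 -0.13 0;1.2 -1.45 -0.45 -0 -0.26 0;1.8 -2.17 -0.675 -0 -0.39 0;2.4 -2.9 -0.9 -0 -0.52 0;2.4 -2.9 -0.9 -0 -0.52 0 ]  -> [ 435. -318.  209.]
  [ 0.45 -0.75 -0.475 -0.002 -0.132 0.002;0.9 -1.5 -0.95 -0.005 -0.265 0.005;1.35 -2.25 -1.43 -0.008 -0.398 0.008;1.8 -3 -1.9 -0.01 -0.53 0.01;1.8 -3 -1.9 -0.01 -0.53 0.01 ]  -> [ 427. -289.  234.]
  [ 0.1 -0.725 -0.65 -0 -0.13 0;0.2 -1.45 -1.3 -0 -0.26 0;0.3 -2.17 -1.95 -0 -0.39 0;0.4 -2.9 -2.6 -0 -0.52 0;0.4 -2.9 -2.6 -0 -0.52 0 ]  -> [ 420. -260.  260.]
```

{"method": "play_rows", "body": {
  "plan": "0.1 0.3 2 0 0.02 0;0.2 0.5 4.1 -0.01 0.05 0;0.4 0.6 6.1 -0.02 0.08 0;0.5 0.6 8.2 -0.02 0.1 0;0.5 0.6 8.2 -0.02 0.1 0"
}}

```text
time: 22.58
eef_pos: [0.443, -0.3449, 0.0978]
tool_rot: [[0.169, 0.106, 0.98], [0.013, -0.994, 0.105], [0.986, -0.005, -0.169]]
wrist_force: [-0.0, 0.4, 1.1]
gripper_width: 0.399
grip_force: 0.0
```

{"method": "play_rows", "body": {
  "plan": "0 0 0 0 0 0;0 0 0 0 0 0;0 0 0 0 0 0;0 0 0 0 0 0;0 0 0 0 0 0",
  "jaw": 1
}}

```text
time: 23.0
eef_pos: [0.4401, -0.3475, 0.0982]
tool_rot: [[0.169, 0.101, 0.981], [0.013, -0.995, 0.1], [0.986, -0.004, -0.169]]
wrist_force: [0.2, -0.2, 1.3]
gripper_width: 0.115
grip_force: 30.0
```

{"method": "play_rows", "body": {
  "plan": "0 0 0 0 0 0;0 0 0 0 0 0;0 0 0 0 0 0;0 0 0 0 0 0;0 0 0 0 0 0"
}}

```text
time: 23.42
eef_pos: [0.4406, -0.3471, 0.0982]
tool_rot: [[0.168, 0.101, 0.981], [0.012, -0.995, 0.101], [0.986, -0.005, -0.168]]
wrist_force: [-0.8, -1.5, 5.2]
gripper_width: 0.118
grip_force: 30.0
```

{"method": "play_rows", "body": {
  "plan": "2.1 0 -0.3 0 0 0;4.2 0 -0.7 0 0 0;6.2 0 -1 0 0 0;8.3 0 -1.4 0 0 0;8.3 0 -1.4 0 0 0"
}}

```text
time: 23.83
eef_pos: [0.4411, -0.3473, 0.1843]
tool_rot: [[0.168, 0.102, 0.98], [0.015, -0.995, 0.101], [0.986, -0.002, -0.169]]
wrist_force: [-0.2, -0.3, 0.4]
gripper_width: 0.115
grip_force: 30.0
```

{"method": "play_rows", "body": {
  "plan": "0.6 -0.7 -0.2 0 -0.13 0;1.2 -1.4 -0.5 0 -0.26 0;1.8 -2.2 -0.7 0 -0.39 0;2.4 -2.9 -0.9 0 -0.52 0;2.4 -2.9 -0.9 0 -0.52 0"
}}

```text
time: 24.25
eef_pos: [0.4337, -0.3191, 0.2095]
tool_rot: [[0.637, 0.102, 0.764], [0.066, -0.995, 0.078], [0.768, 0.001, -0.64]]
wrist_force: [0.1, 0.6, 0.2]
gripper_width: 0.113
grip_force: 30.0
```

{"method": "play_rows", "body": {
  "plan": "0.4 -0.8 -0.5 0 -0.13 0;0.9 -1.5 -1 0 -0.26 0;1.4 -2.2 -1.4 -0.01 -0.4 0.01;1.8 -3 -1.9 -0.01 -0.53 0.01;1.8 -3 -1.9 -0.01 -0.53 0.01"
}}

```text
time: 24.67
eef_pos: [0.4263, -0.2893, 0.2336]
tool_rot: [[0.929, 0.089, 0.358], [0.082, -0.996, 0.035], [0.36, -0.003, -0.933]]
wrist_force: [1.2, -0.1, -1.3]
gripper_width: 0.117
grip_force: 30.0
```

{"method": "play_rows", "body": {
  "plan": "0.1 -0.7 -0.7 0 -0.13 0;0.2 -1.4 -1.3 0 -0.26 0;0.3 -2.2 -1.9 0 -0.39 0;0.4 -2.9 -2.6 0 -0.52 0;0.4 -2.9 -2.6 0 -0.52 0"
}}

```text
time: 25.08
eef_pos: [0.4208, -0.26, 0.2586]
tool_rot: [[0.984, 0.095, -0.151], [0.094, -0.996, -0.009], [-0.151, -0.005, -0.988]]
wrist_force: [-1.3, 0.7, -0.9]
gripper_width: 0.117
grip_force: 30.0
```

```bash
python3 -c "
from h import *
s=arm.sense();print(s['eef_pos'],s['gripper_width'])
rackcheck([5,4,3,2])
placeplan(.030,.006,.008)"
```

```text
[ 0.4208 -0.26    0.2586] 0.11669051573177884
well 5 score 0.88 moved mm [-0.3  0.2]
well 4 score 0.96 moved mm [-0.5 -0.3]
well 3 score 0.94 moved mm [-0.1  0.2]
well 2 score 0.98 moved mm [0.2 0.2]
ik 0.0 0.07 [-0.06  0.64  1.36 -0.03  1.32  1.43]
ik 0.0 0.02 [-0.06  0.76  1.44 -0.03  1.11  1.43]
  [ 2.52 -3.42 1.43 -0 -0.002 0;5.05 -6.85 2.85 -0 -0.005 0;7.58 -10.3 4.28 -0 -0.008 0;10.1 -13.7 5.7 -0 -0.01 0;10.1 -13.7 5.7 -0 -0.01 0 ]  -> [ 498. -115.  187.]
  [ 2.52 -3.42 1.4 -0.002 -0.005 0.002;5.05 -6.85 2.8 -0.005 -0.01 0.005;7.58 -10.3 4.2 -0.008 -0.015 0.008;10.1 -13.7 5.6 -0.01 -0.02 0.01;10.1 -13.7 5.6 -0.01 -0.02 0.01 ]  -> [576.  31. 117.]
  [ 0.45 -0.025 2.45 0 0 -0;0.9 -0.05 4.9 0 0 -0;1.35 -0.075 7.35 0 0 -0;1.8 -0.1 9.8 0 0 -0;1.8 -0.1 9.8 0 0 -0 ]  -> [576.  31.  17.]
```

{"method": "play_rows", "body": {
  "plan": "2.5 -3.5 1.4 0 0 0;5 -7 2.8 0 0 0;7.6 -10.5 4.3 0 -0.01 0;10.1 -13.9 5.7 0 -0.01 0;10.1 -13.9 5.7 0 -0.01 0"
}}

```text
time: 25.55
eef_pos: [0.4971, -0.1104, 0.185]
tool_rot: [[0.983, 0.092, -0.158], [0.093, -0.996, -0.004], [-0.158, -0.01, -0.987]]
wrist_force: [-1.2, -0.8, -1.7]
gripper_width: 0.114
grip_force: 30.0
```

{"method": "play_rows", "body": {
  "plan": "2.5 -3.5 1.4 0 0 0;5 -7 2.8 0 -0.01 0;7.6 -10.5 4.2 -0.01 -0.02 0.01;10.1 -13.9 5.6 -0.01 -0.02 0.01;10.1 -13.9 5.6 -0.01 -0.02 0.01"
}}

```text
time: 25.97
eef_pos: [0.5754, 0.0361, 0.1147]
tool_rot: [[0.981, 0.084, -0.177], [0.083, -0.996, -0.018], [-0.178, 0.003, -0.984]]
wrist_force: [-1.1, -1.5, -0.4]
gripper_width: 0.113
grip_force: 30.0
```

{"method": "play_rows", "body": {
  "plan": "0 0 0 0 0 0;0 0 0 0 0 0;0 0 0 0 0 0;0 0 0 0 0 0;0 0 0 0 0 0"
}}

```text
time: 26.38
eef_pos: [0.5754, 0.0312, 0.1191]
tool_rot: [[0.982, 0.08, -0.174], [0.078, -0.997, -0.02], [-0.175, 0.006, -0.985]]
wrist_force: [-0.3, -0.7, -0.5]
gripper_width: 0.116
grip_force: 30.0
```

```bash
python3 -c "
from h import *
s=arm.sense();print(s['eef_pos'],s['gripper_width'])
placeplan(.034,.006,.008)"
```

```text
[0.5754 0.0312 0.1191] 0.11605828229813253
ik 0.0 0.0 [-0.06  0.64  1.36 -0.03  1.32  1.43]
ik 0.0 0.02 [-0.06  0.76  1.44 -0.03  1.11  1.44]
  [ 0.025 -0.1 0.05 0 0 -0.002;0.05 -0.2 0.1 0 0 -0.005;0.075 -0.3 0.15 0 0 -0.008;0.1 -0.4 0.2 0 0 -0.01;0.1 -0.4 0.2 0 0 -0.01 ]  -> [575.  35. 117.]
  [ 0.425 -0 2.48 0 0 -0;0.85 -0 4.95 0 0 -0;1.27 -0 7.42 0 0 -0;1.7 -0 9.9 0 0 -0;1.7 -0 9.9 0 0 -0 ]  -> [575.  35.  17.]
```

{"method": "play_rows", "body": {
  "plan": "0.1 -0.2 0.1 0 0 0;0.1 -0.4 0.2 0 0 -0.01;0.1 -0.4 0.2 0 0 -0.01;0.1 -0.4 0.2 0 0 -0.01;0.1 -0.4 0.2 0 0 -0.01"
}}

```text
time: 26.8
eef_pos: [0.5756, 0.0369, 0.116]
tool_rot: [[0.98, 0.092, -0.175], [0.09, -0.996, -0.021], [-0.176, 0.004, -0.984]]
wrist_force: [-0.1, 0.4, 0.4]
gripper_width: 0.116
grip_force: 30.0
```

{"method": "play_rows", "body": {
  "plan": "0.4 0 2.5 0 0 0;0.9 0 5 0 0 0;1.3 0 7.4 0 0 0;1.6 0 9.2 0 0 0;1.7 0 9.9 0 0 0"
}}

```text
time: 27.22
eef_pos: [0.5737, 0.0365, 0.0137]
tool_rot: [[0.98, 0.092, -0.179], [0.09, -0.996, -0.02], [-0.18, 0.004, -0.984]]
wrist_force: [-4.6, 2.4, 45.2]
gripper_width: 0.116
grip_force: 53.0
```

{"method": "play_rows", "body": {
  "plan": "0 0 0 0 0 0;0 0 0 0 0 0;0 0 0 0 0 0;0 0 0 0 0 0;0 0 0 0 0 0"
}}

```text
time: 27.63
eef_pos: [0.5752, 0.0364, 0.0159]
tool_rot: [[0.98, 0.092, -0.174], [0.09, -0.996, -0.021], [-0.175, 0.004, -0.984]]
wrist_force: [0.2, -0.8, -0.3]
gripper_width: 0.116
grip_force: 30.0
```

{"method": "play_rows", "body": {
  "plan": "0 0 0 0 0 0;0 0 0 0 0 0;0 0 0 0 0 0;0 0 0 0 0 0;0 0 0 0 0 0",
  "jaw": 0.81
}}

```text
time: 28.05
eef_pos: [0.575, 0.0364, 0.0155]
tool_rot: [[0.98, 0.092, -0.175], [0.09, -0.996, -0.02], [-0.176, 0.004, -0.984]]
wrist_force: [-0.2, 0.6, 0.1]
gripper_width: 0.189
grip_force: 0.0
```

{"method": "play_rows", "body": {
  "plan": "-0.4 0 -2.5 0 0 0;-0.9 0 -5 0 0 0;-1.3 0 -7.4 0 0 0;-1.7 0 -9.9 0 0 0;-1.7 0 -9.9 0 0 0"
}}

```text
time: 28.47
eef_pos: [0.5784, 0.0368, 0.1211]
tool_rot: [[0.982, 0.092, -0.166], [0.09, -0.996, -0.021], [-0.167, 0.006, -0.986]]
wrist_force: [1.0, -0.7, 1.0]
gripper_width: 0.189
grip_force: 0.0
```

```bash
python3 -c "
from h import *
s=arm.sense();print(s['eef_pos'],s['gripper_width'])
cv2.imwrite('pics/w7.png',arm.capture('wrist')[120:480,150:550,::-1])
back(5,'d')"
```

```text
[0.5784 0.0368 0.1211] 0.18947930504941923
  [ -2.58 3.52 -1.32 0 -0 0;-5.15 7.05 -2.65 0 -0 0;-7.72 10.6 -3.98 0 -0 0;-10.3 14.1 -5.3 0 -0 0;-10.3 14.1 -5.3 0 -0 0 ]  -> [ 499. -112.  189.]
  [ -2.55 3.52 -1.32 0.002 -0 0;-5.1 7.05 -2.65 0.005 -0 0;-7.65 10.6 -3.98 0.008 -0 0;-10.2 14.1 -5.3 0.01 -0 0;-10.2 14.1 -5.3 0.01 -0 0 ]  -> [ 420. -260.  260.]
hub->pre
  [ -0.05 0.75 1.2 0 0.13 -0.002;-0.1 1.5 2.4 0 0.26 -0.005;-0.15 2.25 3.6 0 0.39 -0.008;-0.2 3 4.8 0 0.52 -0.01;-0.2 3 4.8 0 0.52 -0.01 ]  -> [ 412. -290.  212.]
  [ -0.65 0.725 1.02 0 0.13 -0;-1.3 1.45 2.05 0 0.26 -0;-1.95 2.17 3.08 0 0.39 -0;-2.6 2.9 4.1 0 0.52 -0;-2.6 2.9 4.1 0 0.52 -0 ]  -> [ 405. -320.  165.]
  [ -1.07 0.725 0.55 0 0.132 -0.002;-2.15 1.45 1.1 0 0.265 -0.005;-3.23 2.17 1.65 0 0.398 -0.008;-4.3 2.9 2.2 0 0.53 -0.01;-4.3 2.9 2.2 0 0.53 -0.01 ]  -> [ 397. -351.  117.]
```

{"method": "play_rows", "body": {
  "plan": "-2.6 3.5 -1.3 0 0 0;-5.1 7 -2.6 0 0 0;-7.7 10.6 -4 0 0 0;-10.3 14.1 -5.3 0 0 0;-10.3 14.1 -5.3 0 0 0",
  "jaw": 0.5
}}

```text
time: 28.93
eef_pos: [0.4951, -0.1152, 0.1879]
tool_rot: [[0.98, 0.089, -0.175], [0.087, -0.996, -0.022], [-0.176, 0.006, -0.984]]
wrist_force: [0.5, 0.1, 0.8]
gripper_width: 0.484
grip_force: 0.0
```

{"method": "play_rows", "body": {
  "plan": "-2.5 3.5 -1.3 0 0 0;-5.1 7 -2.6 0 0 0;-7.6 10.6 -4 0.01 0 0;-10.2 14.1 -5.3 0.01 0 0;-10.2 14.1 -5.3 0.01 0 0"
}}

```text
time: 29.35
eef_pos: [0.4172, -0.2641, 0.2588]
tool_rot: [[0.981, 0.087, -0.176], [0.086, -0.996, -0.012], [-0.176, -0.003, -0.984]]
wrist_force: [0.4, -0.9, 0.1]
gripper_width: 0.5
grip_force: 0.0
```

```bash
python3 -c "
from h import *
s=arm.sense();print(s['eef_pos'],s['gripper_width'])
rackcheck([5,4,3,2])
p=np.r_[well(5),.105]-RP[:,2]*.07;plan([(p,RP)])"
```

```text
[ 0.4172 -0.2641  0.2588] 0.49988973999584174
well 5 score 0.88 moved mm [-0.2  0. ]
well 4 score 0.95 moved mm [-0.1  0.2]
well 3 score 0.91 moved mm [ 0.1 -0.5]
well 2 score 0.97 moved mm [ 0.4 -0.3]
  [ -0.025 0.7 1.2 0 0.13 -0.002;-0.05 1.4 2.4 0 0.26 -0.005;-0.075 2.1 3.6 0 0.39 -0.008;-0.1 2.8 4.8 0 0.52 -0.01;-0.1 2.8 4.8 0 0.52 -0.01 ]  -> [ 411. -293.  212.]
  [ -0.625 0.7 1.05 0 0.132 -0;-1.25 1.4 2.1 0 0.265 -0;-1.88 2.1 3.15 0 0.398 -0;-2.5 2.8 4.2 0 0.53 -0;-2.5 2.8 4.2 0 0.53 -0 ]  -> [ 404. -322.  164.]
  [ -1.05 0.7 0.575 0.002 0.13 -0.002;-2.1 1.4 1.15 0.005 0.26 -0.005;-3.15 2.1 1.73 0.008 0.39 -0.008;-4.2 2.8 2.3 0.01 0.52 -0.01;-4.2 2.8 2.3 0.01 0.52 -0.01 ]  -> [ 397. -351.  117.]
```

View pics/w7.png

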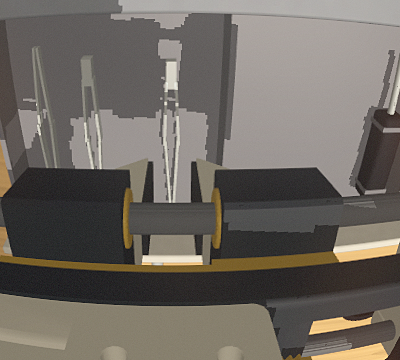

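{"method": "play_rows", "body": {
  "plan": "0 0.7 1.2 0 0.13 0;0 1.4 2.4 0 0.26 0;-0.1 2.1 3.6 -0.01 0.39 -0.01;-0.1 2.8 4.8 -0.01 0.52 -0.01;-0.1 2.8 4.8 -0.01 0.52 -0.01"
}}

```text
time: 29.82
eef_pos: [0.4089, -0.2872, 0.2064]
tool_rot: [[0.937, 0.096, 0.336], [0.09, -0.995, 0.033], [0.337, -0.0, -0.941]]
wrist_force: [-0.0, 0.9, -0.9]
gripper_width: 0.502
grip_force: 0.0
```

{"method": "play_rows", "body": {
  "plan": "-0.6 0.7 1.1 0 0.13 0;-1.2 1.4 2.1 0 0.26 0;-1.9 2.1 3.2 0 0.4 0;-2.5 2.8 4.2 0 0.53 0;-2.5 2.8 4.2 0 0.53 0"
}}

```text
time: 30.23
eef_pos: [0.406, -0.315, 0.1621]
tool_rot: [[0.705, 0.107, 0.701], [0.072, -0.994, 0.079], [0.706, -0.005, -0.709]]
wrist_force: [-0.0, 0.7, -0.4]
gripper_width: 0.499
grip_force: 0.0
```

{"method": "play_rows", "body": {
  "plan": "-1.1 0.7 0.6 0 0.13 0;-2.1 1.4 1.2 0 0.26 0;-3.2 2.1 1.7 0.01 0.39 -0.01;-4.2 2.8 2.3 0.01 0.52 -0.01;-4.2 2.8 2.3 0.01 0.52 -0.01"
}}

```text
time: 30.65
eef_pos: [0.3947, -0.3452, 0.1144]
tool_rot: [[0.261, 0.117, 0.958], [0.026, -0.993, 0.114], [0.965, -0.005, -0.263]]
wrist_force: [-0.5, 0.1, -0.7]
gripper_width: 0.501
grip_force: 0.0
```

{"method": "play_rows", "body": {
  "plan": "0 0 0 0 0 0;0 0 0 0 0 0;0 0 0 0 0 0;0 0 0 0 0 0;0 0 0 0 0 0"
}}

```text
time: 31.07
eef_pos: [0.3964, -0.3436, 0.1187]
tool_rot: [[0.266, 0.124, 0.956], [0.036, -0.992, 0.119], [0.963, 0.003, -0.268]]
wrist_force: [-0.7, -0.2, -0.7]
gripper_width: 0.497
grip_force: 0.0
```

```bash
python3 -c "
from h import *
grasp(5,'d')"
```

```text
[ 0.3964 -0.3436  0.1187] pre err mm [-0.8  7.1  1.5]
  [ 0.15 0.225 2 -0.005 0.025 0.002;0.3 0.45 4 -0.01 0.05 0.005;0.45 0.675 6 -0.015 0.075 0.008;0.6 0.9 8 -0.02 0.1 0.01;0.6 0.9 8 -0.02 0.1 0.01 ]  -> [ 475. -342.  103.]
  [ 2.1 -0.025 -0.375 0 -0 -0;4.2 -0.05 -0.75 0 -0 -0;6.3 -0.075 -1.12 0 -0 -0;8.4 -0.1 -1.5 0 -0 -0;8.4 -0.1 -1.5 0 -0 -0 ]  -> [ 475. -342.  188.]
  [ 0.525 -0.725 -0.475 -0 -0.13 0;1.05 -1.45 -0.95 -0 -0.26 0;1.57 -2.17 -1.43 -0 -0.39 0;2.1 -2.9 -1.9 -0 -0.52 0;2.1 -2.9 -1.9 -0 -0.52 0 ]  -> [ 457. -315.  212.]
  [ 0.2 -0.725 -0.675 -0 -0.132 0.002;0.4 -1.45 -1.35 -0 -0.265 0.005;0.6 -2.17 -2.02 -0 -0.398 0.008;0.8 -2.9 -2.7 -0 -0.53 0.01;0.8 -2.9 -2.7 -0 -0.53 0.01 ]  -> [ 438. -287.  236.]
  [ -0.175 -0.725 -0.7 -0.002 -0.13 0;-0.35 -1.45 -1.4 -0.005 -0.26 0;-0.525 -2.17 -2.1 -0.008 -0.39 0;-0.7 -2.9 -2.8 -0.01 -0.52 0;-0.7 -2.9 -2.8 -0.01 -0.52 0 ]  -> [ 420. -260.  260.]
```

{"method": "play_rows", "body": {
  "plan": "0.2 0.6 1.5 -0.01 0.03 0;0.4 0.9 3.5 -0.02 0.06 0.01;0.5 0.9 5.8 -0.02 0.08 0.01;0.6 0.9 8 -0.02 0.1 0.01;0.6 0.9 8 -0.02 0.1 0.01"
}}

```text
time: 31.48
eef_pos: [0.4775, -0.3414, 0.102]
tool_rot: [[0.169, 0.105, 0.98], [0.013, -0.994, 0.104], [0.986, -0.005, -0.169]]
wrist_force: [0.3, 1.9, 0.9]
gripper_width: 0.498
grip_force: 0.0
```

{"method": "play_rows", "body": {
  "plan": "0 0 0 0 0 0;0 0 0 0 0 0;0 0 0 0 0 0;0 0 0 0 0 0;0 0 0 0 0 0",
  "jaw": 1
}}

```text
time: 31.9
eef_pos: [0.4745, -0.3439, 0.1024]
tool_rot: [[0.169, 0.099, 0.981], [0.012, -0.995, 0.099], [0.986, -0.005, -0.169]]
wrist_force: [-1.6, -0.2, 0.6]
gripper_width: 0.235
grip_force: 29.9
```

{"method": "play_rows", "body": {
  "plan": "0 0 0 0 0 0;0 0 0 0 0 0;0 0 0 0 0 0;0 0 0 0 0 0;0 0 0 0 0 0"
}}

```text
time: 32.32
eef_pos: [0.4749, -0.3437, 0.1023]
tool_rot: [[0.168, 0.1, 0.981], [0.011, -0.995, 0.099], [0.986, -0.005, -0.168]]
wrist_force: [-1.5, -1.8, 4.6]
gripper_width: 0.235
grip_force: 29.9
```

{"method": "play_rows", "body": {
  "plan": "2.1 0 -0.4 0 0 0;4.2 0 -0.8 0 0 0;6.3 -0.1 -1.1 0 0 0;8.4 -0.1 -1.5 0 0 0;8.4 -0.1 -1.5 0 0 0"
}}

```text
time: 32.73
eef_pos: [0.4746, -0.3429, 0.1897]
tool_rot: [[0.168, 0.101, 0.981], [0.015, -0.995, 0.1], [0.986, -0.002, -0.169]]
wrist_force: [1.0, -0.7, -0.3]
gripper_width: 0.239
grip_force: 29.9
```

{"method": "play_rows", "body": {
  "plan": "0.5 -0.7 -0.5 0 -0.13 0;1 -1.4 -1 0 -0.26 0;1.6 -2.2 -1.4 0 -0.39 0;2.1 -2.9 -1.9 0 -0.52 0;2.1 -2.9 -1.9 0 -0.52 0"
}}

```text
time: 33.15
eef_pos: [0.4567, -0.3158, 0.2133]
tool_rot: [[0.637, 0.101, 0.764], [0.064, -0.995, 0.078], [0.768, -0.0, -0.64]]
wrist_force: [0.5, -0.1, -0.3]
gripper_width: 0.238
grip_force: 29.9
```

{"method": "play_rows", "body": {
  "plan": "0.2 -0.7 -0.7 0 -0.13 0;0.4 -1.4 -1.4 0 -0.26 0;0.6 -2.2 -2 0 -0.4 0.01;0.8 -2.9 -2.7 0 -0.53 0.01;0.8 -2.9 -2.7 0 -0.53 0.01"
}}

```text
time: 33.57
eef_pos: [0.4366, -0.2884, 0.2351]
tool_rot: [[0.936, 0.091, 0.34], [0.082, -0.996, 0.041], [0.342, -0.01, -0.94]]
wrist_force: [0.3, 0.5, -1.8]
gripper_width: 0.242
grip_force: 29.9
```

{"method": "play_rows", "body": {
  "plan": "-0.2 -0.7 -0.7 0 -0.13 0;-0.3 -1.4 -1.4 0 -0.26 0;-0.5 -2.2 -2.1 -0.01 -0.39 0;-0.7 -2.9 -2.8 -0.01 -0.52 0;-0.7 -2.9 -2.8 -0.01 -0.52 0"
}}

```text
time: 33.98
eef_pos: [0.4207, -0.2601, 0.2583]
tool_rot: [[0.981, 0.096, -0.169], [0.095, -0.995, -0.014], [-0.169, -0.003, -0.986]]
wrist_force: [-0.0, -0.0, -0.7]
gripper_width: 0.236
grip_force: 29.9
```

```bash
python3 -c "
from h import *
s=arm.sense();print(s['eef_pos'],s['gripper_width'])
rackcheck([4,3,2])
placeplan(-.097,.006,.009,'d')"
```

```text
[ 0.4207 -0.2601  0.2583] 0.2362143800204002
well 4 score 0.96 moved mm [-0.4  0.1]
well 3 score 0.95 moved mm [0. 0.]
well 2 score 0.98 moved mm [ 0.2 -0.4]
ik 0.0 0.05 [-0.26  0.66  1.3  -0.06  1.35  1.24]
ik 0.0 0.02 [-0.26  0.77  1.38 -0.06  1.15  1.25]
  [ 2.52 -1.85 1.27 -0 -0 0;5.05 -3.7 2.55 -0 -0 0;7.58 -5.55 3.83 -0 -0 0;10.1 -7.4 5.1 -0 -0 0;10.1 -7.4 5.1 -0 -0 0 ]  -> [ 504. -178.  190.]
  [ 2.52 -1.82 1.27 -0 -0.002 0.002;5.05 -3.65 2.55 -0 -0.005 0.005;7.58 -5.47 3.83 -0 -0.008 0.008;10.1 -7.3 5.1 -0 -0.01 0.01;10.1 -7.3 5.1 -0 -0.01 0.01 ]  -> [587. -96. 123.]
  [ 0.425 -0 2.48 -0 0 -0;0.85 -0 4.95 -0 0 -0;1.27 -0 7.42 -0 0 -0;1.7 -0 9.9 -0 0 -0;1.7 -0 9.9 -0 0 -0 ]  -> [587. -96.  23.]
```

{"method": "play_rows", "body": {
  "plan": "2.5 -1.8 1.3 0 0 0;5 -3.7 2.6 0 0 0;7.6 -5.5 3.8 0 0 0;10.1 -7.4 5.1 0 0 0;10.1 -7.4 5.1 0 0 0"
}}

```text
time: 34.45
eef_pos: [0.5036, -0.1757, 0.1874]
tool_rot: [[0.982, 0.095, -0.166], [0.095, -0.995, -0.007], [-0.166, -0.009, -0.986]]
wrist_force: [-1.1, 0.2, -0.8]
gripper_width: 0.242
grip_force: 29.9
```

{"method": "play_rows", "body": {
  "plan": "2.5 -1.8 1.3 0 0 0;5 -3.6 2.6 0 0 0;7.6 -5.5 3.8 0 -0.01 0.01;10.1 -7.3 5.1 0 -0.01 0.01;10.1 -7.3 5.1 0 -0.01 0.01"
}}

```text
time: 34.87
eef_pos: [0.5875, -0.0951, 0.1206]
tool_rot: [[0.981, 0.085, -0.177], [0.084, -0.996, -0.009], [-0.177, -0.006, -0.984]]
wrist_force: [-1.8, 1.2, -2.2]
gripper_width: 0.237
grip_force: 29.9
```

{"method": "play_rows", "body": {
  "plan": "0 0 0 0 0 0;0 0 0 0 0 0;0 0 0 0 0 0;0 0 0 0 0 0;0 0 0 0 0 0"
}}

```text
time: 35.28
eef_pos: [0.587, -0.0991, 0.1264]
tool_rot: [[0.982, 0.081, -0.172], [0.079, -0.997, -0.014], [-0.172, -0.0, -0.985]]
wrist_force: [0.7, -0.5, -0.6]
gripper_width: 0.237
grip_force: 29.9
```

```bash
python3 -c "
from h import *
s=arm.sense();print(s['eef_pos'],s['gripper_width'])
im=arm.capture('wrist')[:,:,::-1];cv2.imwrite('pics/w8.png',im[100:480,150:640])
placeplan(-.098,.006,.009,'d')"
```

```text
[ 0.587  -0.0991  0.1264] 0.2371013980101738
ik 0.0 0.0 [-0.26  0.66  1.3  -0.06  1.35  1.24]
ik 0.0 0.02 [-0.26  0.77  1.38 -0.07  1.15  1.25]
  [ 0.025 -0.05 0.075 -0 -0 -0.002;0.05 -0.1 0.15 -0 -0 -0.005;0.075 -0.15 0.225 -0 -0 -0.008;0.1 -0.2 0.3 -0 -0 -0.01;0.1 -0.2 0.3 -0 -0 -0.01 ]  -> [587. -97. 123.]
  [ 0.425 -0 2.45 -0 -0 0;0.85 -0 4.9 -0 -0 0;1.27 -0 7.35 -0 -0 0;1.7 -0 9.8 -0 -0 0;1.7 -0 9.8 -0 -0 0 ]  -> [587. -97.  23.]
```

View pics/w8.png

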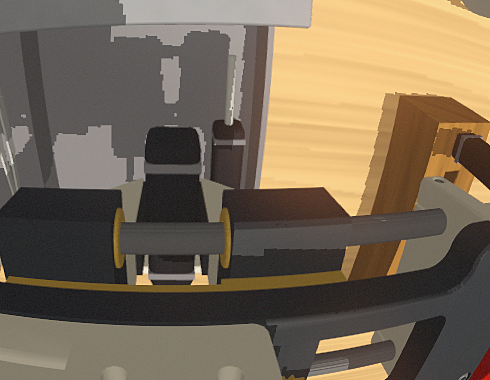

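{"method": "play_rows", "body": {
  "plan": "0.1 -0.1 0.2 0 0 0;0.1 -0.2 0.3 0 0 -0.01;0.1 -0.2 0.3 0 0 -0.01;0.1 -0.2 0.3 0 0 -0.01;0.1 -0.2 0.3 0 0 -0.01"
}}

```text
time: 35.75
eef_pos: [0.5875, -0.0959, 0.1223]
tool_rot: [[0.981, 0.092, -0.174], [0.091, -0.996, -0.014], [-0.174, -0.002, -0.985]]
wrist_force: [0.2, -0.1, -0.8]
gripper_width: 0.238
grip_force: 29.9
```

{"method": "play_rows", "body": {
  "plan": "0.5 0 3 0 0 0;1 0 5.8 0 0 0;1.4 0 8 0 0 0;1.6 0 9.3 0 0 0;1.7 0 9.8 0 0 0"
}}

```text
time: 36.17
eef_pos: [0.5856, -0.0954, 0.0203]
tool_rot: [[0.98, 0.092, -0.178], [0.091, -0.996, -0.013], [-0.178, -0.004, -0.984]]
wrist_force: [0.4, 0.1, 0.2]
gripper_width: 0.239
grip_force: 29.9
```

{"method": "play_rows", "body": {
  "plan": "0 0 0 0 0 0;0 0 0 0 0 0;0 0 0 0 0 0;0 0 0 0 0 0;0 0 0 0 0 0"
}}

```text
time: 36.58
eef_pos: [0.5878, -0.096, 0.0239]
tool_rot: [[0.981, 0.092, -0.172], [0.091, -0.996, -0.014], [-0.172, -0.002, -0.985]]
wrist_force: [0.5, -0.3, 0.2]
gripper_width: 0.236
grip_force: 29.9
```

{"method": "play_rows", "body": {
  "plan": "0 0 0 0 0 0;0 0 0 0 0 0;0 0 0 0 0 0;0 0 0 0 0 0;0 0 0 0 0 0",
  "jaw": 0.71
}}

```text
time: 37.0
eef_pos: [0.5872, -0.0958, 0.0229]
tool_rot: [[0.981, 0.092, -0.173], [0.091, -0.996, -0.014], [-0.174, -0.002, -0.985]]
wrist_force: [0.5, 0.8, -0.6]
gripper_width: 0.291
grip_force: 0.0
```

{"method": "play_rows", "body": {
  "plan": "-0.4 0 -2.5 0 0 0;-0.9 0 -5 0 0 0;-1.3 0 -7.4 0 0 0;-1.7 0 -9.9 0 0 0;-1.7 0 -9.9 0 0 0"
}}

```text
time: 37.42
eef_pos: [0.5903, -0.0967, 0.1286]
tool_rot: [[0.982, 0.092, -0.165], [0.09, -0.996, -0.016], [-0.166, 0.001, -0.986]]
wrist_force: [1.1, 0.0, -0.4]
gripper_width: 0.287
grip_force: 0.0
```

```bash
python3 -c "
from h import *
s=arm.sense();print(s['eef_pos'],s['gripper_width'])
im=arm.capture('wrist')[:,:,::-1];cv2.imwrite('pics/w9.png',im[100:480,150:640])
plan([(HUB,RD)])"
```

```text
[ 0.5903 -0.0967  0.1286] 0.2873449911817516
  [ -2.55 1.85 -1.25 0 -0 0;-5.1 3.7 -2.5 0 -0 0;-7.65 5.55 -3.75 0 -0 0;-10.2 7.4 -5 0 -0 0;-10.2 7.4 -5 0 -0 0 ]  -> [ 505. -178.  193.]
  [ -2.52 1.82 -1.27 0 -0.002 0;-5.05 3.65 -2.55 0 -0.005 0;-7.58 5.47 -3.83 0 -0.008 0;-10.1 7.3 -5.1 0 -0.01 0;-10.1 7.3 -5.1 0 -0.01 0 ]  -> [ 420. -260.  260.]
```

Now tweezers in well 4.

{"method": "play_rows", "body": {
  "plan": "-2.5 1.8 -1.3 0 0 0;-5.1 3.7 -2.5 0 0 0;-7.6 5.5 -3.8 0 0 0;-10.2 7.4 -5 0 0 0;-10.2 7.4 -5 0 0 0",
  "jaw": 0.6
}}

```text
time: 37.88
eef_pos: [0.5009, -0.1817, 0.1923]
tool_rot: [[0.981, 0.089, -0.172], [0.087, -0.996, -0.016], [-0.173, 0.001, -0.985]]
wrist_force: [1.5, -0.3, 1.3]
gripper_width: 0.398
grip_force: 0.0
```

{"method": "play_rows", "body": {
  "plan": "-2.5 1.8 -1.3 0 0 0;-5 3.7 -2.5 0 0 0;-7.6 5.5 -3.8 0 -0.01 0;-10.1 7.3 -5.1 0 -0.01 0;-10.1 7.3 -5.1 0 -0.01 0"
}}

```text
time: 38.3
eef_pos: [0.4179, -0.2626, 0.2598]
tool_rot: [[0.979, 0.088, -0.182], [0.087, -0.996, -0.018], [-0.183, 0.001, -0.983]]
wrist_force: [0.2, -1.7, 0.5]
gripper_width: 0.404
grip_force: 0.0
```

```bash
python3 -c "
from h import *
s=arm.sense();print(s['eef_pos'],s['gripper_width'])
rackcheck([4,3,2])
p=np.r_[well(4),.1]-RP[:,2]*.07;plan([(p,RP)])"
```

```text
[ 0.4179 -0.2626  0.2598] 0.4038820843813352
well 4 score 0.73 moved mm [-6.2 31.8]
well 3 score 0.75 moved mm [-5.3 23.2]
well 2 score 0.97 moved mm [-5.6 21.8]
  [ 0.25 0.725 1.2 0 0.132 -0.002;0.5 1.45 2.4 0 0.265 -0.005;0.75 2.17 3.6 0 0.398 -0.008;1 2.9 4.8 0 0.53 -0.01;1 2.9 4.8 0 0.53 -0.01 ]  -> [ 423. -290.  210.]
  [ -0.375 0.725 1.15 0 0.13 0;-0.75 1.45 2.3 0 0.26 0;-1.12 2.17 3.45 0 0.39 0;-1.5 2.9 4.6 0 0.52 0;-1.5 2.9 4.6 0 0.52 0 ]  -> [ 427. -318.  161.]
  [ -0.9 0.725 0.8 0.002 0.132 -0;-1.8 1.45 1.6 0.005 0.265 -0;-2.7 2.17 2.4 0.008 0.398 -0;-3.6 2.9 3.2 0.01 0.53 -0;-3.6 2.9 3.2 0.01 0.53 -0 ]  -> [ 431. -347.  112.]
```

View pics/w9.png

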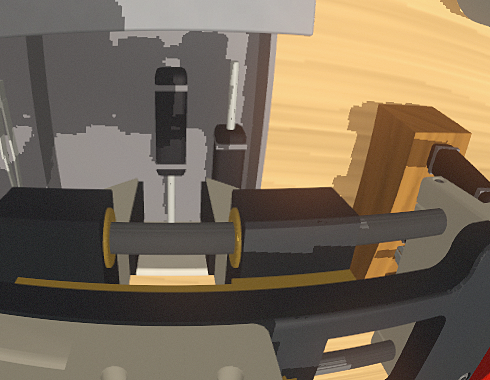

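```bash
python3 -c "
import cv2
im=cv2.imread('pics/hub.png');cv2.imwrite('pics/hubc.png',cv2.resize(im[0:240,300:500],None,fx=2.5,fy=2.5,interpolation=2))"
```

```text
(no output)
```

View pics/hubc.png

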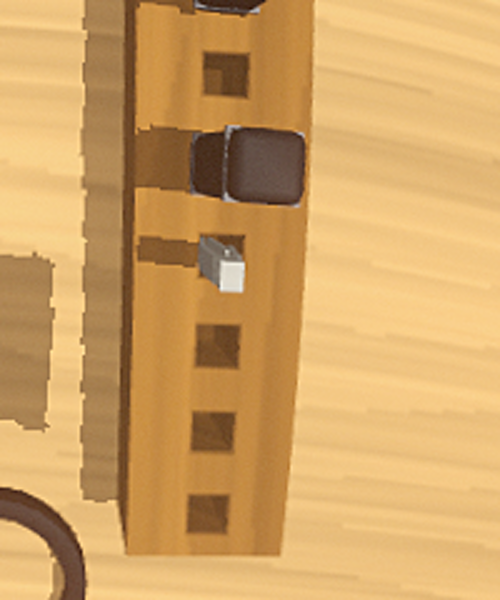

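Run:
```python
from h import *
s=arm.sense();g=lambda X,Y,z:wray((300+X/2.5,Y/2.5),s,z)[:2]
P={7:g(208,514,.06),6:g(213,432,.06),5:g(217,346,.06),2:g(226,75,.06)}
for i in P:print(i,P[i])
A=np.array([P[i] for i in P]);n=np.array([4-i for i in P])*.034
sx,ox=np.polyfit(n,A[:,0],1);sy,oy=np.polyfit(n,A[:,1],1);print("scale",np.hypot(sx,sy),"yaw",np.arctan2(sy,sx),"W4",ox,oy)
print("twz top",g(230,276,.129),"drv3 top",g(268,166,.14),"pred",[ox-0+.034*sx,oy+.034*sy])
```

```text
7 [ 0.3946 -0.3234]
6 [ 0.4284 -0.3203]
5 [ 0.462  -0.3171]
2 [ 0.563  -0.3082]
scale 0.9944380220478962 yaw 0.08975125673012746 W4 0.49566623491998035 -0.31424683823492366
twz top [ 0.4954 -0.3049] drv3 top [ 0.5291 -0.3095] pred [np.float64(0.529341040817232), np.float64(-0.31121634053498903)]
```

```bash
cp pics/hub.png pics/ref2.png
python3 - <<'E'
from h import *
s=arm.sense()
t=open("h.py").read()
t=t.replace("RY=.1055;W4=np.array([.4995,-.3398])","RY=.094;W4=np.array([.4947,-.3154])").replace('"pics/w4.png"','"pics/ref2.png"')
t+=f'''
S4=dict(eef_pos=np.array({s["eef_pos"].tolist()}),tool_rot=np.array({s["tool_rot"].tolist()}))
F={{3:((407,66),.14),2:((390,30),.06),5:((387,138),.06)}}
'''
open("h.py","w").write(t)
E
python3 - <<'E'
from h import *
rackcheck([3,2,5])
p=np.r_[well(4)+[0,.006],.1]-RP[:,2]*.07;plan([(p,RP)])
E
```

```text
well 3 score 0.85 moved mm [-1.3 -0.9]
well 2 score 0.98 moved mm [-0.5 -2.8]
well 5 score 0.98 moved mm [-1.7 -2.2]
  [ 0.225 0.475 1.18 0 0.132 -0;0.45 0.95 2.35 0 0.265 -0;0.675 1.43 3.52 0 0.398 -0;0.9 1.9 4.7 0 0.53 -0;0.9 1.9 4.7 0 0.53 -0 ]  -> [ 422. -278.  209.]
  [ -0.4 0.475 1.15 0 0.13 -0;-0.8 0.95 2.3 0 0.26 -0;-1.2 1.43 3.45 0 0.39 -0;-1.6 1.9 4.6 0 0.52 -0;-1.6 1.9 4.6 0 0.52 -0 ]  -> [ 424. -297.  161.]
  [ -0.9 0.475 0.8 0 0.132 -0;-1.8 0.95 1.6 0 0.265 -0;-2.7 1.43 2.4 0 0.398 -0;-3.6 1.9 3.2 0 0.53 -0;-3.6 1.9 3.2 0 0.53 -0 ]  -> [ 426. -316.  112.]
```

```bash
sed -i 's/W4=np.array(\[.4947,-.3154\])/W4=np.array([.4935,-.3174])/' h.py
python3 - <<'E'
from h import *
p=np.r_[well(4)+[0,.006],.1]-RP[:,2]*.07;plan([(p,RP)])
E
```

```text
[ 0.225 0.5 1.18 0 0.132 -0;0.45 1 2.35 0 0.265 -0;0.675 1.5 3.52 0 0.398 -0;0.9 2 4.7 0 0.53 -0;0.9 2 4.7 0 0.53 -0 ]  -> [ 421. -279.  209.]
  [ -0.425 0.475 1.15 0 0.13 -0;-0.85 0.95 2.3 0 0.26 -0;-1.27 1.43 3.45 0 0.39 -0;-1.7 1.9 4.6 0 0.52 -0;-1.7 1.9 4.6 0 0.52 -0 ]  -> [ 423. -298.  161.]
  [ -0.9 0.5 0.775 0 0.132 -0;-1.8 1 1.55 0 0.265 -0;-2.7 1.5 2.33 0 0.398 -0;-3.6 2 3.1 0 0.53 -0;-3.6 2 3.1 0 0.53 -0 ]  -> [ 425. -318.  112.]
```

{"method": "play_rows", "body": {
  "plan": "0.2 0.5 1.2 0 0.13 0;0.4 1 2.4 0 0.26 0;0.7 1.5 3.5 0 0.4 0;0.9 2 4.7 0 0.53 0;0.9 2 4.7 0 0.53 0"
}}

```text
time: 38.82
eef_pos: [0.4194, -0.2771, 0.2056]
tool_rot: [[0.937, 0.09, 0.337], [0.082, -0.996, 0.038], [0.339, -0.008, -0.941]]
wrist_force: [-0.8, -0.0, -0.3]
gripper_width: 0.404
grip_force: 0.0
```

{"method": "play_rows", "body": {
  "plan": "-0.4 0.5 1.2 0 0.13 0;-0.8 1 2.3 0 0.26 0;-1.3 1.4 3.5 0 0.39 0;-1.7 1.9 4.6 0 0.52 0;-1.7 1.9 4.6 0 0.52 0"
}}

```text
time: 39.23
eef_pos: [0.4237, -0.2941, 0.1604]
tool_rot: [[0.712, 0.102, 0.695], [0.063, -0.995, 0.082], [0.7, -0.015, -0.714]]
wrist_force: [-0.3, -0.2, -0.0]
gripper_width: 0.4
grip_force: 0.0
```

{"method": "play_rows", "body": {
  "plan": "-0.9 0.5 0.8 0 0.13 0;-1.8 1 1.6 0 0.26 0;-2.7 1.5 2.3 0 0.4 0;-3.6 2 3.1 0 0.53 0;-3.6 2 3.1 0 0.53 0"
}}

```text
time: 39.65
eef_pos: [0.4214, -0.3152, 0.1125]
tool_rot: [[0.273, 0.1, 0.957], [0.014, -0.995, 0.1], [0.962, -0.014, -0.273]]
wrist_force: [0.3, -0.2, -0.2]
gripper_width: 0.402
grip_force: 0.0
```

{"method": "play_rows", "body": {
  "plan": "0 0 0 0 0 0;0 0 0 0 0 0;0 0 0 0 0 0;0 0 0 0 0 0;0 0 0 0 0 0"
}}

```text
time: 40.07
eef_pos: [0.422, -0.3144, 0.1168]
tool_rot: [[0.277, 0.106, 0.955], [0.022, -0.994, 0.103], [0.961, -0.007, -0.277]]
wrist_force: [-0.1, 0.2, 1.0]
gripper_width: 0.397
grip_force: 0.0
```

Run:
```python
from h import *
s=arm.sense()
im=arm.capture('wrist')[:,:,::-1].copy();cv2.imwrite('pics/pre4.png',im)
for z in (.07,.129):print("expected",wproj(np.r_[well(4),z],s).round(1), "driver3",wproj(np.r_[well(3),.14],s).round(1))
# bright low-saturation columns (tweezers) against the rack / driver
hs=cv2.cvtColor(im,cv2.COLOR_BGR2HSV)
m=((hs[:,:,1]<60)&(hs[:,:,2]>90)).astype(np.uint8)
for y in range(150,300,10):
    xs=np.where(m[y,270:380])[0]+270;d=np.where(hs[y,270:380,2]<60)[0]+270;print(y,xs.min() if len(xs) else 0,xs.max() if len(xs) else 0,len(xs),"dark",(d.min(),d.max(),len(d)) if len(d) else 0)
grasp(4,'t')
```

```text
expected [337.9 284.4] driver3 [338.1 171.5]
expected [339.5 208.7] driver3 [338.1 171.5]
150 309 379 33 dark 0
160 309 379 34 dark 0
170 309 379 33 dark 0
180 310 379 36 dark 0
190 318 379 55 dark 0
200 356 379 24 dark 0
210 318 379 37 dark 0
220 319 379 22 dark 0
230 320 333 14 dark 0
240 320 335 9 dark 0
250 321 336 7 dark 0
260 319 347 13 dark (np.int64(333), np.int64(333), 1)
270 322 339 8 dark 0
280 270 374 19 dark 0
290 270 379 23 dark 0
[ 0.4219 -0.3145  0.1167] pre err mm [-2.9  9.4  4.6]
  [ 0.125 0.275 2.08 -0.002 0.028 -0;0.25 0.55 4.15 -0.005 0.055 -0;0.375 0.825 6.22 -0.008 0.082 -0;0.5 1.1 8.3 -0.01 0.11 -0;0.5 1.1 8.3 -0.01 0.11 -0 ]  -> [ 503. -316.   98.]
  [ 2.1 -0.025 -0.375 -0 -0 -0;4.2 -0.05 -0.75 -0 -0 -0;6.3 -0.075 -1.12 -0 -0 -0;8.4 -0.1 -1.5 -0 -0 -0;8.4 -0.1 -1.5 -0 -0 -0 ]  -> [ 503. -316.  183.]
  [ 0.525 -0.525 -0.75 -0 -0.13 0;1.05 -1.05 -1.5 -0 -0.26 0;1.57 -1.57 -2.25 -0 -0.39 0;2.1 -2.1 -3 -0 -0.52 0;2.1 -2.1 -3 -0 -0.52 0 ]  -> [ 475. -298.  209.]
  [ 0.075 -0.55 -0.9 -0 -0.132 0;0.15 -1.1 -1.8 -0 -0.265 0;0.225 -1.65 -2.7 -0 -0.398 0;0.3 -2.2 -3.6 -0 -0.53 0;0.3 -2.2 -3.6 -0 -0.53 0 ]  -> [ 448. -279.  235.]
  [ -0.4 -0.525 -0.8 -0.002 -0.13 0.002;-0.8 -1.05 -1.6 -0.005 -0.26 0.005;-1.2 -1.57 -2.4 -0.008 -0.39 0.008;-1.6 -2.1 -3.2 -0.01 -0.52 0.01;-1.6 -2.1 -3.2 -0.01 -0.52 0.01 ]  -> [ 420. -260.  260.]
```

{"method": "play_rows", "body": {
  "plan": "0.1 0.3 2 0 0.03 0;0.2 0.5 4.1 -0.01 0.06 0;0.4 0.5 6.2 -0.01 0.08 0;0.5 0.5 8.2 -0.01 0.11 0;0.5 0.5 8.2 -0.01 0.11 0"
}}

```text
time: 40.53
eef_pos: [0.5039, -0.3097, 0.0974]
tool_rot: [[0.168, 0.098, 0.981], [0.008, -0.995, 0.098], [0.986, -0.008, -0.168]]
wrist_force: [-0.2, 2.0, 0.0]
gripper_width: 0.4
grip_force: 0.0
```

{"method": "play_rows", "body": {
  "plan": "0 0 0 0 0 0;0 0 0 0 0 0;0 0 0 0 0 0;0 0 0 0 0 0;0 0 0 0 0 0",
  "jaw": 1
}}

```text
time: 40.95
eef_pos: [0.5011, -0.3122, 0.0972]
tool_rot: [[0.169, 0.092, 0.981], [0.006, -0.996, 0.092], [0.986, -0.009, -0.169]]
wrist_force: [0.6, -1.8, -0.5]
gripper_width: 0.119
grip_force: 29.7
```

{"method": "play_rows", "body": {
  "plan": "0 0 0 0 0 0;0 0 0 0 0 0;0 0 0 0 0 0;0 0 0 0 0 0;0 0 0 0 0 0"
}}

```text
time: 41.37
eef_pos: [0.5016, -0.3119, 0.0971]
tool_rot: [[0.168, 0.092, 0.981], [0.006, -0.996, 0.093], [0.986, -0.01, -0.168]]
wrist_force: [-1.7, -5.2, 4.5]
gripper_width: 0.118
grip_force: 29.7
```

{"method": "play_rows", "body": {
  "plan": "2.1 0 -0.4 0 0 0;4.2 0 -0.7 0 0 0;6.3 0 -1.1 0 0 0;8.4 0 -1.5 0 0 0;8.4 0 -1.5 0 0 0"
}}

```text
time: 41.78
eef_pos: [0.5012, -0.3111, 0.1845]
tool_rot: [[0.168, 0.096, 0.981], [0.008, -0.995, 0.096], [0.986, -0.008, -0.168]]
wrist_force: [1.2, -0.6, 0.2]
gripper_width: 0.118
grip_force: 29.7
```

{"method": "play_rows", "body": {
  "plan": "0.5 -0.5 -0.8 0 -0.13 0;1 -1 -1.5 0 -0.26 0;1.6 -1.6 -2.3 0 -0.39 0;2.1 -2.1 -3 0 -0.52 0;2.1 -2.1 -3 0 -0.52 0"
}}

```text
time: 42.2
eef_pos: [0.4728, -0.2935, 0.209]
tool_rot: [[0.638, 0.094, 0.764], [0.055, -0.996, 0.077], [0.768, -0.007, -0.64]]
wrist_force: [-0.0, 0.1, 0.3]
gripper_width: 0.114
grip_force: 29.7
```

{"method": "play_rows", "body": {
  "plan": "0.1 -0.5 -0.9 0 -0.13 0;0.2 -1.1 -1.8 0 -0.26 0;0.2 -1.6 -2.7 0 -0.4 0;0.3 -2.2 -3.6 0 -0.53 0;0.3 -2.2 -3.6 0 -0.53 0"
}}

```text
time: 42.62
eef_pos: [0.4436, -0.2743, 0.2335]
tool_rot: [[0.93, 0.094, 0.355], [0.084, -0.996, 0.043], [0.357, -0.01, -0.934]]
wrist_force: [0.0, 0.8, -0.1]
gripper_width: 0.121
grip_force: 29.7
```

{"method": "play_rows", "body": {
  "plan": "-0.4 -0.5 -0.8 0 -0.13 0;-0.8 -1 -1.6 0 -0.26 0;-1.2 -1.6 -2.4 -0.01 -0.39 0.01;-1.6 -2.1 -3.2 -0.01 -0.52 0.01;-1.6 -2.1 -3.2 -0.01 -0.52 0.01"
}}

```text
time: 43.03
eef_pos: [0.4182, -0.2553, 0.257]
tool_rot: [[0.984, 0.088, -0.153], [0.088, -0.996, -0.01], [-0.153, -0.003, -0.988]]
wrist_force: [0.2, 0.9, -1.1]
gripper_width: 0.115
grip_force: 29.7
```

```bash
python3 -c "
from h import *
s=arm.sense();print(s['eef_pos'],s['gripper_width'])
rackcheck([3,2,5])
placeplan(.065,.006,.018)"
```

```text
[ 0.4182 -0.2553  0.257 ] 0.11487621780283129
well 3 score 0.91 moved mm [-1.4  0.2]
well 2 score 0.98 moved mm [-1.1 -1. ]
well 5 score 0.98 moved mm [-1.7 -1. ]
ik 0.0 0.07 [-0.01  0.63  1.35 -0.02  1.34  1.48]
ik 0.0 0.02 [-0.01  0.74  1.44 -0.02  1.13  1.48]
  [ 2.5 -3.83 1.27 -0 -0.002 -0;5 -7.65 2.55 -0 -0.005 -0;7.5 -11.5 3.83 -0 -0.008 -0;10 -15.3 5.1 -0 -0.01 -0;10 -15.3 5.1 -0 -0.01 -0 ]  -> [496. -95. 191.]
  [ 2.5 -3.83 1.25 -0.002 -0.002 -0;5 -7.65 2.5 -0.005 -0.005 -0;7.5 -11.5 3.75 -0.008 -0.008 -0;10 -15.3 5 -0.01 -0.01 -0;10 -15.3 5 -0.01 -0.01 -0 ]  -> [573.  66. 127.]
  [ 0.425 0 2.45 0 -0 -0;0.85 0 4.9 0 -0 -0;1.27 0 7.35 0 -0 -0;1.7 0 9.8 0 -0 -0;1.7 0 9.8 0 -0 -0 ]  -> [573.  66.  27.]
```

{"method": "play_rows", "body": {
  "plan": "2.5 -3.8 1.3 0 0 0;5 -7.6 2.6 0 0 0;7.5 -11.5 3.8 0 -0.01 0;10 -15.3 5.1 0 -0.01 0;10 -15.3 5.1 0 -0.01 0"
}}

```text
time: 43.5
eef_pos: [0.495, -0.0928, 0.19]
tool_rot: [[0.984, 0.086, -0.158], [0.086, -0.996, -0.006], [-0.158, -0.008, -0.987]]
wrist_force: [-0.7, 0.7, -0.2]
gripper_width: 0.114
grip_force: 29.7
```

{"method": "play_rows", "body": {
  "plan": "2.5 -3.8 1.3 0 0 0;5 -7.6 2.5 0 0 0;7.5 -11.5 3.8 -0.01 -0.01 0;10 -15.3 5 -0.01 -0.01 0;10 -15.3 5 -0.01 -0.01 0"
}}

```text
time: 43.92
eef_pos: [0.5728, 0.0674, 0.1252]
tool_rot: [[0.982, 0.087, -0.167], [0.086, -0.996, -0.017], [-0.168, 0.003, -0.986]]
wrist_force: [-0.7, -0.3, 0.5]
gripper_width: 0.112
grip_force: 29.7
```

{"method": "play_rows", "body": {
  "plan": "0 0 0 0 0 0;0 0 0 0 0 0;0 0 0 0 0 0;0 0 0 0 0 0;0 0 0 0 0 0"
}}

```text
time: 44.33
eef_pos: [0.5729, 0.0628, 0.1289]
tool_rot: [[0.983, 0.084, -0.165], [0.081, -0.996, -0.02], [-0.166, 0.006, -0.986]]
wrist_force: [0.6, 0.2, 0.1]
gripper_width: 0.115
grip_force: 29.7
```

```bash
python3 -c "
from h import *
s=arm.sense();print(s['eef_pos'],s['gripper_width'])
placeplan(.065,.006,.018)"
```

```text
[0.5729 0.0628 0.1289] 0.11545792504827165
ik 0.0 0.0 [-0.01  0.63  1.35 -0.02  1.34  1.48]
ik 0.0 0.02 [-0.01  0.74  1.44 -0.02  1.13  1.48]
  [ 0 -0.075 0.05 0.002 -0.002 -0.002;0 -0.15 0.1 0.005 -0.005 -0.005;0 -0.225 0.15 0.008 -0.008 -0.008;0 -0.3 0.2 0.01 -0.01 -0.01;0 -0.3 0.2 0.01 -0.01 -0.01 ]  -> [573.  66. 127.]
  [ 0.45 0.025 2.48 -0 0 0;0.9 0.05 4.95 -0 0 0;1.35 0.075 7.42 -0 0 0;1.8 0.1 9.9 -0 0 0;1.8 0.1 9.9 -0 0 0 ]  -> [573.  66.  27.]
```

{"method": "play_rows", "body": {
  "plan": "0 -0.2 0.1 0 0 0;0 -0.3 0.2 0.01 -0.01 -0.01;0 -0.3 0.2 0.01 -0.01 -0.01;0 -0.3 0.2 0.01 -0.01 -0.01;0 -0.3 0.2 0.01 -0.01 -0.01"
}}

```text
time: 44.75
eef_pos: [0.5725, 0.0671, 0.1263]
tool_rot: [[0.98, 0.093, -0.176], [0.093, -0.996, -0.011], [-0.177, -0.005, -0.984]]
wrist_force: [0.4, 0.4, 0.0]
gripper_width: 0.118
grip_force: 29.7
```

{"method": "play_rows", "body": {
  "plan": "0.5 0 3 0 0 0;1 0 5.8 0 0 0;1.4 0.1 8 0 0 0;1.7 0.1 9.3 0 0 0;1.8 0.1 9.9 0 0 0"
}}

```text
time: 45.17
eef_pos: [0.5718, 0.0668, 0.0238]
tool_rot: [[0.979, 0.094, -0.18], [0.093, -0.996, -0.011], [-0.18, -0.006, -0.984]]
wrist_force: [-0.7, 0.7, -0.1]
gripper_width: 0.116
grip_force: 29.7
```

{"method": "play_rows", "body": {
  "plan": "0 0 0 0 0 0;0 0 0 0 0 0;0 0 0 0 0 0;0 0 0 0 0 0;0 0 0 0 0 0"
}}

```text
time: 45.58
eef_pos: [0.5734, 0.0668, 0.0268]
tool_rot: [[0.98, 0.094, -0.175], [0.093, -0.996, -0.011], [-0.175, -0.005, -0.985]]
wrist_force: [0.2, -0.3, 0.9]
gripper_width: 0.116
grip_force: 29.7
```

{"method": "play_rows", "body": {
  "plan": "0 0 0 0 0 0;0 0 0 0 0 0;0 0 0 0 0 0;0 0 0 0 0 0;0 0 0 0 0 0",
  "jaw": 0.81
}}

```text
time: 46.0
eef_pos: [0.5727, 0.0667, 0.0258]
tool_rot: [[0.98, 0.094, -0.176], [0.093, -0.996, -0.011], [-0.177, -0.005, -0.984]]
wrist_force: [0.5, -0.6, 0.6]
gripper_width: 0.189
grip_force: 0.0
```

{"method": "play_rows", "body": {
  "plan": "-0.4 0 -2.5 0 0 0;-0.9 0 -5 0 0 0;-1.3 0 -7.4 0 0 0;-1.8 0 -9.9 0 0 0;-1.8 0 -9.9 0 0 0"
}}

```text
time: 46.42
eef_pos: [0.5751, 0.0662, 0.1315]
tool_rot: [[0.981, 0.094, -0.168], [0.093, -0.996, -0.012], [-0.168, -0.004, -0.986]]
wrist_force: [0.9, 0.4, 0.1]
gripper_width: 0.192
grip_force: 0.0
```

```bash
python3 -c "
from h import *
s=arm.sense();print(s['eef_pos'],s['gripper_width'])
cv2.imwrite('pics/w10.png',arm.capture('wrist')[:,:,::-1])
plan([(HUB,RD)])"
```

```text
[0.5751 0.0662 0.1315] 0.19163245706104778
  [ -2.55 3.88 -1.23 -0 -0 0;-5.1 7.75 -2.45 -0 -0 0;-7.65 11.6 -3.67 -0 -0 0;-10.2 15.5 -4.9 -0 -0 0;-10.2 15.5 -4.9 -0 -0 0 ]  -> [497. -97. 195.]
  [ -2.55 3.88 -1.25 -0 -0 0;-5.1 7.75 -2.5 -0 -0 0;-7.65 11.6 -3.75 -0 -0 0;-10.2 15.5 -5 -0 -0 0;-10.2 15.5 -5 -0 -0 0 ]  -> [ 420. -260.  260.]
```

{"method": "play_rows", "body": {
  "plan": "-2.5 3.9 -1.2 0 0 0;-5.1 7.8 -2.5 0 0 0;-7.7 11.6 -3.7 0 0 0;-10.2 15.5 -4.9 0 0 0;-10.2 15.5 -4.9 0 0 0",
  "jaw": 0.45
}}

```text
time: 46.88
eef_pos: [0.494, -0.0997, 0.1921]
tool_rot: [[0.98, 0.092, -0.178], [0.092, -0.996, -0.012], [-0.178, -0.005, -0.984]]
wrist_force: [1.0, 0.5, 0.5]
gripper_width: 0.504
grip_force: 0.0
```

{"method": "play_rows", "body": {
  "plan": "-2.5 3.9 -1.2 0 0 0;-5.1 7.8 -2.5 0 0 0;-7.7 11.6 -3.7 0 0 0;-10.2 15.5 -5 0 0 0;-10.2 15.5 -5 0 0 0"
}}

```text
time: 47.3
eef_pos: [0.4174, -0.2632, 0.2587]
tool_rot: [[0.98, 0.092, -0.177], [0.091, -0.996, -0.012], [-0.177, -0.004, -0.984]]
wrist_force: [0.6, -1.3, -0.3]
gripper_width: 0.549
grip_force: 0.0
```

{"method": "play_rows", "body": {
  "plan": "0 0 0 0 0 0;0 0 0 0 0 0;0 0 0 0 0 0;0 0 0 0 0 0;0 0 0 0 0 0"
}}

```text
time: 47.72
eef_pos: [0.4195, -0.259, 0.2575]
tool_rot: [[0.979, 0.095, -0.178], [0.095, -0.995, -0.011], [-0.178, -0.006, -0.984]]
wrist_force: [0.2, 0.5, -0.5]
gripper_width: 0.547
grip_force: 0.0
```

```bash
sed -i 's/W4=np.array(\[.4935,-.3174\])/W4=np.array([.4937,-.3160])/' h.py
python3 - <<'E'
from h import *
rackcheck([3,2,5]);print(arm.sense()["eef_pos"])
p=np.r_[well(3),.105]-RP[:,2]*.07;plan([(p,RP)])
E
```

```text
well 3 score 0.88 moved mm [-1.   0.3]
well 2 score 0.98 moved mm [-1.2 -1.6]
well 5 score 0.98 moved mm [-1.4 -0.8]
[ 0.4195 -0.2592  0.2577]
  [ 0.475 0.525 1.1 -0 0.13 -0;0.95 1.05 2.2 -0 0.26 -0;1.43 1.57 3.3 -0 0.39 -0;1.9 2.1 4.4 -0 0.52 -0;1.9 2.1 4.4 -0 0.52 -0 ]  -> [ 433. -279.  211.]
  [ -0.125 0.55 1.2 -0 0.132 -0;-0.25 1.1 2.4 -0 0.265 -0;-0.375 1.65 3.6 -0 0.398 -0;-0.5 2.2 4.8 -0 0.53 -0;-0.5 2.2 4.8 -0 0.53 -0 ]  -> [ 446. -299.  164.]
  [ -0.7 0.525 0.975 -0 0.13 -0;-1.4 1.05 1.95 -0 0.26 -0;-2.1 1.57 2.92 -0 0.39 -0;-2.8 2.1 3.9 -0 0.52 -0;-2.8 2.1 3.9 -0 0.52 -0 ]  -> [ 459. -319.  117.]
```

{"method": "play_rows", "body": {
  "plan": "0.5 0.5 1.1 0 0.13 0;1 1 2.2 0 0.26 0;1.4 1.6 3.3 0 0.39 0;1.9 2.1 4.4 0 0.52 0;1.9 2.1 4.4 0 0.52 0"
}}

```text
time: 48.18
eef_pos: [0.4296, -0.2785, 0.2085]
tool_rot: [[0.938, 0.092, 0.335], [0.083, -0.996, 0.04], [0.338, -0.009, -0.941]]
wrist_force: [0.0, 0.3, -0.0]
gripper_width: 0.549
grip_force: 0.0
```

{"method": "play_rows", "body": {
  "plan": "-0.1 0.6 1.2 0 0.13 0;-0.2 1.1 2.4 0 0.26 0;-0.4 1.6 3.6 0 0.4 0;-0.5 2.2 4.8 0 0.53 0;-0.5 2.2 4.8 0 0.53 0"
}}

```text
time: 48.6
eef_pos: [0.4457, -0.2975, 0.1652]
tool_rot: [[0.7, 0.104, 0.706], [0.064, -0.995, 0.083], [0.711, -0.013, -0.703]]
wrist_force: [-0.5, 1.0, 0.0]
gripper_width: 0.549
grip_force: 0.0
```

{"method": "play_rows", "body": {
  "plan": "-0.7 0.5 1 0 0.13 0;-1.4 1 2 0 0.26 0;-2.1 1.6 2.9 0 0.39 0;-2.8 2.1 3.9 0 0.52 0;-2.8 2.1 3.9 0 0.52 0"
}}

```text
time: 49.02
eef_pos: [0.4554, -0.3182, 0.1168]
tool_rot: [[0.256, 0.101, 0.962], [0.014, -0.995, 0.101], [0.967, -0.012, -0.256]]
wrist_force: [0.7, 1.0, -0.5]
gripper_width: 0.55
grip_force: 0.0
```

{"method": "play_rows", "body": {
  "plan": "0 0 0 0 0 0;0 0 0 0 0 0;0 0 0 0 0 0;0 0 0 0 0 0;0 0 0 0 0 0"
}}

```text
time: 49.43
eef_pos: [0.456, -0.3166, 0.1203]
tool_rot: [[0.26, 0.106, 0.96], [0.019, -0.994, 0.104], [0.965, -0.009, -0.261]]
wrist_force: [0.3, 0.1, -0.3]
gripper_width: 0.548
grip_force: 0.0
```

```bash
python3 -c "
from h import *
grasp(3,'d')"
```

```text
[ 0.456  -0.3166  0.1203] pre err mm [-2.9  2.7  3.2]
  [ 0.125 0.1 2.08 -0.002 0.022 -0.002;0.25 0.2 4.15 -0.005 0.045 -0.005;0.375 0.3 6.22 -0.008 0.068 -0.008;0.5 0.4 8.3 -0.01 0.09 -0.01;0.5 0.4 8.3 -0.01 0.09 -0.01 ]  -> [ 537. -312.  103.]
  [ 2.08 0 -0.375 -0 -0 0;4.15 0 -0.75 -0 -0 0;6.22 0 -1.12 -0 -0 0;8.3 0 -1.5 -0 -0 0;8.3 0 -1.5 -0 -0 0 ]  -> [ 537. -312.  188.]
  [ 0.425 -0.525 -1.02 -0 -0.13 0;0.85 -1.05 -2.05 -0 -0.26 0;1.27 -1.57 -3.08 -0 -0.39 0;1.7 -2.1 -4.1 -0 -0.52 0;1.7 -2.1 -4.1 -0 -0.52 0 ]  -> [ 498. -294.  212.]
  [ -0.125 -0.525 -1.1 -0 -0.132 0.002;-0.25 -1.05 -2.2 -0 -0.265 0.005;-0.375 -1.57 -3.3 -0 -0.398 0.008;-0.5 -2.1 -4.4 -0 -0.53 0.01;-0.5 -2.1 -4.4 -0 -0.53 0.01 ]  -> [ 459. -277.  236.]
  [ -0.675 -0.5 -0.875 -0 -0.13 0;-1.35 -1 -1.75 -0 -0.26 0;-2.02 -1.5 -2.62 -0 -0.39 0;-2.7 -2 -3.5 -0 -0.52 0;-2.7 -2 -3.5 -0 -0.52 0 ]  -> [ 420. -260.  260.]
```

{"method": "play_rows", "body": {
  "plan": "0.1 0.2 2.1 0 0.02 0;0.3 0.4 4.2 0 0.05 0;0.4 0.4 6.2 -0.01 0.07 -0.01;0.5 0.4 8.3 -0.01 0.09 -0.01;0.5 0.4 8.3 -0.01 0.09 -0.01"
}}

```text
time: 49.85
eef_pos: [0.5393, -0.3104, 0.1025]
tool_rot: [[0.17, 0.101, 0.98], [0.018, -0.995, 0.099], [0.985, 0.001, -0.171]]
wrist_force: [-1.0, -0.3, -0.0]
gripper_width: 0.551
grip_force: 0.0
```

{"method": "play_rows", "body": {
  "plan": "0 0 0 0 0 0;0 0 0 0 0 0;0 0 0 0 0 0;0 0 0 0 0 0;0 0 0 0 0 0",
  "jaw": 1
}}

```text
time: 50.27
eef_pos: [0.5363, -0.3126, 0.1018]
tool_rot: [[0.171, 0.095, 0.981], [0.015, -0.995, 0.094], [0.985, -0.002, -0.172]]
wrist_force: [-0.5, -0.6, 0.5]
gripper_width: 0.235
grip_force: 18.8
```

{"method": "play_rows", "body": {
  "plan": "0 0 0 0 0 0;0 0 0 0 0 0;0 0 0 0 0 0;0 0 0 0 0 0;0 0 0 0 0 0"
}}

```text
time: 50.68
eef_pos: [0.5368, -0.3124, 0.1017]
tool_rot: [[0.17, 0.096, 0.981], [0.014, -0.995, 0.095], [0.985, -0.002, -0.171]]
wrist_force: [-2.1, -0.9, 5.7]
gripper_width: 0.24
grip_force: 29.9
```

{"method": "play_rows", "body": {
  "plan": "2.1 0 -0.4 0 0 0;4.2 0 -0.8 0 0 0;6.2 0 -1.1 0 0 0;8.3 0 -1.5 0 0 0;8.3 0 -1.5 0 0 0"
}}

```text
time: 51.1
eef_pos: [0.5365, -0.3123, 0.1883]
tool_rot: [[0.17, 0.097, 0.981], [0.017, -0.995, 0.095], [0.985, 0.001, -0.171]]
wrist_force: [-0.1, 0.0, 0.5]
gripper_width: 0.235
grip_force: 29.9
```

{"method": "play_rows", "body": {
  "plan": "0.4 -0.5 -1 0 -0.13 0;0.8 -1 -2 0 -0.26 0;1.3 -1.6 -3.1 0 -0.39 0;1.7 -2.1 -4.1 0 -0.52 0;1.7 -2.1 -4.1 0 -0.52 0"
}}

```text
time: 51.52
eef_pos: [0.4965, -0.2954, 0.2106]
tool_rot: [[0.639, 0.096, 0.763], [0.063, -0.995, 0.072], [0.766, 0.001, -0.642]]
wrist_force: [0.3, 0.4, -0.1]
gripper_width: 0.239
grip_force: 29.9
```

{"method": "play_rows", "body": {
  "plan": "-0.1 -0.5 -1.1 0 -0.13 0;-0.2 -1 -2.2 0 -0.26 0;-0.4 -1.6 -3.3 0 -0.4 0.01;-0.5 -2.1 -4.4 0 -0.53 0.01;-0.5 -2.1 -4.4 0 -0.53 0.01"
}}

```text
time: 51.93
eef_pos: [0.4562, -0.278, 0.2341]
tool_rot: [[0.933, 0.087, 0.35], [0.079, -0.996, 0.037], [0.352, -0.007, -0.936]]
wrist_force: [0.9, -0.2, -1.2]
gripper_width: 0.237
grip_force: 29.9
```

{"method": "play_rows", "body": {
  "plan": "-0.7 -0.5 -0.9 0 -0.13 0;-1.4 -1 -1.8 0 -0.26 0;-2 -1.5 -2.6 0 -0.39 0;-2.7 -2 -3.5 0 -0.52 0;-2.7 -2 -3.5 0 -0.52 0"
}}

```text
time: 52.35
eef_pos: [0.4199, -0.2605, 0.2562]
tool_rot: [[0.983, 0.093, -0.159], [0.093, -0.996, -0.005], [-0.159, -0.01, -0.987]]
wrist_force: [0.7, 0.7, -1.7]
gripper_width: 0.235
grip_force: 29.9
```

```bash
python3 -c "
from h import *
s=arm.sense();print(s['eef_pos'],s['gripper_width'])
rackcheck([2,5])
placeplan(-.040,.006,.009,'d')"
```

```text
[ 0.4199 -0.2605  0.2562] 0.23515519019460127
well 2 score 0.99 moved mm [-1.1 -1.3]
well 5 score 0.98 moved mm [-1.3 -0.8]
ik 0.0 0.05 [-0.17  0.64  1.33 -0.05  1.34  1.32]
ik 0.0 0.02 [-0.17  0.76  1.42 -0.05  1.13  1.33]
  [ 2.5 -2.55 1.3 -0.002 -0.002 0;5 -5.1 2.6 -0.005 -0.005 0;7.5 -7.65 3.9 -0.008 -0.008 0;10 -10.2 5.2 -0.01 -0.01 0;10 -10.2 5.2 -0.01 -0.01 0 ]  -> [ 501. -150.  189.]
  [ 2.52 -2.58 1.25 -0 -0.002 0.002;5.05 -5.15 2.5 -0 -0.005 0.005;7.58 -7.72 3.75 -0 -0.008 0.008;10.1 -10.3 5 -0 -0.01 0.01;10.1 -10.3 5 -0 -0.01 0.01 ]  -> [582. -39. 123.]
  [ 0.45 0 2.48 -0 0 -0;0.9 0 4.95 -0 0 -0;1.35 0 7.42 -0 0 -0;1.8 0 9.9 -0 0 -0;1.8 0 9.9 -0 0 -0 ]  -> [582. -39.  23.]
```

{"method": "play_rows", "body": {
  "plan": "2.5 -2.6 1.3 0 0 0;5 -5.1 2.6 0 0 0;7.5 -7.7 3.9 -0.01 -0.01 0;10 -10.3 5.2 -0.01 -0.01 0;10 -10.3 5.2 -0.01 -0.01 0"
}}

```text
time: 52.82
eef_pos: [0.5007, -0.145, 0.1864]
tool_rot: [[0.982, 0.095, -0.165], [0.095, -0.995, -0.01], [-0.165, -0.006, -0.986]]
wrist_force: [-1.6, -0.3, 0.6]
gripper_width: 0.234
grip_force: 29.9
```

{"method": "play_rows", "body": {
  "plan": "2.5 -2.6 1.2 0 0 0;5 -5.2 2.5 0 0 0;7.6 -7.8 3.8 0 -0.01 0.01;10.1 -10.4 5 0 -0.01 0.01;10.1 -10.4 5 0 -0.01 0.01"
}}

```text
time: 53.23
eef_pos: [0.5821, -0.0336, 0.1202]
tool_rot: [[0.981, 0.085, -0.175], [0.084, -0.996, -0.012], [-0.176, -0.003, -0.984]]
wrist_force: [-1.2, -0.1, -1.2]
gripper_width: 0.236
grip_force: 29.9
```

{"method": "play_rows", "body": {
  "plan": "0 0 0 0 0 0;0 0 0 0 0 0;0 0 0 0 0 0;0 0 0 0 0 0;0 0 0 0 0 0"
}}

```text
time: 53.65
eef_pos: [0.5815, -0.0393, 0.126]
tool_rot: [[0.982, 0.08, -0.171], [0.078, -0.997, -0.016], [-0.172, 0.002, -0.985]]
wrist_force: [-0.2, 0.6, -0.8]
gripper_width: 0.238
grip_force: 29.9
```

```bash
python3 -c "
from h import *
s=arm.sense();print(s['eef_pos'],s['gripper_width'])
cv2.imwrite('pics/w11.png',arm.capture('wrist')[:,:,::-1])
placeplan(-.038,.006,.009,'d')"
```

```text
[ 0.5815 -0.0393  0.126 ] 0.23808512253371966
ik 0.0 0.0 [-0.17  0.64  1.34 -0.05  1.33  1.33]
ik 0.0 0.02 [-0.17  0.76  1.42 -0.05  1.13  1.34]
  [ 0.025 -0.05 0.075 0 -0 -0.002;0.05 -0.1 0.15 0 -0 -0.005;0.075 -0.15 0.225 0 -0 -0.008;0.1 -0.2 0.3 0 -0 -0.01;0.1 -0.2 0.3 0 -0 -0.01 ]  -> [582. -37. 123.]
  [ 0.425 -0 2.45 0 -0 -0;0.85 -0 4.9 0 -0 -0;1.27 -0 7.35 0 -0 -0;1.7 -0 9.8 0 -0 -0;1.7 -0 9.8 0 -0 -0 ]  -> [582. -37.  23.]
```

{"method": "play_rows", "body": {
  "plan": "0.1 -0.1 0.2 0 0 0;0.1 -0.1 0.3 0 0 -0.01;0.1 -0.1 0.3 0 0 -0.01;0.1 -0.1 0.3 0 0 -0.01;0.1 -0.1 0.3 0 0 -0.01"
}}

```text
time: 54.12
eef_pos: [0.582, -0.0371, 0.122]
tool_rot: [[0.981, 0.091, -0.172], [0.09, -0.996, -0.016], [-0.173, 0.001, -0.985]]
wrist_force: [-0.3, 0.1, -0.3]
gripper_width: 0.238
grip_force: 29.9
```

{"method": "play_rows", "body": {
  "plan": "0.5 0 3 0 0 0;1 0 5.8 0 0 0;1.4 0 8 0 0 0;1.6 0 9.3 0 0 0;1.7 0 9.8 0 0 0"
}}

```text
time: 54.53
eef_pos: [0.5802, -0.0369, 0.0201]
tool_rot: [[0.98, 0.091, -0.177], [0.09, -0.996, -0.016], [-0.177, -0.0, -0.984]]
wrist_force: [-0.7, 1.1, -0.5]
gripper_width: 0.239
grip_force: 29.9
```

{"method": "play_rows", "body": {
  "plan": "0 0 0 0 0 0;0 0 0 0 0 0;0 0 0 0 0 0;0 0 0 0 0 0;0 0 0 0 0 0"
}}

```text
time: 54.95
eef_pos: [0.5823, -0.0373, 0.0236]
tool_rot: [[0.981, 0.091, -0.171], [0.09, -0.996, -0.017], [-0.171, 0.001, -0.985]]
wrist_force: [0.1, -0.4, -0.2]
gripper_width: 0.24
grip_force: 29.9
```

{"method": "play_rows", "body": {
  "plan": "0 0 0 0 0 0;0 0 0 0 0 0;0 0 0 0 0 0;0 0 0 0 0 0;0 0 0 0 0 0",
  "jaw": 0.71
}}

```text
time: 55.37
eef_pos: [0.5817, -0.0372, 0.0226]
tool_rot: [[0.981, 0.091, -0.172], [0.09, -0.996, -0.016], [-0.173, 0.001, -0.985]]
wrist_force: [0.4, 0.8, -0.5]
gripper_width: 0.286
grip_force: 0.0
```

{"method": "play_rows", "body": {
  "plan": "-0.4 0 -2.5 0 0 0;-0.9 0 -5 0 0 0;-1.3 0 -7.4 0 0 0;-1.7 0 -9.9 0 0 0;-1.7 0 -9.9 0 0 0"
}}

```text
time: 55.78
eef_pos: [0.5848, -0.0375, 0.1282]
tool_rot: [[0.982, 0.091, -0.164], [0.089, -0.996, -0.018], [-0.165, 0.003, -0.986]]
wrist_force: [1.5, 0.2, 0.8]
gripper_width: 0.288
grip_force: 0.0
```

```bash
python3 -c "
from h import *
s=arm.sense();print(s['eef_pos'],s['gripper_width'])
cv2.imwrite('pics/w12.png',arm.capture('wrist')[:,:,::-1])
plan([(HUB,RD)])"
```

```text
[ 0.5848 -0.0375  0.1282] 0.28821460415989925
  [ -2.55 2.6 -1.27 0 -0 0;-5.1 5.2 -2.55 0 -0 0;-7.65 7.8 -3.83 0 -0 0;-10.2 10.4 -5.1 0 -0 0;-10.2 10.4 -5.1 0 -0 0 ]  -> [ 502. -149.  193.]
  [ -2.52 2.58 -1.25 0 -0.002 0;-5.05 5.15 -2.5 0 -0.005 0;-7.58 7.72 -3.75 0 -0.008 0;-10.1 10.3 -5 0 -0.01 0;-10.1 10.3 -5 0 -0.01 0 ]  -> [ 420. -260.  260.]
```

{"method": "play_rows", "body": {
  "plan": "-2.5 2.6 -1.3 0 0 0;-5.1 5.2 -2.6 0 0 0;-7.6 7.8 -3.8 0 0 0;-10.2 10.4 -5.1 0 0 0;-10.2 10.4 -5.1 0 0 0",
  "jaw": 0.45
}}

```text
time: 56.25
eef_pos: [0.4983, -0.1535, 0.1932]
tool_rot: [[0.981, 0.087, -0.171], [0.085, -0.996, -0.019], [-0.172, 0.004, -0.985]]
wrist_force: [2.5, -0.1, -0.7]
gripper_width: 0.542
grip_force: 0.0
```

{"method": "play_rows", "body": {
  "plan": "-2.5 2.6 -1.3 0 0 0;-5 5.2 -2.5 0 0 0;-7.6 7.7 -3.8 0 -0.01 0;-10.1 10.3 -5 0 -0.01 0;-10.1 10.3 -5 0 -0.01 0"
}}

```text
time: 56.67
eef_pos: [0.4172, -0.2643, 0.2598]
tool_rot: [[0.98, 0.087, -0.181], [0.084, -0.996, -0.021], [-0.182, 0.005, -0.983]]
wrist_force: [0.7, -0.8, -0.1]
gripper_width: 0.552
grip_force: 0.0
```

{"method": "play_rows", "body": {
  "plan": "0 0 0 0 0 0;0 0 0 0 0 0;0 0 0 0 0 0;0 0 0 0 0 0;0 0 0 0 0 0"
}}

```text
time: 57.08
eef_pos: [0.4197, -0.2588, 0.2571]
tool_rot: [[0.979, 0.093, -0.183], [0.091, -0.996, -0.017], [-0.184, -0.0, -0.983]]
wrist_force: [0.4, 0.4, -0.1]
gripper_width: 0.549
grip_force: 0.0
```

Run:
```python
from h import *
rackcheck([2,5]);s=arm.sense();print(s["eef_pos"])
p=np.r_[well(1),.105]-RP[:,2]*.07
q=s["joint_positions"];q,e,d=path(s["eef_pos"],np.array(s["tool_rot"]),p,RP,q);print(e,d,q)
plan([(p,RP)])
```

```text
well 2 score 0.98 moved mm [-0.8 -1. ]
well 5 score 0.98 moved mm [-1.6 -0.9]
[ 0.4197 -0.259   0.2572]
4.1186284428657634e-10 0.3648045744429438 [-1.2007  0.8564  2.1257  1.8163  1.3551 -1.4137]
  [ 1.05 0.525 1 0 0.132 -0;2.1 1.05 2 0 0.265 -0;3.15 1.57 3 0 0.398 -0;4.2 2.1 4 0 0.53 -0;4.2 2.1 4 0 0.53 -0 ]  -> [ 455. -277.  211.]
  [ 0.4 0.525 1.38 0 0.13 -0;0.8 1.05 2.75 0 0.26 -0;1.2 1.57 4.12 0 0.39 -0;1.6 2.1 5.5 0 0.52 -0;1.6 2.1 5.5 0 0.52 -0 ]  -> [ 491. -295.  164.]
  [ -0.35 0.55 1.4 0 0.132 -0;-0.7 1.1 2.8 0 0.265 -0;-1.05 1.65 4.2 0 0.398 -0;-1.4 2.2 5.6 0 0.53 -0;-1.4 2.2 5.6 0 0.53 -0 ]  -> [ 527. -313.  117.]
```

{"method": "play_rows", "body": {
  "plan": "1.1 0.5 1 0 0.13 0;2.1 1 2 0 0.26 0;3.2 1.6 3 0 0.4 0;4.2 2.1 4 0 0.53 0;4.2 2.1 4 0 0.53 0"
}}

```text
time: 57.55
eef_pos: [0.4535, -0.277, 0.2083]
tool_rot: [[0.936, 0.089, 0.34], [0.083, -0.996, 0.032], [0.341, -0.002, -0.94]]
wrist_force: [-0.4, 0.4, -0.8]
gripper_width: 0.548
grip_force: 0.0
```

{"method": "play_rows", "body": {
  "plan": "0.4 0.5 1.4 0 0.13 0;0.8 1 2.8 0 0.26 0;1.2 1.6 4.1 0 0.39 0;1.6 2.1 5.5 0 0.52 0;1.6 2.1 5.5 0 0.52 0"
}}

```text
time: 57.97
eef_pos: [0.4901, -0.2923, 0.1655]
tool_rot: [[0.694, 0.101, 0.713], [0.065, -0.995, 0.077], [0.717, -0.007, -0.697]]
wrist_force: [0.2, 1.0, -0.1]
gripper_width: 0.55
grip_force: 0.0
```

{"method": "play_rows", "body": {
  "plan": "-0.4 0.6 1.4 0 0.13 0;-0.7 1.1 2.8 0 0.26 0;-1 1.6 4.2 0 0.4 0;-1.4 2.2 5.6 0 0.53 0;-1.4 2.2 5.6 0 0.53 0"
}}

```text
time: 58.38
eef_pos: [0.5225, -0.312, 0.1155]
tool_rot: [[0.248, 0.099, 0.964], [0.02, -0.995, 0.097], [0.969, -0.005, -0.249]]
wrist_force: [0.3, 1.2, -0.9]
gripper_width: 0.547
grip_force: 0.0
```

{"method": "play_rows", "body": {
  "plan": "0 0 0 0 0 0;0 0 0 0 0 0;0 0 0 0 0 0;0 0 0 0 0 0;0 0 0 0 0 0"
}}

```text
time: 58.8
eef_pos: [0.5226, -0.3103, 0.1195]
tool_rot: [[0.252, 0.104, 0.962], [0.023, -0.995, 0.101], [0.967, -0.003, -0.253]]
wrist_force: [-0.4, 0.3, -0.0]
gripper_width: 0.551
grip_force: 0.0
```

```bash
python3 -c "
from h import *
cv2.imwrite('pics/pre1.png',arm.capture('wrist')[:,:,::-1])
grasp(1,'d')"
```

```text
[ 0.5225 -0.3103  0.1193] pre err mm [-4.1  2.6  2.2]
  [ 0.125 0.1 2.1 -0.002 0.02 -0;0.25 0.2 4.2 -0.005 0.04 -0;0.375 0.3 6.3 -0.008 0.06 -0;0.5 0.4 8.4 -0.01 0.08 -0;0.5 0.4 8.4 -0.01 0.08 -0 ]  -> [ 605. -306.  103.]
  [ 2.1 -0 -0.375 -0 0 -0;4.2 -0 -0.75 -0 0 -0;6.3 -0 -1.12 -0 0 -0;8.4 -0 -1.5 -0 0 -0;8.4 -0 -1.5 -0 0 -0 ]  -> [ 605. -306.  188.]
  [ 0.325 -0.525 -1.57 -0 -0.13 0;0.65 -1.05 -3.15 -0 -0.26 0;0.975 -1.57 -4.72 -0 -0.39 0;1.3 -2.1 -6.3 -0 -0.52 0;1.3 -2.1 -6.3 -0 -0.52 0 ]  -> [ 543. -291.  212.]
  [ -0.5 -0.525 -1.55 -0 -0.132 0;-1 -1.05 -3.1 -0 -0.265 0;-1.5 -1.57 -4.65 -0 -0.398 0;-2 -2.1 -6.2 -0 -0.53 0;-2 -2.1 -6.2 -0 -0.53 0 ]  -> [ 482. -275.  236.]
  [ -1.2 -0.525 -1.05 -0 -0.13 0;-2.4 -1.05 -2.1 -0 -0.26 0;-3.6 -1.57 -3.15 -0 -0.39 0;-4.8 -2.1 -4.2 -0 -0.52 0;-4.8 -2.1 -4.2 -0 -0.52 0 ]  -> [ 420. -260.  260.]
```

{"method": "play_rows", "body": {
  "plan": "0.1 0.2 2.1 0 0.02 0;0.3 0.4 4.2 0 0.04 0;0.4 0.4 6.3 -0.01 0.06 0;0.5 0.4 8.4 -0.01 0.08 0;0.5 0.4 8.4 -0.01 0.08 0"
}}

```text
time: 59.27
eef_pos: [0.6069, -0.3042, 0.1013]
tool_rot: [[0.173, 0.096, 0.98], [0.013, -0.995, 0.095], [0.985, -0.004, -0.174]]
wrist_force: [-0.3, 1.5, -1.1]
gripper_width: 0.548
grip_force: 0.0
```

{"method": "play_rows", "body": {
  "plan": "0 0 0 0 0 0;0 0 0 0 0 0;0 0 0 0 0 0;0 0 0 0 0 0;0 0 0 0 0 0",
  "jaw": 1
}}

```text
time: 59.68
eef_pos: [0.6039, -0.3062, 0.1008]
tool_rot: [[0.175, 0.091, 0.98], [0.01, -0.996, 0.091], [0.985, -0.006, -0.175]]
wrist_force: [0.0, -0.1, 0.3]
gripper_width: 0.242
grip_force: 20.2
```

{"method": "play_rows", "body": {
  "plan": "0 0 0 0 0 0;0 0 0 0 0 0;0 0 0 0 0 0;0 0 0 0 0 0;0 0 0 0 0 0"
}}

```text
time: 60.1
eef_pos: [0.6044, -0.306, 0.1007]
tool_rot: [[0.174, 0.092, 0.98], [0.01, -0.996, 0.091], [0.985, -0.006, -0.174]]
wrist_force: [-1.2, -1.0, 3.6]
gripper_width: 0.235
grip_force: 29.8
```

{"method": "play_rows", "body": {
  "plan": "2.1 0 -0.4 0 0 0;4.2 0 -0.8 0 0 0;6.3 0 -1.1 0 0 0;8.4 0 -1.5 0 0 0;8.4 0 -1.5 0 0 0"
}}

```text
time: 60.52
eef_pos: [0.6048, -0.3064, 0.1889]
tool_rot: [[0.172, 0.093, 0.981], [0.013, -0.996, 0.092], [0.985, -0.003, -0.173]]
wrist_force: [0.8, -0.8, 0.2]
gripper_width: 0.236
grip_force: 29.9
```

{"method": "play_rows", "body": {
  "plan": "0.3 -0.5 -1.6 0 -0.13 0;0.7 -1 -3.2 0 -0.26 0;1 -1.6 -4.7 0 -0.39 0;1.3 -2.1 -6.3 0 -0.52 0;1.3 -2.1 -6.3 0 -0.52 0"
}}

```text
time: 60.93
eef_pos: [0.5419, -0.2913, 0.2104]
tool_rot: [[0.642, 0.091, 0.761], [0.056, -0.996, 0.072], [0.764, -0.004, -0.645]]
wrist_force: [1.3, 0.4, -0.1]
gripper_width: 0.238
grip_force: 29.8
```

{"method": "play_rows", "body": {
  "plan": "-0.5 -0.5 -1.6 0 -0.13 0;-1 -1 -3.1 0 -0.26 0;-1.5 -1.6 -4.6 0 -0.4 0;-2 -2.1 -6.2 0 -0.53 0;-2 -2.1 -6.2 0 -0.53 0"
}}

```text
time: 61.35
eef_pos: [0.478, -0.2763, 0.2348]
tool_rot: [[0.938, 0.09, 0.334], [0.083, -0.996, 0.034], [0.335, -0.004, -0.942]]
wrist_force: [0.8, -0.4, -0.7]
gripper_width: 0.233
grip_force: 29.8
```

{"method": "play_rows", "body": {
  "plan": "-1.2 -0.5 -1 0 -0.13 0;-2.4 -1 -2.1 0 -0.26 0;-3.6 -1.6 -3.2 0 -0.39 0;-4.8 -2.1 -4.2 0 -0.52 0;-4.8 -2.1 -4.2 0 -0.52 0"
}}

```text
time: 61.77
eef_pos: [0.4201, -0.2597, 0.2567]
tool_rot: [[0.98, 0.095, -0.176], [0.095, -0.995, -0.009], [-0.176, -0.008, -0.984]]
wrist_force: [-0.2, 1.0, -0.9]
gripper_width: 0.235
grip_force: 29.9
```

```bash
python3 -c "
from h import *
s=arm.sense();print(s['eef_pos'],s['gripper_width'])
placeplan(-.068,.006,.022,'d')"
```

```text
[ 0.4201 -0.2597  0.2567] 0.23514256371296777
ik 0.0 0.05 [-0.22  0.64  1.3  -0.05  1.37  1.28]
ik 0.0 0.02 [-0.22  0.75  1.4  -0.06  1.17  1.29]
  [ 2.5 -2.2 1.1 -0 0 0;5 -4.4 2.2 -0 0 0;7.5 -6.6 3.3 -0 0 0;10 -8.8 4.4 -0 0 0;10 -8.8 4.4 -0 0 0 ]  -> [ 502. -163.  196.]
  [ 2.52 -2.17 1.1 -0.002 0 0.002;5.05 -4.35 2.2 -0.005 0 0.005;7.58 -6.53 3.3 -0.008 0 0.008;10.1 -8.7 4.4 -0.01 0 0.01;10.1 -8.7 4.4 -0.01 0 0.01 ]  -> [585. -67. 136.]
  [ 0.425 -0.025 2.45 0 0 -0;0.85 -0.05 4.9 0 0 -0;1.27 -0.075 7.35 0 0 -0;1.7 -0.1 9.8 0 0 -0;1.7 -0.1 9.8 0 0 -0 ]  -> [585. -67.  36.]
```

{"method": "play_rows", "body": {
  "plan": "2.5 -2.2 1.1 0 0 0;5 -4.4 2.2 0 0 0;7.5 -6.6 3.3 0 0 0;10 -8.8 4.4 0 0 0;10 -8.8 4.4 0 0 0"
}}

```text
time: 62.18
eef_pos: [0.5036, -0.1594, 0.1928]
tool_rot: [[0.98, 0.097, -0.172], [0.098, -0.995, -0.004], [-0.172, -0.013, -0.985]]
wrist_force: [-2.0, 0.7, -0.9]
gripper_width: 0.24
grip_force: 29.9
```

{"method": "play_rows", "body": {
  "plan": "2.5 -2.2 1.1 0 0 0;5 -4.4 2.2 0 0 0;7.6 -6.5 3.3 -0.01 0 0.01;10.1 -8.7 4.4 -0.01 0 0.01;10.1 -8.7 4.4 -0.01 0 0.01"
}}

```text
time: 62.6
eef_pos: [0.5868, -0.0642, 0.1328]
tool_rot: [[0.981, 0.088, -0.172], [0.087, -0.996, -0.015], [-0.172, -0.0, -0.985]]
wrist_force: [-1.5, -0.0, -0.7]
gripper_width: 0.238
grip_force: 29.9
```

{"method": "play_rows", "body": {
  "plan": "0 0 0 0 0 0;0 0 0 0 0 0;0 0 0 0 0 0;0 0 0 0 0 0;0 0 0 0 0 0"
}}

```text
time: 63.02
eef_pos: [0.5857, -0.0695, 0.1383]
tool_rot: [[0.982, 0.083, -0.168], [0.081, -0.997, -0.019], [-0.169, 0.005, -0.986]]
wrist_force: [-0.2, 0.7, -0.9]
gripper_width: 0.234
grip_force: 29.8
```

```bash
python3 -c "
from h import *
s=arm.sense();print(s['eef_pos'],s['gripper_width'],s['tool_rot'])
placeplan(-.068,.006,.025,'d')"
```

```text
[ 0.5857 -0.0695  0.1383] 0.23372176923876803 [[ 0.9824  0.083  -0.1675]
 [ 0.0809 -0.9965 -0.0188]
 [-0.1685  0.0049 -0.9857]]
ik 0.0 0.0 [-0.22  0.63  1.3  -0.05  1.37  1.28]
ik 0.0 0.02 [-0.22  0.74  1.39 -0.06  1.17  1.29]
  [ -0.025 -0.075 -0.025 0 -0.002 -0.002;-0.05 -0.15 -0.05 0 -0.005 -0.005;-0.075 -0.225 -0.075 0 -0.008 -0.008;-0.1 -0.3 -0.1 0 -0.01 -0.01;-0.1 -0.3 -0.1 0 -0.01 -0.01 ]  -> [585. -67. 139.]
  [ 0.45 -0 2.48 0 0 0;0.9 -0 4.95 0 0 0;1.35 -0 7.42 0 0 0;1.8 -0 9.9 0 0 0;1.8 -0 9.9 0 0 0 ]  -> [585. -67.  39.]
```

{"method": "play_rows", "body": {
  "plan": "-0.1 -0.2 -0.1 0 0 0;-0.1 -0.3 -0.1 0 -0.01 -0.01;-0.1 -0.3 -0.1 0 -0.01 -0.01;-0.1 -0.3 -0.1 0 -0.01 -0.01;-0.1 -0.3 -0.1 0 -0.01 -0.01"
}}

```text
time: 63.43
eef_pos: [0.5848, -0.0655, 0.1387]
tool_rot: [[0.979, 0.094, -0.179], [0.092, -0.996, -0.02], [-0.18, 0.003, -0.984]]
wrist_force: [-0.1, -0.7, -0.8]
gripper_width: 0.235
grip_force: 29.8
```

{"method": "play_rows", "body": {
  "plan": "0.4 0 2.2 0 0 0;0.8 0 4.4 0 0 0;1.2 0 6.6 0 0 0;1.5 0 8.2 0 0 0;1.6 0 8.9 0 0 0"
}}

```text
time: 63.85
eef_pos: [0.5832, -0.0656, 0.0458]
tool_rot: [[0.979, 0.094, -0.182], [0.092, -0.996, -0.019], [-0.183, 0.002, -0.983]]
wrist_force: [0.1, -0.5, -0.5]
gripper_width: 0.236
grip_force: 29.8
```

{"method": "play_rows", "body": {
  "plan": "0 0 0.3 0 0 0;0.1 0 0.6 0 0 0;0.2 0 0.9 0 0 0;0.2 0 1 0 0 0;0.2 0 1 0 0 0"
}}

```text
time: 64.27
eef_pos: [0.585, -0.0659, 0.0386]
tool_rot: [[0.98, 0.094, -0.178], [0.092, -0.996, -0.02], [-0.179, 0.003, -0.984]]
wrist_force: [0.1, -0.1, 0.8]
gripper_width: 0.234
grip_force: 29.8
```

{"method": "play_rows", "body": {
  "plan": "0 0 0 0 0 0;0 0 0 0 0 0;0 0 0 0 0 0;0 0 0 0 0 0;0 0 0 0 0 0",
  "jaw": 0.6
}}

```text
time: 64.68
eef_pos: [0.5848, -0.0659, 0.0383]
tool_rot: [[0.979, 0.094, -0.178], [0.092, -0.996, -0.02], [-0.179, 0.003, -0.984]]
wrist_force: [1.1, -0.1, 0.9]
gripper_width: 0.398
grip_force: 0.0
```

{"method": "play_rows", "body": {
  "plan": "-0.4 0 -2.5 0 0 0;-0.9 0 -5 0 0 0;-1.3 0 -7.4 0 0 0;-1.8 0 -9.9 0 0 0;-1.8 0 -9.9 0 0 0"
}}

```text
time: 65.1
eef_pos: [0.5873, -0.0661, 0.1441]
tool_rot: [[0.981, 0.094, -0.17], [0.092, -0.996, -0.022], [-0.171, 0.006, -0.985]]
wrist_force: [0.4, 0.8, 0.1]
gripper_width: 0.402
grip_force: 0.0
```

```bash
python3 -c "
from h import *
s=arm.sense();print(s['eef_pos'],s['gripper_width'])
cv2.imwrite('pics/w13.png',arm.capture('wrist')[:,:,::-1])
# handle pose: fully out; pre above handle, tool down
h=np.array([.4237,-.0164,.035])
R=rz(.077)
plan([((.43,-.03,.25),RD),((.4237,-.012,.20),rt(.09,0))])
"
```

```text
[ 0.5873 -0.0661  0.1441] 0.4016055577040143
  [ -4.22 -1.25 -2 0.002 0 0;-8.45 -2.5 -4 0.005 0 0;-12.7 -3.75 -6 0.008 0 0;-16.9 -5 -8 0.01 0 0;-16.9 -5 -8 0.01 0 0 ]  -> [430. -30. 250.]
  [ 0.1 -0.45 1.25 -0 0.042 0;0.2 -0.9 2.5 -0 0.085 0;0.3 -1.35 3.75 -0 0.128 0;0.4 -1.8 5 -0 0.17 0;0.4 -1.8 5 -0 0.17 0 ]  -> [424. -12. 200.]
```

{"method": "play_rows", "body": {
  "plan": "-4.2 -1.2 -2 0 0 0;-8.5 -2.5 -4 0 0 0;-12.7 -3.8 -6 0.01 0 0;-16.9 -5 -8 0.01 0 0;-16.9 -5 -8 0.01 0 0"
}}

```text
time: 65.57
eef_pos: [0.4261, -0.0291, 0.2485]
tool_rot: [[0.979, 0.092, -0.181], [0.092, -0.996, -0.01], [-0.181, -0.007, -0.984]]
wrist_force: [1.2, 0.2, 0.8]
gripper_width: 0.398
grip_force: 0.0
```

{"method": "play_rows", "body": {
  "plan": "0.1 -0.5 1.2 0 0.04 0;0.2 -0.9 2.5 0 0.08 0;0.3 -1.4 3.8 0 0.13 0;0.4 -1.8 5 0 0.17 0;0.4 -1.8 5 0 0.17 0"
}}

```text
time: 65.98
eef_pos: [0.4189, -0.0111, 0.1954]
tool_rot: [[0.996, 0.092, -0.016], [0.093, -0.996, 0.007], [-0.015, -0.009, -1.0]]
wrist_force: [-0.1, -0.6, -0.7]
gripper_width: 0.4
grip_force: 0.0
```

```bash
python3 -c "
from h import *
s=arm.sense();print(s['eef_pos'],s['gripper_width'],s['tool_rot'])
a=arm.capture('wrist')[:,:,::-1];b=cv2.imread('pics/w13.png');cv2.imwrite('pics/w14.png',a)
cv2.imwrite('pics/fin.png',np.vstack([cv2.resize(a[0:300],(640,300)),cv2.resize(b[0:300],(640,300))]))
"
```

```text
[ 0.4189 -0.0111  0.1954] 0.3996429725258874 [[ 0.9956  0.0925 -0.0159]
 [ 0.0926 -0.9957  0.0074]
 [-0.0152 -0.0088 -0.9998]]
```

View pics/fin.png

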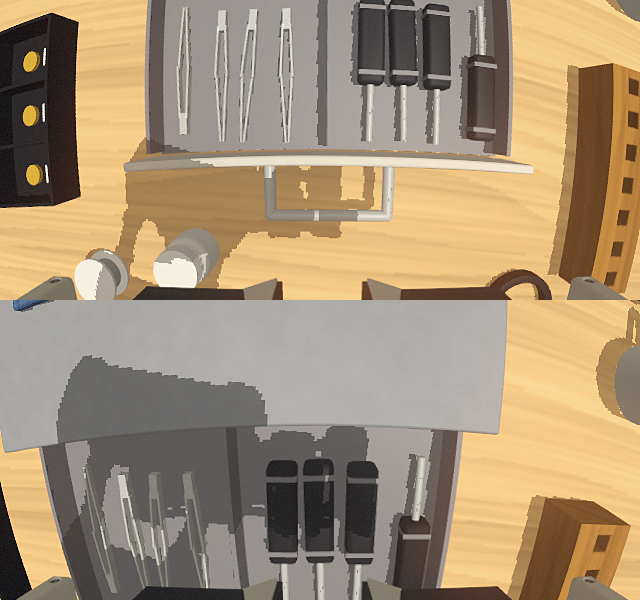

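```bash
python3 -c "
from h import *
R=rt(.09,0);f=lambda u,z:u*U-.051*V+[0,0,z]
s=arm.sense();q=s['joint_positions']
for a,b in [(.378,.1),(.378,.03),(.5,.03),(.58,.03)]:
    q,e=ik(f(a,b),R,q);print(e.round(4),q.round(2))
e=plan([(f(.378,.1),R),(f(.378,.03),R),(f(.57,.03),R)])
"
```

```text
0.0 [-0.25  0.26  2.07 -0.    0.81  1.24]
0.0 [-0.25  0.4   2.14 -0.    0.6   1.24]
0.0 [-0.16  0.55  1.82 -0.    0.77  1.32]
0.0 [-0.13  0.66  1.59 -0.    0.89  1.35]
  [ -0.95 0.05 2.42 -0.002 0.002 0;-1.9 0.1 4.85 -0.005 0.005 0;-2.85 0.15 7.28 -0.008 0.008 0;-3.8 0.2 9.7 -0.01 0.01 0;-3.8 0.2 9.7 -0.01 0.01 0 ]  -> [381. -17. 100.]
  [ 0 0 1.75 0 0 0;0 0 3.5 0 0 0;0 0 5.25 0 0 0;0 0 7 0 0 0;0 0 7 0 0 0 ]  -> [381. -17.  30.]
  [ 4.8 0.025 -0.025 0 0 0;9.6 0.05 -0.05 0 0 0;14.4 0.075 -0.075 0 0 0;19.2 0.1 -0.1 0 0 0;19.2 0.1 -0.1 0 0 0 ]  -> [572.   0.  30.]
```

{"method": "play_rows", "body": {
  "plan": "-1 0 1 0 0 0;-2 0.1 3 0 0 0;-3 0.2 6 -0.01 0.01 0;-3.8 0.2 9 -0.01 0.01 0;-3.8 0.2 9.7 -0.01 0.01 0",
  "jaw": 1
}}

```text
time: 66.45
eef_pos: [0.3803, -0.0166, 0.0984]
tool_rot: [[0.996, 0.092, -0.008], [0.092, -0.996, -0.002], [-0.008, 0.001, -1.0]]
wrist_force: [-1.0, 0.7, 0.2]
gripper_width: 0.086
grip_force: 0.0
```

{"method": "play_rows", "body": {
  "plan": "0 0 0 0 0 0;0 0 1.5 0 0 0;0 0 3.5 0 0 0;0 0 5.5 0 0 0;0 0 7 0 0 0"
}}

```text
time: 66.87
eef_pos: [0.3859, -0.0177, 0.0316]
tool_rot: [[0.996, 0.093, 0.002], [0.093, -0.996, -0.004], [0.002, 0.004, -1.0]]
wrist_force: [-0.5, -0.8, 0.3]
gripper_width: 0.006
grip_force: 0.0
```

{"method": "play_rows", "body": {
  "plan": "0.4 0 0 0 0 0;0.8 0 0 0 0 0;1.2 0 0 0 0 0;1.6 0 0 0 0 0;2 0 0 0 0 0"
}}

```text
time: 67.28
eef_pos: [0.4049, -0.0155, 0.0324]
tool_rot: [[0.996, 0.093, 0.002], [0.093, -0.996, -0.004], [0.002, 0.004, -1.0]]
wrist_force: [-0.6, 0.5, -0.9]
gripper_width: 0.008
grip_force: 0.0
```

{"method": "play_rows", "body": {
  "plan": "0.6 0 0 0 0 0;1.2 0 0 0 0 0;1.8 0 0 0 0 0;2.4 0 0 0 0 0;3 0 0 0 0 0"
}}

```text
time: 67.7
eef_pos: [0.4335, -0.0124, 0.0312]
tool_rot: [[0.996, 0.093, -0.001], [0.093, -0.996, -0.003], [-0.001, 0.003, -1.0]]
wrist_force: [-2.8, -0.3, 1.4]
gripper_width: 0.002
grip_force: 1.5
```

```bash
python3 -c "
from h import *
s=arm.sense();p=s['eef_pos'];print(p,p@U,p@V,s['wrist_force'],s['gripper_width'])
cv2.imwrite('pics/t9.png',arm.capture('top')[:,:,::-1])
"
```

```text
[ 0.4335 -0.0124  0.0312] 0.43059835001645835 -0.051345326763050654 [-2.8399 -0.3226  1.3726] 0.0022831902729125355
```

{"method": "play_rows", "body": {
  "plan": "1 0 0 0 0 0;2 0 0 0 0 0;3 0 0 0 0 0;4 0 0 0 0 0;5 0 0 0 0 0"
}}

```text
time: 68.17
eef_pos: [0.483, -0.0078, 0.0309]
tool_rot: [[0.996, 0.093, -0.002], [0.093, -0.996, -0.003], [-0.002, 0.003, -1.0]]
wrist_force: [-3.5, -1.2, 1.1]
gripper_width: 0.004
grip_force: 1.6
```

{"method": "play_rows", "body": {
  "plan": "1 0 0 0 0 0;2 0 0 0 0 0;3 0 0 0 0 0;4 0 0 0 0 0;5 0 0 0 0 0"
}}

```text
time: 68.58
eef_pos: [0.5329, -0.0033, 0.031]
tool_rot: [[0.996, 0.093, -0.001], [0.093, -0.996, -0.003], [-0.002, 0.003, -1.0]]
wrist_force: [-3.3, -1.0, 2.4]
gripper_width: 0.004
grip_force: 1.6
```

{"method": "play_rows", "body": {
  "plan": "0.9 0 0 0 0 0;1.8 0 0 0 0 0;2.6 0 0 0 0 0;3.3 0 0 0 0 0;3.8 0 0 0 0 0"
}}

```text
time: 69.0
eef_pos: [0.5712, 0.0001, 0.0309]
tool_rot: [[0.996, 0.092, -0.0], [0.092, -0.996, -0.003], [-0.001, 0.003, -1.0]]
wrist_force: [-2.1, -2.6, 0.7]
gripper_width: 0.004
grip_force: 1.4
```

```bash
python3 -c "
from h import *
s=arm.sense();p=s['eef_pos'];print(p,p@U,p@V,s['wrist_force'],s['tool_rot'])
"
```

```text
[0.5712 0.0001 0.0309] 0.5688666815108312 -0.05119300400698559 [-2.0807 -2.5627  0.7204] [[ 0.9957  0.0925 -0.0004]
 [ 0.0925 -0.9957 -0.0033]
 [-0.0007  0.0032 -1.    ]]
```

{"method": "play_rows", "body": {
  "plan": "0.2 0 0 0 0 0;0.4 0 0 0 0 0;0.6 0 0 0 0 0;0.8 0 0 0 0 0;0.8 0 0 0 0 0"
}}

```text
time: 69.42
eef_pos: [0.5787, 0.001, 0.0311]
tool_rot: [[0.996, 0.092, -0.0], [0.092, -0.996, -0.003], [-0.0, 0.003, -1.0]]
wrist_force: [-1.8, -1.7, -0.4]
gripper_width: 0.003
grip_force: 0.5
```

{"method": "play_rows", "body": {
  "plan": "0.1 0 0 0 0 0;0.2 0 0 0 0 0;0.3 0 0 0 0 0;0.4 0 0 0 0 0;0.4 0 0 0 0 0"
}}

```text
time: 69.83
eef_pos: [0.5819, 0.0013, 0.0311]
tool_rot: [[0.996, 0.093, -0.002], [0.093, -0.996, -0.003], [-0.002, 0.003, -1.0]]
wrist_force: [-4.1, -1.3, 0.9]
gripper_width: 0.005
grip_force: 2.2
```

{"method": "play_rows", "body": {
  "plan": "0.1 0 0 0 0 0;0.2 0 0 0 0 0;0.3 0 0 0 0 0;0.4 0 0 0 0 0;0.4 0 0 0 0 0"
}}

```text
time: 70.25
eef_pos: [0.5821, 0.0014, 0.031]
tool_rot: [[0.996, 0.093, -0.01], [0.093, -0.996, -0.003], [-0.011, 0.003, -1.0]]
wrist_force: [-18.2, -4.7, 12.2]
gripper_width: 0.002
grip_force: 9.1
```

{"method": "play_rows", "body": {
  "plan": "-0.7 0 0 0 0 0;-1.5 0 0 0 0 0;-2.5 0 0 0 0 0;-3.5 0 0 0 0 0;-4 0 0 0 0 0"
}}

```text
time: 70.67
eef_pos: [0.5461, -0.0019, 0.0313]
tool_rot: [[0.996, 0.092, 0.001], [0.092, -0.996, -0.003], [0.0, 0.003, -1.0]]
wrist_force: [0.1, 0.3, -0.1]
gripper_width: 0.002
grip_force: 0.0
```

{"method": "play_rows", "body": {
  "plan": "0 0 -3 0 0 0;0 0 -7 0 0 0;0 0 -11 0 0 0;0 0 -14 0 0 0;0 0 -15 0 0 0"
}}

```text
time: 71.08
eef_pos: [0.5495, -0.0017, 0.1868]
tool_rot: [[0.996, 0.093, 0.01], [0.093, -0.996, -0.004], [0.01, 0.005, -1.0]]
wrist_force: [0.8, -0.1, 1.3]
gripper_width: 0.006
grip_force: 0.0
```

{"method": "play_rows", "body": {
  "plan": "-3 0 0 0 0 0;-6 0 0 0 0 0;-9 0 0 0 0 0;-11 0 0 0 0 0;-12 0 0 0 0 0"
}}

```text
time: 71.5
eef_pos: [0.4249, -0.0124, 0.1809]
tool_rot: [[0.996, 0.092, -0.001], [0.092, -0.996, -0.003], [-0.001, 0.003, -1.0]]
wrist_force: [-0.4, -0.0, 0.1]
gripper_width: 0.006
grip_force: 0.0
```

Run:
```python
from h import *
s=arm.sense();im=arm.capture("wrist")[:,:,::-1].copy();cv2.imwrite("pics/end.png",im);print(s["eef_pos"],s["time"],s["wrist_force"])
# expected pixel rows of the shut panel's top front edge and the case front edge; grey profile along the drawer axis
for n,u,z in [("handle",.5955,.042),("panel far edge (shut)",.645,.058),("panel near",.638,.058),("case edge",.645,.075)]:
    print(n,wproj(u*U-.09*V+[0,0,z],s).round(1))
p=wproj(.645*U-.09*V+[0,0,.058],s).round().astype(int)
for y in range(p[1]-24,p[1]+30,2):print(y,im[y,p[0]].tolist(),end=" ")
t=arm.capture("top");cv2.imwrite("pics/endtop.png",t[:,:,::-1])
print();c=proj("top",.645*U+.07*V+[0,0,.058]).round().astype(int);print("top",c,[ (y,t[y,c[0]].tolist()) for y in range(c[1]-8,c[1]+12,1)])
```

```text
[ 0.4249 -0.0124  0.1809] 71.5 [-0.3673 -0.0113  0.0867]
handle [371.7  18.3]
panel far edge (shut) [373.1 -42.3]
panel near [373.3 -35. ]
case edge [376.  -51.8]
-66 [41, 38, 41] -64 [35, 34, 38] -62 [40, 40, 37] -60 [38, 33, 35] -58 [41, 41, 42] -56 [33, 33, 33] -54 [107, 126, 133] -52 [107, 122, 129] -50 [108, 124, 130] -48 [104, 121, 128] -46 [102, 120, 127] -44 [105, 120, 129] -42 [103, 119, 127] -40 [104, 119, 127] -38 [105, 122, 128] -36 [104, 120, 128] -34 [106, 122, 128] -32 [101, 122, 128] -30 [105, 121, 129] -28 [103, 123, 128] -26 [106, 122, 130] -24 [103, 121, 128] -22 [103, 119, 125] -20 [107, 123, 130] -18 [104, 123, 129] -16 [104, 121, 129] -14 [101, 117, 124] 
top [248 204] [(196, [150, 141, 131]), (197, [147, 142, 129]), (198, [149, 144, 132]), (199, [138, 131, 120]), (200, [140, 130, 118]), (201, [171, 161, 135]), (202, [211, 194, 164]), (203, [225, 211, 177]), (204, [207, 191, 160]), (205, [167, 156, 128]), (206, [124, 113, 93]), (207, [115, 102, 85]), (208, [111, 97, 79]), (209, [116, 101, 84]), (210, [116, 105, 85]), (211, [115, 102, 81]), (212, [118, 104, 81]), (213, [138, 114, 86]), (214, [180, 139, 94]), (215, [221, 173, 109])]
```

```bash
python3 -c "
from bench import arm
print(arm.close_job())"
```

```text
the job is handed in; nothing more can be done
None
```

The job is handed in at 71.5 s of the 210 s allowed: all three screwdrivers and three tweezers from the rack lie flat in their matching compartments and the drawer is pushed shut to its stop; the one thing to note is a brief 45 N on the wrist while laying the second tweezers, most likely the fingertips on the drawer floor and not the gripper's body (the 40 N limit).

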